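Load and lock the vibratory finishing tub

TASK

Clean up the rusty spanners in the vibratory tub: first turn the speed lever on the grey control box back to zero, then slide the safety tab all the way off the latch, lift the latch right up, open the lid wide and lay every spanner that is on the bench in the tub. Shut the lid, press the latch fully down, slide the safety tab fully home over it, and only then set the speed lever to 60 degrees. The lever stays at zero while the lid is open, and the screwdriver stays where it is.

Things in the scene. Friction and masses are not known exactly. Their poses are not given: they have to be found in the camera images.
- tub: vibratory finishing tub fixed to the bench, blue, an open tray 210 mm (x) by 220 mm (y), 62 mm high, walls and floor 7 mm thick (inside 196 by 206 mm and 55 mm deep), with a deck 40 mm wide and equally high along its front. Origin: centre of the tray's underside; x points from the front to the hinges at the back, y along the front to the left, z up. A grey lid covers it; on the deck stand, along y, the latch and the safety tab
- lid_grip (a point): grip point of the lid's black fin, which stands on the lid near its front left corner, 12 mm thick along the tub's y, 26 mm long, 72 mm from the lid's underside to its top (the lid is 8 mm thick); the point is 16 mm below the fin's top. It turns with the lid
- lid_hinge (a point): middle of the lid's hinge line (fixed), along the tub's y at the back edge of the tray; with the lid shut lid_grip is 205 mm ahead (-x), 90 mm to +y and 56 mm above it
- lid (a joint): lid angle in rad: 0 shut, grows as the front edge swings up and back, at most 1.45, where it leans 7 degrees short of upright (the fin is then on the far side, towards the drawer cabinet; 1.3 to 1.4 is open enough; its front edge then stands about 0.30 m above the bench); stiff hinge (0.35 N m), stays where it is left. A steel tongue on the lid's front lies under the latch, so the lid is held while the latch is down
- latch_grip (a point): grip point of the latch's upright steel fin, 12 mm thick along the tub's x, 26 mm long, 17 mm below the fin's top and 31 mm above the latch arm; turns with the latch
- latch_hinge (a point): the latch's pivot (fixed); axis along the tub's x. With the latch down latch_grip is 57 mm to +y and 36 mm above it, and the arm reaches 90 mm to +y from the pivot
- latch (a joint): latch angle in rad: 0 down over the lid's tongue, grows as the arm swings up and over towards the tub's -y, at most 1.75, 1.57 is upright; friction 0.12 N m, stays where it is left. It will not rise while the safety tab is home, nor go down if the lid is not shut
- tab_grip (a point): grip point of the safety tab's black thumb fin, 12 mm thick along the tub's x and 24 mm long, 16 mm below the fin's top; the fin stands 33 mm above the tab's sliding block, whose tongue covers the end of the latch arm
- safety_tab (a joint): position of the sliding safety tab in m: 0 home, its tongue over the latch arm; grows towards the tub's +y, 0.028 fully released (the latch is free from 0.016). Friction 1.5 N, stays where it is left
- lever_grip (a point): centre of the speed lever's black grip, a cylinder 24 mm in diameter and 22 mm long whose axis lies along the lever hinge's axis; turns with the lever; gripped from above by its two flat ends
- lever_hinge (a point): the speed lever's pivot (fixed) on the grey control box (95 x 85 x 50 mm, fixed to the bench at the right, in front of the red tool case), 50 mm above the bench; its y axis is the hinge axis, its x axis points the way the lever moves when the angle grows, z up. lever_grip is 95 mm from it, under it a black drum of radius 33 mm with white marks every 10 degrees, longer ones every 20
- speed_lever (a joint): angle of the speed lever in rad: 0 is zero on the scale (lever leaning 0.70 rad towards the hinge's -x), upright at 0.70, full 1.40 (80 degrees); 60 degrees is 1.047. Friction 0.12 N m, stays where it is left
- spanner_1_mid (a point): combination spanner, plain steel, 156 mm long, shaft 10 mm wide and 7 mm thick, heads up to 29 mm wide and 8 mm thick, 0.12 kg; lies flat on the bench at the start, round the blue vise, between the tub and the red tool case. The point is its middle, half-way up; its y axis runs along the shaft. Two or three such spanners lie on the bench in any one run; an absent one has no pose
- spanner_2_mid (a point): the same as spanner_1_mid, for the second spanner
- spanner_3_mid (a point): the same, for the third spanner
- screwdriver_mid (a point): bystander: cross screwdriver with a yellow handle, 186 mm long, lying near the spanners and the red tool case; the point is its middle, 14 mm up, its y axis runs along it. Leave it there

How it is judged:
On the way, in this order (a step that is already met when the one before it is completed fails the run):
1. the speed lever is back at zero, the lid still shut (value of joint speed_lever below 0.07 rad and value of joint lid below 0.05 rad), for 0.2 s.
2. the safety tab is slid off the latch (value of joint safety_tab above 0.018 m), for 0.2 s.
3. the latch is lifted (value of joint latch above 1.1 rad), for 0.2 s.
4. the lid is open (value of joint lid above 1.1 rad), for 0.2 s.
5. every spanner lies in the open tub (value of joint lid above 0.9 rad and x of spanner_1_mid in the frame of tub between -0.1 and 0.1 m and y of spanner_1_mid in the frame of tub between -0.105 and 0.105 m and z of spanner_1_mid in the frame of tub between 0 and 0.045 m and x of spanner_2_mid in the frame of tub between -0.1 and 0.1 m and y of spanner_2_mid in the frame of tub between -0.105 and 0.105 m and z of spanner_2_mid in the frame of tub between 0 and 0.045 m and x of spanner_3_mid in the frame of tub between -0.1 and 0.1 m and y of spanner_3_mid in the frame of tub between -0.105 and 0.105 m and z of spanner_3_mid in the frame of tub between 0 and 0.045 m and linear speed of each of spanner_1, spanner_2, spanner_3 below 0.05 m/s and contact force between the fingers and spanner_1 below 0.1 N and contact force between the fingers and spanner_2 below 0.1 N and contact force between the fingers and spanner_3 below 0.1 N), for 0.2 s.
6. the lid is shut (value of joint lid below 0.03 rad), for 0.2 s.
7. the latch is down (value of joint lid below 0.03 rad and value of joint latch below 0.08 rad), for 0.2 s.
8. the safety tab is home over the latch (all of step 7 and value of joint safety_tab below 0.005 m), for 0.2 s.
9. the speed lever is at 60 degrees, within 5 (all of step 8 and value of joint speed_lever between 0.957 and 1.137 rad), for 0.2 s.
At the end, for the whole second after the job is handed in: every spanner that was on the bench lies inside the tub (its middle between the walls and less than 45 mm above the tub's underside), lid shut (under 0.03 rad), latch down (under 0.08 rad), safety tab home (under 5 mm), speed lever at rest at 60 degrees within 5 degrees (all of step 9 and x of spanner_1_mid in the frame of tub between -0.1 and 0.1 m and y of spanner_1_mid in the frame of tub between -0.105 and 0.105 m and z of spanner_1_mid in the frame of tub between 0 and 0.045 m and x of spanner_2_mid in the frame of tub between -0.1 and 0.1 m and y of spanner_2_mid in the frame of tub between -0.105 and 0.105 m and z of spanner_2_mid in the frame of tub between 0 and 0.045 m and x of spanner_3_mid in the frame of tub between -0.1 and 0.1 m and y of spanner_3_mid in the frame of tub between -0.105 and 0.105 m and z of spanner_3_mid in the frame of tub between 0 and 0.045 m and velocity of joint speed_lever between -0.05 and 0.05 rad/s); the robot touches nothing.
It fails at once if the speed lever is off zero (over 0.17 rad) while the lid is open (over 0.15 rad) (value of joint lid above 0.15 rad and value of joint speed_lever above 0.17 rad).
It fails at once if the screwdriver is moved more than 60 mm (distance of screwdriver_mid from where it was at the start of the episode above 0.06 m).
Of spanner_1, spanner_2, spanner_3 only 2 to 3 are there at a start; the rules pass over those that are not, and their reading is None.
At some moment in a run one of spanner_1, spanner_2, spanner_3 may be knocked a few centimetres aside while the robot is not near it.
Once in a run the grip may slacken for a moment while it holds something.
It also fails if it takes over 210 s, if anything falls off the work surface, if the arm or the gripper's body presses on something with over 40 N, if the wrist force passes 120 N, or if a joint passes its speed limit or range.

ROBOT

A 7-joint arm with a two-finger parallel gripper is mounted at the origin on a cart in front of the work surface, level with it; the furniture and walls round the work are solid. World frame = base frame: x ahead of the robot, y to its left, z up, the work surface at z = 0. Lengths are in m, angles in rad, forces in N, time in s.
With the tool pointing down it reaches from about 0.375 to 0.925 m from the base axis. Payload 3.1 kg.
Tool frame: the origin (TCP) lies on the centre line of the jaws, within the pads' length; the fingertips stand 11 mm ahead of it and the grasp point (between the pads) lies 8 mm behind it (tip_reach is the z of the fingertips in the tool frame, in m); z points along the fingers, y is the line along which they close (so a half turn about z gives the same grasp; the last joint's range is limited). The gripper opens to 85 mm and grips with 20 to 120 N. Pads are 22 mm wide; open, the fingers measure 114 mm over their backs; the gripper's body (76 mm by 85 mm) begins 54 mm behind the grasp point. The pads swing forward as they close: fully open they stand 13 mm farther back than shut.
Start: joints at [1.075, 0.383, 0.044, 1.598, -0.018, 1.161, -0.05], TCP at [0.252, -0.599, 0.242] pointing down, gripper open.
Joint ranges: [-2.61, 2.61], [-0.41, 2.15], [-1.48, 1.57], [0, 2.5], [-1.57, 4.71], [0.05, 1.97], [-2.85, 2.85]. Speed limits (rad/s): [2.79, 2.79, 3.14, 3.14, 3.14, 3.14, 3.14].

INTERFACE

Orientations are given as a unit quaternion [w, x, y, z].
In Python, from bench import * gives the robot as it stands. The module is installed in compiled form; this text tells all that it offers.
- The arm moves only by the tool play_rows, never from a script. Its argument "targets" is one flat list of numbers, 5 for each row, row after row: the closure, from 0 (fully open) to 1 (shut), then the shift along the tool's x, y, z in m, then the turn about the tool's z in rad. A call has exactly 5 rows; each row shifts and turns the commanded pose from where the row before left it, along the tool's axes as they then stand; what a row does not reach is not made up. A row lasts 1/8 s, in which the tool goes at most 62.5 mm and 10.7 degrees, less where a joint would pass 70% of its speed; a pose out of reach is approached as far as the arm can. A call with a gripper value outside its range is refused whole. The fingers move at their own pace and stop on an object; "grip_force" is the grip in N (left out, the last holds). Time passes only in rows, so rows that do not move let the fingers close, or fill a call up. It gives the time, the measured TCP pose, the force, the opening and the grip force at its end, in the units of the state.
- get_state(): the state, without advancing time (a new reading comes with each control period).
- get_image(name): name is "scene" or "top" or "wrist"; returns the picture (384x512x3 uint8, red, green, blue); there is no depth.
- get_calibration(name): a dict with "K" (3x3 intrinsics, pixels), "D" ([k1, k2, p1, p2, k3] as OpenCV has them; the pictures are not rectified), "extrinsics" (4x4, takes a point from world to camera coordinates). Camera axes: x right, y down, z forward; pixel columns grow to the right and rows downward; lengths in m; the calibration is good to about 2 mm. A picture is of the moment at which its call begins: read the wrist's pose just before it. get_calibration takes no time and is no camera call; for the wrist camera it gives the pose at the moment of the call.
- sign_off(): hands the job in; it is judged then, once.
The state is a dict: "clock": time; "joints": joint angles; "joint_velocities": joint speeds; "tau": joint torques, N m; "ee_pos": TCP position; "eef_rot": TCP orientation; "force": force on the tool from outside, world axes, zero at the start; "ft_torque": the same for the moment, N m; "finger_gap": opening from 0.0 (shut) to 1.0 (fully open); "grip_force": force on a finger pad.
Only numpy, scipy, OpenCV 4.12 (cv2) and the standard library are available. Lean on these libraries where they do the work, as an engineer would, in place of code of your own. Each camera call takes 0.05 s, during which the arm holds its last target. There are 200 camera calls.

## Working session

There is one attempt and no reset: what is moved stays moved. The work goes in short steps, Python scripts to look and compute and a tool call to move; the robot and the scene stay as the last step left them, time stands still between calls to the robot, and variables do not carry over. Pictures are saved under pics/ and viewed, at most 14 in all, crops included, and the job is handed in when it is done.

Besides the shell and the picture viewer there is one more tool, called after ">>>" by a JSON object that holds its "fn" and its "kwargs". play_rows: Moves the arm, as the interface text tells. Its arguments: {"type":"object","properties":{"targets":{"type":"array"},"grip_force":{"type":"number"}},"required":["targets"]}

```bash
mkdir -p pics; cat > h.py <<'E'
from bench import *
import numpy as np, cv2
from scipy.spatial.transform import Rotation as R
def snap(n,f,crop=None,scale=1):
    im=get_image(n)[:,:,::-1].copy()
    cv2.imwrite('pics/raw_'+f+'.png',im)
    if crop: im=im[crop[1]:crop[3],crop[0]:crop[2]]
    if scale!=1: im=cv2.resize(im,None,fx=scale,fy=scale,interpolation=cv2.INTER_CUBIC)
    cv2.imwrite('pics/'+f+'.png',im); return im
def px2w(n,uv,z,cal=None):
    c=cal or get_calibration(n);K=np.array(c['K']);D=np.array(c['D']);E=np.array(c['extrinsics'])
    p=cv2.undistortPoints(np.array(uv,float).reshape(-1,1,2),K,D).reshape(-1,2)
    z=np.broadcast_to(z,len(p));o=-E[:3,:3].T@E[:3,3];out=[]
    for q,zz in zip(p,z):
        d=E[:3,:3].T@np.array([q[0],q[1],1]);out.append(o+d*(zz-o[2])/d[2])
    return np.array(out)
def w2px(n,P,cal=None):
    c=cal or get_calibration(n);E=np.array(c['extrinsics'])
    return cv2.projectPoints(np.array(P,float).reshape(-1,1,3),cv2.Rodrigues(E[:3,:3])[0],E[:3,3],np.array(c['K']),np.array(c['D']))[0].reshape(-1,2)
def tool():
    s=get_state();q=s['eef_rot'];return np.array(s['ee_pos']),R.from_quat([q[1],q[2],q[3],q[0]]),s
def delta(p,yaw=None):
    """shift in tool axes to world p, and turn about tool z so tool y points along world yaw (mod pi)"""
    t,r,s=tool();d=r.inv().apply(np.array(p)-t);a=None
    if yaw is not None:
        v=r.inv().apply([np.cos(yaw),np.sin(yaw),0]);a=np.arctan2(-v[0],v[1]);a=(a+np.pi/2)%np.pi-np.pi/2
    return np.round(d,4),a,s['joints'][6]
E
python3 - <<'E'
from h import *
a=snap('top','a1',scale=1.5);b=snap('scene','a2',scale=1.5)
for n in('top','scene'):
    c=get_calibration(n);E=np.array(c['extrinsics']);print(n,np.round(-E[:3,:3].T@E[:3,3],3),np.round(c['K'],0).tolist())
t,r,s=tool();print(t,r.as_matrix().round(3),s['clock'],s['force'])
E
```

```text
top [0.329 0.013 1.434] [[439.0, 0.0, 258.0], [0.0, 439.0, 197.0], [0.0, 0.0, 1.0]]
scene [-0.271 -0.834  1.386] [[468.0, 0.0, 256.0], [0.0, 468.0, 191.0], [0.0, 0.0, 1.0]]
[ 0.25148716 -0.59846382  0.24100319] [[ 0.922  0.387 -0.001]
 [ 0.387 -0.922  0.002]
 [-0.    -0.002 -1.   ]] 0.1 [-0.21551852 -0.23942409  0.5162389 ]
```

View pics/a1.png

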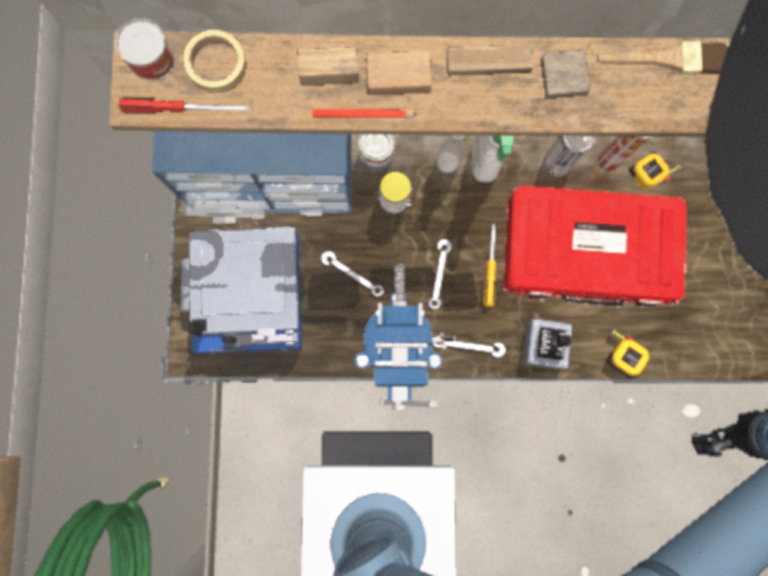

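View pics/a2.png

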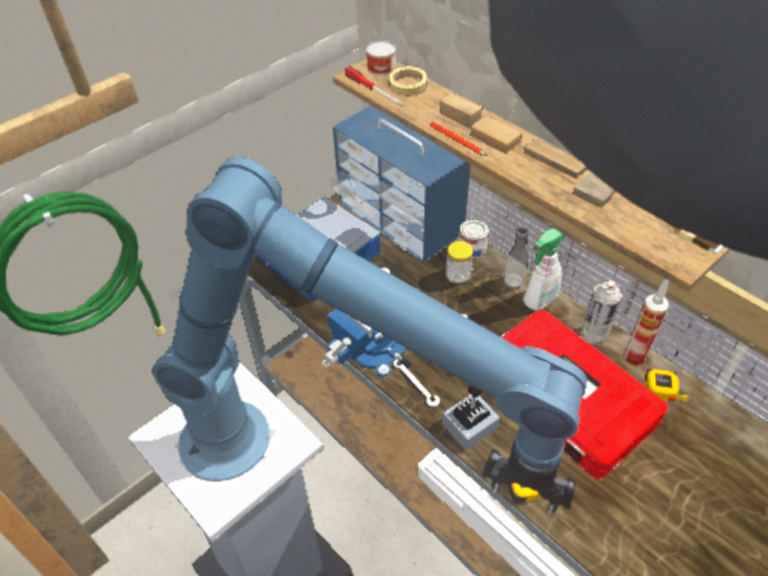

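The top view shows three spanners (1.5× px: 330,258–378,291; 444,245–435,303; 440,342–500,350), the screwdriver at x≈490, the control box at (549,343) and the tub at (243,290). I'll zoom in on the tub and the box.

```bash
python3 - <<'E'
from h import *
im=cv2.imread('pics/raw_a1.png')
a=cv2.resize(im[145:240,110:210],None,fx=5,fy=5,interpolation=cv2.INTER_CUBIC)
b=cv2.resize(im[200:260,340:400],None,fx=5,fy=5,interpolation=cv2.INTER_CUBIC)
c=np.zeros((475,800,3),np.uint8);c[:, :500]=a;c[:300,500:800]=b;cv2.imwrite('pics/a3.png',c)
f=lambda l:np.array(l)/1.5
print('span',px2w('top',f([(328,258),(378,291),(444,245),(435,303),(438,342),(500,350)]),.004).round(3).tolist())
print('screw',px2w('top',f([(493,225),(488,305)]),.014).round(3).tolist())
print('box',px2w('top',f([(528,320),(572,320),(572,367),(528,367)]),.05).round(3).tolist())
print('tub lid',px2w('top',f([(190,230),(297,228),(299,328),(190,330)]),.07).round(3).tolist())
print('tub deck',px2w('top',f([(191,352),(300,350)]),.062).round(3).tolist())
E
```

```text
span [[0.6, 0.114, 0.004], [0.528, 0.003, 0.004], [0.632, -0.142, 0.004], [0.502, -0.122, 0.004], [0.417, -0.128, 0.004], [0.401, -0.263, 0.004]]
screw [[0.676, -0.25, 0.014], [0.498, -0.236, 0.014]]
box [[0.462, -0.314, 0.05], [0.463, -0.407, 0.05], [0.364, -0.404, 0.05], [0.363, -0.312, 0.05]]
tub lid [[0.644, 0.399, 0.07], [0.651, 0.176, 0.07], [0.44, 0.167, 0.07], [0.434, 0.389, 0.07]]
tub deck [[0.39, 0.387, 0.062], [0.395, 0.164, 0.062]]
```

View pics/a3.png

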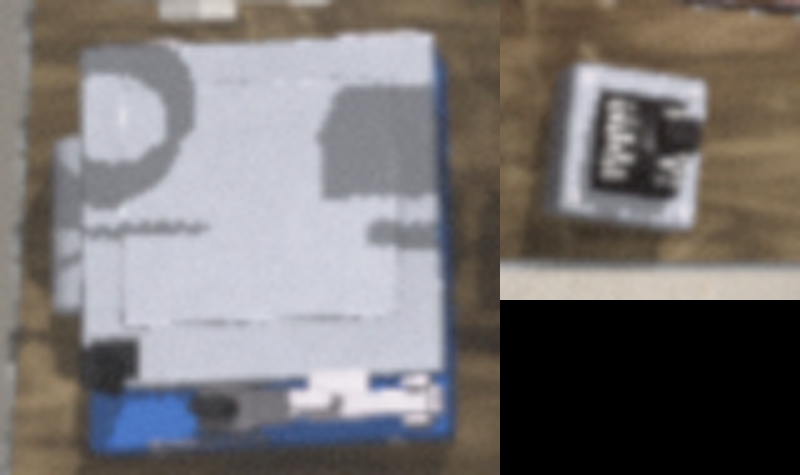

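>>> {"fn": "play_rows", "kwargs": {"targets": [0,0.046,-0.033,-0.012,0,0,0.046,-0.033,-0.012,0,0,0.046,-0.033,-0.012,0,0,0.046,-0.033,-0.012,0,0,0,0,0,0]}}

```text
clock: 0.72
ee_pos: [0.3752, -0.4007, 0.2913]
eef_rot: [-0.0, 0.979, 0.203, 0.002]
force: [-0.1, -0.3, -0.3]
finger_gap: 0.997
grip_force: 0.0
```

```bash
python3 - <<'E'
from h import *
t,r,s=tool();c=get_calibration('wrist');snap('wrist','b1');E=np.array(c['extrinsics'])
o=-E[:3,:3].T@E[:3,3];print(t,s['joints'],o,E[:3,:3].round(3),'cam in tool',r.inv().apply(o-t))
E
```

```text
[ 0.37524562 -0.40069597  0.29129112] [ 0.81942202  0.15504432 -0.08272988  1.78345316  0.01057394  1.20209231
 -0.42748884] [ 0.45045493 -0.36774289  0.42277814] [[ 0.398 -0.917 -0.   ]
 [-0.871 -0.378  0.315]
 [-0.289 -0.125 -0.949]] cam in tool [ 0.08254161 -0.00026206 -0.13121735]
```

View pics/b1.png

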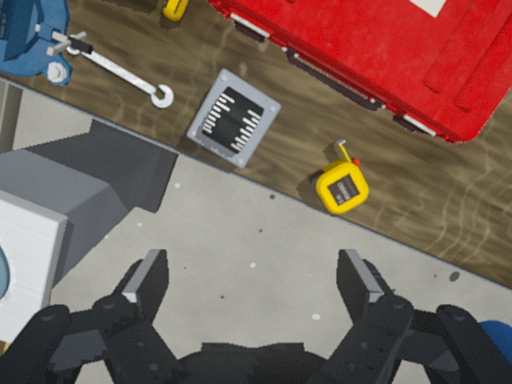

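```bash
python3 - <<'E'
from h import *
im=cv2.imread('pics/raw_b1.png')[55:185,170:300]
cv2.imwrite('pics/b2.png',cv2.resize(im,None,fx=4.5,fy=4.5,interpolation=cv2.INTER_CUBIC))
E
```

```text
(no output)
```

View pics/b2.png

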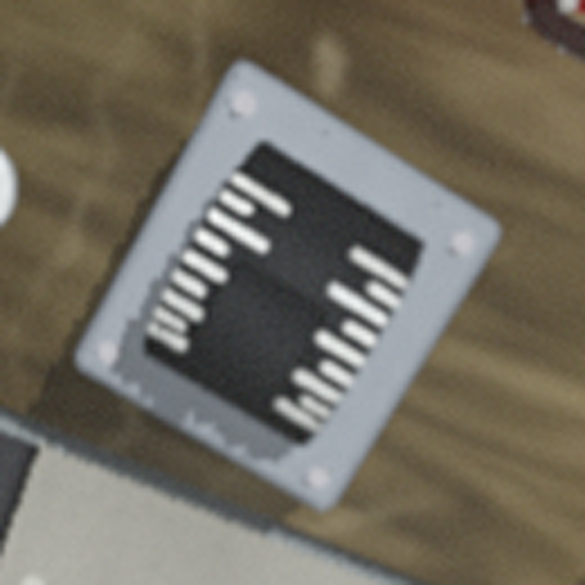

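```bash
python3 - <<'E'
from h import *
c=get_calibration('wrist')
f=lambda l:np.array(l)/4.5+[170,55]
B=px2w('wrist',f([(243,62),(500,230),(330,508),(78,358)]),.05,c);print(B.round(3).tolist(),[np.linalg.norm(B[i]-B[i-1]).round(3) for i in range(4)])
h=B.mean(0);e=B[0]-B[3]+B[1]-B[2];e/=np.linalg.norm(e);print('h',h,'yaw',np.degrees(np.arctan2(e[1],e[0])))
for th in np.arange(-.8,.81,.2):
    P=h+95e-3*(np.sin(th)*e+np.cos(th)*np.array([0,0,1]))
    print(th.round(1),(((w2px('top',P)[0]-[340,200])*5)+[500,0]).round(0),((w2px('wrist',P,c)[0]-[170,55])*4.5).round(0), (w2px('scene',P)[0]*1.5).round())
E
```

```text
[[0.461, -0.33, 0.05], [0.448, -0.409, 0.05], [0.359, -0.397, 0.05], [0.371, -0.316, 0.05]] [np.float64(0.09), np.float64(0.08), np.float64(0.09), np.float64(0.082)]
h [ 0.40994899 -0.36270556  0.05      ] yaw -8.393385720800255
-0.8 [655. 256.] [127. 567.] [448. 416.]
-0.6 [664. 232.] [147. 530.] [454. 409.]
-0.4 [671. 203.] [177. 478.] [461. 403.]
-0.2 [678. 172.] [215. 412.] [467. 397.]
-0.0 [682. 141.] [260. 335.] [475. 392.]
0.2 [685. 109.] [307. 254.] [481. 388.]
0.4 [686.  80.] [354. 175.] [488. 385.]
0.6 [684.  54.] [396. 103.] [493. 384.]
0.8 [681.  32.] [431.  45.] [498. 384.]
```

```bash
python3 - <<'E'
from h import *
c=get_calibration('wrist')
h=np.array([.41,-.3627,.05]);a=np.radians(-8.4);e=np.array([np.cos(a),np.sin(a),0]);n=np.array([-e[1],e[0],0])
im=cv2.imread('pics/b2.png')
for th in np.radians(np.arange(-90,91,10)):
  P=[h+.033*(np.sin(th)*e+np.cos(th)*np.array([0,0,1]))+s*n for s in(.027,-.027)]
  q=(w2px('wrist',P,c)-[170,55])*4.5;print(round(np.degrees(th)),q.round().tolist())
print(delta([.30,-.36,.20],0)) 
E
```

```text
-90 [[143.0, 347.0], [310.0, 447.0]]
-80 [[140.0, 348.0], [310.0, 450.0]]
-70 [[139.0, 345.0], [312.0, 449.0]]
-60 [[141.0, 340.0], [316.0, 445.0]]
-50 [[144.0, 331.0], [322.0, 438.0]]
-40 [[149.0, 319.0], [329.0, 428.0]]
-30 [[156.0, 305.0], [338.0, 415.0]]
-20 [[164.0, 287.0], [348.0, 400.0]]
-10 [[174.0, 268.0], [360.0, 382.0]]
0 [[185.0, 248.0], [371.0, 363.0]]
10 [[197.0, 228.0], [383.0, 343.0]]
20 [[209.0, 207.0], [395.0, 324.0]]
30 [[220.0, 189.0], [406.0, 305.0]]
40 [[231.0, 172.0], [415.0, 288.0]]
50 [[241.0, 157.0], [423.0, 272.0]]
60 [[249.0, 146.0], [429.0, 260.0]]
70 [[255.0, 138.0], [433.0, 251.0]]
80 [[260.0, 133.0], [435.0, 245.0]]
90 [[263.0, 132.0], [435.0, 242.0]]
(array([-0.0494, -0.0687,  0.0905]), np.float64(-1.1665477924949612), np.float64(-0.4269193184878396))
```

>>> {"fn": "play_rows", "kwargs": {"targets": [0,-0.0195,-0.037,0.04,0,0,-0.0195,-0.037,0.04,0,0,0,0,0,0.18,0,0,0,0,0.18,0,0,0,0,0.185]}}

```text
clock: 1.4
ee_pos: [0.3036, -0.3543, 0.2094]
eef_rot: [-0.0, 0.997, -0.078, -0.001]
force: [0.2, -0.0, -0.2]
finger_gap: 0.995
grip_force: 0.0
```

>>> {"fn": "play_rows", "kwargs": {"targets": [0,0,0,0,0,0,0,0,0,0,0,0,0,0,0,0,0,0,0,0,0,0,0,0,0]}}

```text
clock: 2.02
ee_pos: [0.3057, -0.3531, 0.2103]
eef_rot: [-0.0, 0.997, -0.073, 0.0]
force: [-0.3, 0.4, 0.3]
finger_gap: 1.003
grip_force: 0.0
```

```bash
python3 - <<'E'
from h import *
c=get_calibration('wrist');im=snap('wrist','c1')
h=np.array([.41,-.3627,.05]);p=w2px('wrist',[h+[0,0,.03]],c)[0].astype(int);print(p,tool()[0])
x0,y0=np.clip(p-[80,80],0,[352,224]);print(x0,y0)
cv2.imwrite('pics/c2.png',cv2.resize(im[y0:y0+160,x0:x0+160],None,fx=3.75,fy=3.75,interpolation=cv2.INTER_CUBIC))
E
```

```text
[246  65] [ 0.3057273  -0.3531092   0.21028735]
166 0
```

View pics/c2.png

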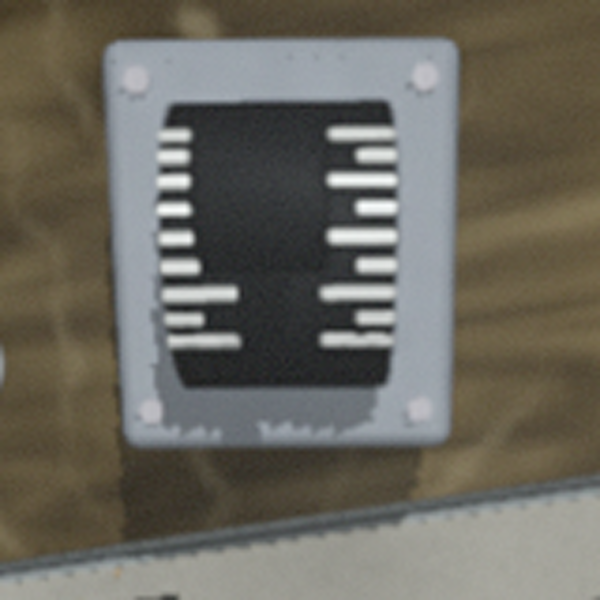

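```bash
python3 - <<'E'
from h import *
c=get_calibration('wrist')
f=lambda l:np.array(l)/3.75+[166,0]
B=px2w('wrist',f([(108,42),(456,42),(450,444),(128,444)]),.05,c);print(B.round(3).tolist())
h=B.mean(0);e=B[0]-B[3]+B[1]-B[2];e/=np.linalg.norm(e);n=np.array([-e[1],e[0],0]);print('h',h,'yaw',np.degrees(np.arctan2(e[1],e[0])))
for th in np.radians(np.arange(-40,41,10)):
    u=np.sin(th)*e+np.cos(th)*np.array([0,0,1]);G=h+.095*u
    v=np.sin(th)*np.array([0,0,-1])+np.cos(th)*e
    Q=[G+s*n+r for s in(.011,-.011) for r in (.012*v,-.012*v)]
    q=(w2px('wrist',Q,c)-[166,0])*3.75
    print(round(np.degrees(th)),q.round().tolist(),((w2px('wrist',h+.033*u+.027*n,c)-[166,0])*3.75).round(), G.round(3))
im=cv2.imread('pics/c1.png')
g=cv2.createCLAHE(8,(4,4)).apply(im[0:110,166:326].max(2)); g=np.clip(im[0:110,166:326].astype(int).max(2)*4-60,0,255).astype(np.uint8)
cv2.imwrite('pics/c3.png',cv2.resize(g,None,fx=4,fy=4,interpolation=cv2.INTER_CUBIC))
E
```

```text
[[0.463, -0.325, 0.05], [0.451, -0.405, 0.05], [0.36, -0.393, 0.05], [0.372, -0.311, 0.05]]
h [ 0.41154136 -0.35864637  0.05      ] yaw -7.85156082411629
-40 [[219.0, 509.0], [229.0, 588.0], [335.0, 508.0], [335.0, 587.0]] [[166. 342.]] [ 0.351 -0.35   0.123]
-30 [[211.0, 432.0], [222.0, 537.0], [335.0, 431.0], [335.0, 536.0]] [[162. 320.]] [ 0.364 -0.352  0.132]
-20 [[205.0, 338.0], [215.0, 468.0], [334.0, 337.0], [335.0, 467.0]] [[160. 295.]] [ 0.379 -0.354  0.139]
-10 [[200.0, 233.0], [208.0, 381.0], [334.0, 231.0], [335.0, 380.0]] [[158. 268.]] [ 0.395 -0.356  0.144]
0 [[196.0, 123.0], [202.0, 280.0], [333.0, 121.0], [334.0, 279.0]] [[156. 240.]] [ 0.412 -0.359  0.145]
10 [[195.0, 16.0], [197.0, 171.0], [332.0, 14.0], [334.0, 169.0]] [[155. 212.]] [ 0.428 -0.361  0.144]
20 [[195.0, -78.0], [195.0, 62.0], [331.0, -80.0], [333.0, 60.0]] [[155. 185.]] [ 0.444 -0.363  0.139]
30 [[198.0, -154.0], [195.0, -39.0], [330.0, -156.0], [332.0, -41.0]] [[155. 161.]] [ 0.459 -0.365  0.132]
40 [[202.0, -207.0], [197.0, -123.0], [329.0, -209.0], [331.0, -125.0]] [[156. 140.]] [ 0.472 -0.367  0.123]
```

View pics/c3.png

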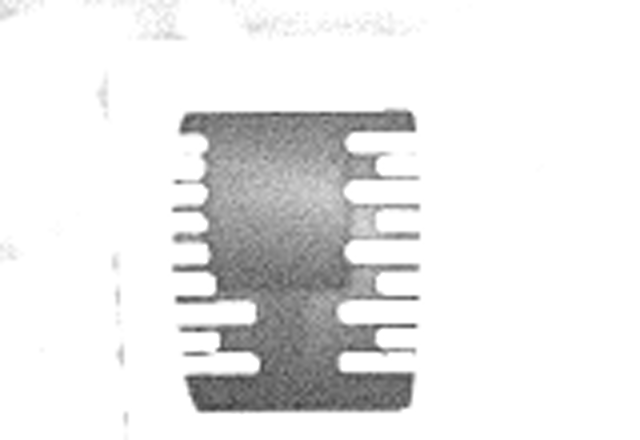

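>>> {"fn": "play_rows", "kwargs": {"targets": [0,0.0525,-0.005,0,0,0,0.0525,-0.005,0,0,0,0,0,0.025,0,0,0,0,0.025,0,0,0,0,0.023,0], "grip_force": 40}}

```text
clock: 2.7
ee_pos: [0.4112, -0.3585, 0.1363]
eef_rot: [-0.0, 0.997, -0.073, -0.0]
force: [-0.2, 0.2, 1.0]
finger_gap: 1.003
grip_force: 0.0
```

>>> {"fn": "play_rows", "kwargs": {"targets": [0,0,0,0,0,0.6,0,0,0,0,1,0,0,0,0,1,0,0,0,0,1,0,0,0,0]}}

```text
clock: 3.32
ee_pos: [0.4116, -0.3585, 0.1383]
eef_rot: [0.0, 0.997, -0.073, 0.001]
force: [-0.3, 1.5, 3.0]
finger_gap: 0.25
grip_force: 40.9
```

>>> {"fn": "play_rows", "kwargs": {"targets": [1,0,0,0,0,1,0,0,0,0,1,0,0,0,0,1,0,0,0,0,1,0,0,0,0]}}

```text
clock: 3.95
ee_pos: [0.4117, -0.3585, 0.1383]
eef_rot: [0.0, 0.997, -0.073, 0.0]
force: [-0.6, 1.2, 6.2]
finger_gap: 0.248
grip_force: 41.1
```

>>> {"fn": "play_rows", "kwargs": {"targets": [1,-0.0085,0,0.0004,0,1,-0.0085,0,0.0011,0,1,-0.0083,0,0.0019,0,1,-0.0082,0,0.0027,0,1,-0.0078,0,0.0034,0]}}

```text
clock: 4.58
ee_pos: [0.3736, -0.3532, 0.13]
eef_rot: [0.001, 0.997, -0.073, 0.004]
force: [2.6, 2.0, 8.3]
finger_gap: 0.248
grip_force: 42.3
```

>>> {"fn": "play_rows", "kwargs": {"targets": [1,-0.0075,0,0.004,0,1,-0.0072,0,0.0047,0,1,-0.0066,0,0.0054,0,1,-0.0022,0,0.0019,0,1,0,0,0,0]}}

```text
clock: 5.2
ee_pos: [0.3476, -0.3495, 0.1127]
eef_rot: [0.001, 0.997, -0.073, 0.001]
force: [0.5, 0.5, 7.0]
finger_gap: 0.251
grip_force: 44.9
```

>>> {"fn": "play_rows", "kwargs": {"targets": [1,-0.001,0,0.001,0,1,-0.001,0,0.001,0,1,0,0,0,0,1,0,0,0,0,1,0,0,0,0]}}

```text
clock: 5.82
ee_pos: [0.3467, -0.3494, 0.1118]
eef_rot: [0.001, 0.997, -0.073, 0.002]
force: [-0.8, 3.6, 10.5]
finger_gap: 0.25
grip_force: 45.8
```

>>> {"fn": "play_rows", "kwargs": {"targets": [0,0,0,0,0,0,0,0,0,0,0,0,0,0,0,0,0,0,0,0,0,0,0,0,0]}}

```text
clock: 6.45
ee_pos: [0.3447, -0.3489, 0.1096]
eef_rot: [-0.0, 0.997, -0.074, -0.0]
force: [-0.3, 0.6, -0.4]
finger_gap: 1.0
grip_force: 0.0
```

>>> {"fn": "play_rows", "kwargs": {"targets": [0,0,0,-0.04,0,0,0,0,-0.05,0,0,0,0,-0.05,0,0,0,0,0,0,0,0,0,0,0]}}

```text
clock: 7.08
ee_pos: [0.3447, -0.3486, 0.2495]
eef_rot: [-0.0, 0.997, -0.073, -0.0]
force: [-0.7, -0.1, -0.6]
finger_gap: 1.0
grip_force: 0.0
```

```bash
python3 - <<'E'
from h import *
c=get_calibration('wrist');im=snap('wrist','d1');print(tool()[0])
h=np.array([.4115,-.3586,.05]);a=np.radians(-8);e=np.array([np.cos(a),np.sin(a),0]);n=np.array([-e[1],e[0],0])
p=w2px('wrist',[h],c)[0].astype(int);x0,y0=np.clip(p-[80,60],0,[352,224])
im=np.clip(im[y0:y0+160,x0:x0+160].astype(int)*2,0,255).astype(np.uint8)
im=cv2.resize(im,None,fx=3.75,fy=3.75,interpolation=cv2.INTER_CUBIC)
for th,col in((-40,(0,255,0)),(-35,(0,0,255))):
    th=np.radians(th);u=np.sin(th)*e+np.cos(th)*np.array([0,0,1]);G=h+.095*u;v=np.sin(th)*np.array([0,0,-1])+np.cos(th)*e
    Q=[G+s*n+r for s,r in ((.011,.012*v),(-.011,.012*v),(-.011,-.012*v),(.011,-.012*v))]
    q=(w2px('wrist',Q,c)-[x0,y0])*3.75
    cv2.polylines(im,[q.astype(int)],True,col,1)
cv2.imwrite('pics/d2.png',im)
E
```

```text
[ 0.34414217 -0.34816422  0.24848871]
```

View pics/d2.png

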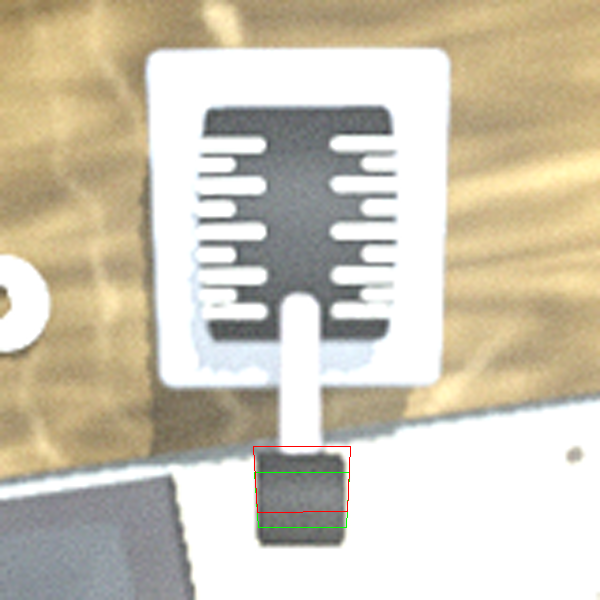

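>>> {"fn": "play_rows", "kwargs": {"targets": [0,0.02,0,-0.05,0,0,0,-0.06,0,0,0,0,-0.06,0,0,0,0,-0.06,0,0,0,0,-0.06,0,0]}}

```text
clock: 7.75
ee_pos: [0.3988, -0.1123, 0.2978]
eef_rot: [-0.0, 0.997, -0.074, -0.002]
force: [0.8, -0.1, -0.5]
finger_gap: 1.0
grip_force: 0.0
```

>>> {"fn": "play_rows", "kwargs": {"targets": [0,0,-0.06,0,0,0,0,-0.06,0,0,0,0,-0.06,0,0,0,0,-0.06,0,0,0,0,-0.06,0,0]}}

```text
clock: 8.38
ee_pos: [0.443, 0.1835, 0.298]
eef_rot: [0.001, 0.997, -0.074, -0.001]
force: [1.5, -0.8, 0.2]
finger_gap: 1.0
grip_force: 0.0
```

```bash
python3 - <<'E'
from h import *
t,r,s=tool();print(t,s['joints'],delta([.41,.26,.28],np.radians(2)))
E
```

```text
[0.44295148 0.18351287 0.29797676] [ 0.25530313  0.05256567 -0.74597558  1.89550472  0.03753529  1.21061964
 -2.22170748] (array([-0.0438, -0.0708,  0.018 ]), np.float64(1.3883010033954482), np.float64(-2.2217074825933882))
```

>>> {"fn": "play_rows", "kwargs": {"targets": [0,-0.022,-0.035,0.01,0,0,-0.022,-0.035,0.01,0,0,0,0,0,0.17,0,0,0,0,0.17,0,0,0,0,0.17]}}

```text
clock: 9.0
ee_pos: [0.4109, 0.2536, 0.2729]
eef_rot: [0.008, 0.965, -0.262, -0.002]
force: [-0.7, -1.1, 0.4]
finger_gap: 0.998
grip_force: 0.0
```

>>> {"fn": "play_rows", "kwargs": {"targets": [0,0,0,0,0.17,0,0,0,0,0.17,0,0,0,0,0.17,0,0,0,0,0.17,0,0,0,0,0.17]}}

```text
clock: 9.62
ee_pos: [0.4178, 0.2459, 0.247]
eef_rot: [0.035, 0.935, -0.354, -0.014]
force: [0.8, -0.7, -0.0]
finger_gap: 1.001
grip_force: 0.0
```

>>> {"fn": "play_rows", "kwargs": {"targets": [0,0,0,0,0.03,0,0,0,0,0,0,0,0,0,0,0,0,0,0,0,0,0,0,0,0]}}

```text
clock: 10.25
ee_pos: [0.4192, 0.2465, 0.2489]
eef_rot: [0.033, 0.93, -0.367, -0.013]
force: [-0.5, 0.5, 0.9]
finger_gap: 0.999
grip_force: 0.0
```

```bash
python3 - <<'E'
from h import *
import pickle
c=get_calibration('wrist');pickle.dump(c,open('e1.pkl','wb'));im=snap('wrist','e1',scale=1.5);t,r,s=tool();print(t,s['joints'][6],r.as_matrix().round(3).tolist())
E
```

```text
[0.41926594 0.24652024 0.24896198] -2.8487879130654155 [[0.73, -0.681, -0.049], [-0.683, -0.729, -0.051], [-0.001, 0.071, -0.997]]
```

View pics/e1.png

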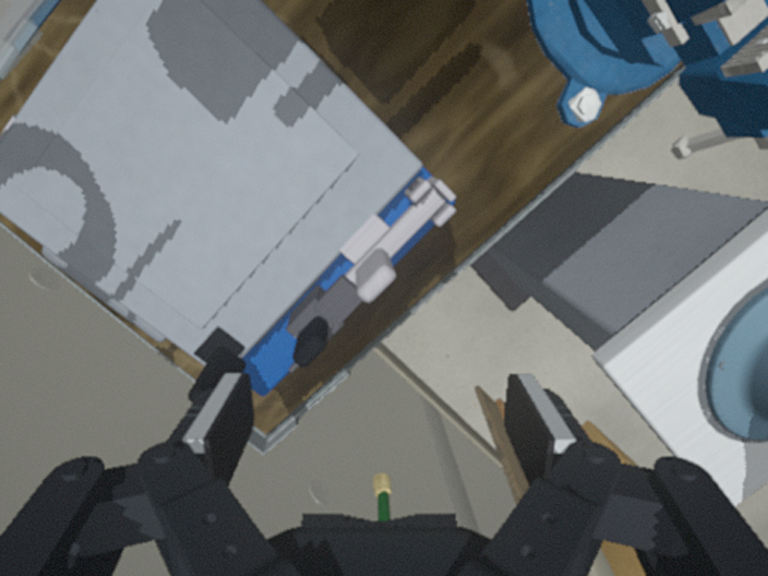

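>>> {"fn": "play_rows", "kwargs": {"targets": [0,0,0,-0.02,-0.18,0,0,0,0,-0.18,0,0,0,0,-0.18,0,0,0,0,-0.18,0,0,0,0,-0.18]}}

```text
clock: 10.92
ee_pos: [0.4202, 0.2477, 0.269]
eef_rot: [0.024, 0.996, 0.077, -0.026]
force: [1.0, 0.2, -0.2]
finger_gap: 0.996
grip_force: 0.0
```

>>> {"fn": "play_rows", "kwargs": {"targets": [0,0,0,0,-0.18,0,0,0,0,-0.18,0,0,0,0,-0.18,0,0,0,0,-0.18,0,0,0,0,-0.18]}}

```text
clock: 11.55
ee_pos: [0.4202, 0.2477, 0.2689]
eef_rot: [0.01, 0.864, 0.503, -0.034]
force: [-1.0, 0.1, -0.5]
finger_gap: 1.0
grip_force: 0.0
```

>>> {"fn": "play_rows", "kwargs": {"targets": [0,0,0,0,-0.18,0,0,0,0,-0.18,0,0,0,0,-0.18,0,0,0,0,0,0,0,0,0,0]}}

```text
clock: 12.18
ee_pos: [0.4201, 0.2478, 0.2689]
eef_rot: [0.001, 0.701, 0.712, -0.035]
force: [0.1, 0.7, -0.6]
finger_gap: 0.997
grip_force: 0.0
```

```bash
python3 - <<'E'
from h import *
t,r,s=tool();print(t,s['joints'][6],r.as_matrix().round(3).tolist(),delta([.41,.21,.27],np.radians(2)))
E
```

```text
[0.42010534 0.24779545 0.26890441] -0.55186261658782 [[-0.016, 0.999, -0.049], [0.999, 0.014, -0.051], [-0.051, -0.049, -0.997]] (array([-0.0376, -0.0107,  0.0013]), np.float64(-0.01843021909643583), np.float64(-0.55186261658782))
```

>>> {"fn": "play_rows", "kwargs": {"targets": [0,0,0,0,-0.18,0,0,0,0,-0.18,0,0,0,0,-0.18,0,0,0,0,-0.18,0,0,0,0,-0.18]}}

```text
clock: 12.8
ee_pos: [0.42, 0.2479, 0.2689]
eef_rot: [-0.015, 0.319, 0.947, -0.032]
force: [-0.5, -1.2, -0.3]
finger_gap: 0.997
grip_force: 0.0
```

>>> {"fn": "play_rows", "kwargs": {"targets": [0,0,0,0,-0.18,0,0,0,0,-0.18,0,0,0,0,-0.18,0,0,0,0,-0.18,0,0,0,0,-0.18]}}

```text
clock: 13.42
ee_pos: [0.42, 0.2479, 0.2688]
eef_rot: [-0.027, -0.125, 0.992, -0.023]
force: [-0.2, -0.6, 0.6]
finger_gap: 1.002
grip_force: 0.0
```

>>> {"fn": "play_rows", "kwargs": {"targets": [0,0,0,0,-0.18,0,0,0,0,-0.18,0,0,0,0,-0.18,0,0,0,0,-0.18,0,0,0,0,-0.18]}}

```text
clock: 14.05
ee_pos: [0.42, 0.2479, 0.2688]
eef_rot: [-0.034, -0.544, 0.838, -0.008]
force: [0.3, -1.0, -0.1]
finger_gap: 1.001
grip_force: 0.0
```

>>> {"fn": "play_rows", "kwargs": {"targets": [0,0,0,0,-0.18,0,0,0,0,-0.18,0,0,0,0,-0.18,0,0,0,0,-0.18,0,0,0,0,-0.15]}}

```text
clock: 14.68
ee_pos: [0.4204, 0.2464, 0.2626]
eef_rot: [0.045, 0.812, -0.581, 0.0]
force: [0.2, -0.8, 0.2]
finger_gap: 0.999
grip_force: 0.0
```

>>> {"fn": "play_rows", "kwargs": {"targets": [0,0,0,0,-0.1,0,0,0,0,0,0,0,0,0,0,0,0,0,0,0,0,0,0,0,0]}}

```text
clock: 15.3
ee_pos: [0.4204, 0.2442, 0.2581]
eef_rot: [0.051, 0.821, -0.568, 0.001]
force: [-0.2, -0.5, 0.2]
finger_gap: 1.001
grip_force: 0.0
```

```bash
python3 - <<'E'
from h import *
t,r,s=tool();print(t,np.round(s['joints'],3),r.as_matrix().round(3).tolist())
E
```

```text
[0.42040722 0.24420302 0.25811081] [-0.601  0.118 -0.035  1.901  0.041  1.22   2.851] [[0.355, -0.933, -0.057], [-0.933, -0.35, -0.085], [0.059, 0.084, -0.995]]
```

>>> {"fn": "play_rows", "kwargs": {"targets": [0,-0.0455,0.0175,-0.01,0,0,-0.0455,0.0175,-0.01,0,0,-0.0455,0.0175,-0.01,0,0,-0.0455,0.0175,-0.01,0,0,0,0,0,0.18]}}

```text
clock: 15.92
ee_pos: [0.2885, 0.3973, 0.294]
eef_rot: [0.05, 0.769, -0.638, 0.004]
force: [0.8, -0.5, 0.3]
finger_gap: 0.999
grip_force: 0.0
```

>>> {"fn": "play_rows", "kwargs": {"targets": [0,0,0,-0.02,0.18,0,0,0,-0.02,0.18,0,0,0,-0.02,0.18,0,0,0,-0.02,0.18,0,0,0,-0.02,0.18]}}

```text
clock: 16.55
ee_pos: [0.2985, 0.4013, 0.393]
eef_rot: [-0.044, -0.41, 0.911, -0.027]
force: [-0.5, 0.3, 0.4]
finger_gap: 1.0
grip_force: 0.0
```

>>> {"fn": "play_rows", "kwargs": {"targets": [0,0,0,-0.01,0.18,0,0,0,-0.01,0.18,0,0,0,-0.01,0.18,0,0,0,-0.01,0.18,0,0,0,-0.01,0.18]}}

```text
clock: 17.18
ee_pos: [0.3013, 0.4056, 0.4424]
eef_rot: [-0.028, 0.027, 0.998, -0.043]
force: [-0.5, -0.5, 0.7]
finger_gap: 0.999
grip_force: 0.0
```

>>> {"fn": "play_rows", "kwargs": {"targets": [0,0,0,0,0.18,0,0,0,0,0.18,0,0,0,0,0.18,0,0,0,0,0.18,0,0,0,0,0.18]}}

```text
clock: 17.8
ee_pos: [0.3013, 0.4056, 0.4421]
eef_rot: [-0.006, 0.458, 0.887, -0.051]
force: [0.8, 0.7, -0.4]
finger_gap: 0.999
grip_force: 0.0
```

```bash
python3 - <<'E'
from h import *
t,r,s=tool();print(t,np.round(s['joints'],3),r.as_matrix().round(3).tolist())
E
```

```text
[0.30128733 0.40557657 0.44207932] [-0.926  0.066 -0.091  1.579  0.002  1.599 -0.4  ] [[-0.58, 0.813, -0.058], [0.814, 0.574, -0.085], [-0.036, -0.096, -0.995]]
```

>>> {"fn": "play_rows", "kwargs": {"targets": [0,0,0,-0.04,0.18,0,0,0,-0.04,0.18,0,0,0,-0.04,0.18,0,0,0,-0.04,0,0,0,0,-0.04,0]}}

```text
clock: 18.42
ee_pos: [0.3133, 0.4212, 0.6194]
eef_rot: [0.006, 0.677, 0.735, -0.046]
force: [1.1, -0.1, -0.7]
finger_gap: 1.003
grip_force: 0.0
```

```bash
cat > st.py <<'E'
from h import *
t,r,s=tool();print(t.round(4),np.round(s['joints'],3),r.as_matrix().round(3).tolist())
E
python3 st.py
```

```text
[0.3133 0.4212 0.6194] [-1.181  0.132  0.207  1.157 -0.031  1.95  -0.902] [[-0.085, 0.995, -0.054], [0.994, 0.08, -0.076], [-0.072, -0.06, -0.996]]
```

>>> {"fn": "play_rows", "kwargs": {"targets": [0,0,0,-0.02,0,0,0,0,-0.02,0,0,0,0,0,0,0,0,0,0,0,0,0,0,0,0]}}

```text
clock: 19.05
ee_pos: [0.314, 0.4218, 0.637]
eef_rot: [0.005, 0.677, 0.735, -0.037]
force: [1.0, 0.0, 0.8]
finger_gap: 0.999
grip_force: 0.0
```

```bash
python3 st.py
```

```text
[0.314  0.4218 0.637 ] [-1.464  0.137  0.55   1.131 -0.073  1.966 -0.859] [[-0.083, 0.996, -0.042], [0.995, 0.08, -0.061], [-0.057, -0.047, -0.997]]
```

>>> {"fn": "play_rows", "kwargs": {"targets": [0,0,0,-0.02,0,0,0,0,-0.02,0,0,0,0,-0.02,0,0,0,0,0,0,0,0,0,0,0]}}

```text
clock: 19.68
ee_pos: [0.3136, 0.4212, 0.6609]
eef_rot: [0.003, 0.678, 0.735, -0.012]
force: [-0.2, -0.2, 0.3]
finger_gap: 1.0
grip_force: 0.0
```

```bash
python3 st.py
```

```text
[0.3136 0.4212 0.6609] [-1.542  0.122  0.634  1.1   -0.075  1.966 -0.857] [[-0.081, 0.997, -0.012], [0.997, 0.081, -0.021], [-0.02, -0.014, -1.0]]
```

>>> {"fn": "play_rows", "kwargs": {"targets": [0,0,0,-0.02,0,0,0,0,0,0,0,0,0,0,0,0,0,0,0,0,0,0,0,0,0]}}

```text
clock: 20.3
ee_pos: [0.3132, 0.4206, 0.6686]
eef_rot: [0.002, 0.678, 0.735, -0.004]
force: [-0.5, -0.1, -0.3]
finger_gap: 0.998
grip_force: 0.0
```

```bash
python3 st.py; python3 -c "
from h import *
print(delta([.41,.21,.28],np.radians(2)))"
```

```text
[0.3132 0.4206 0.6686] [-1.565  0.116  0.657  1.091 -0.074  1.966 -0.858] [[-0.081, 0.997, -0.003], [0.997, 0.081, -0.008], [-0.008, -0.004, -1.0]]
(array([-0.2146,  0.0808,  0.3901]), np.float64(0.04615460543558125), np.float64(-0.8576885467111519))
```

>>> {"fn": "play_rows", "kwargs": {"targets": [0,-0.0268,0.0101,0.0488,0,0,-0.0268,0.0101,0.0488,0,0,-0.0268,0.0101,0.0488,0,0,-0.0268,0.0101,0.0488,0,0,-0.0268,0.0101,0.0488,0]}}

```text
clock: 20.92
ee_pos: [0.374, 0.288, 0.4242]
eef_rot: [0.001, 0.678, 0.735, -0.004]
force: [0.7, 0.2, 0.4]
finger_gap: 0.997
grip_force: 0.0
```

>>> {"fn": "play_rows", "kwargs": {"targets": [0,-0.0268,0.0101,0.0488,0,0,-0.0268,0.0101,0.0488,0,0,-0.0268,0.0101,0.0488,0,0,0,0,0,0.045,0,0,0,0,0]}}

```text
clock: 21.55
ee_pos: [0.4099, 0.2098, 0.2794]
eef_rot: [0.002, 0.694, 0.719, -0.004]
force: [-0.6, -0.2, -0.2]
finger_gap: 1.0
grip_force: 0.0
```

```bash
python3 st.py; python3 - <<'E'
from h import *
import pickle
c=get_calibration('wrist');pickle.dump(c,open('f1.pkl','wb'));im=snap('wrist','f1',scale=1.5)
E
```

```text
[0.4099 0.2098 0.2794] [-1.438 -0.069  0.855  2.018  0.062  1.177 -0.572] [[-0.035, 0.999, -0.003], [0.999, 0.035, -0.008], [-0.008, -0.004, -1.0]]
```

View pics/f1.png

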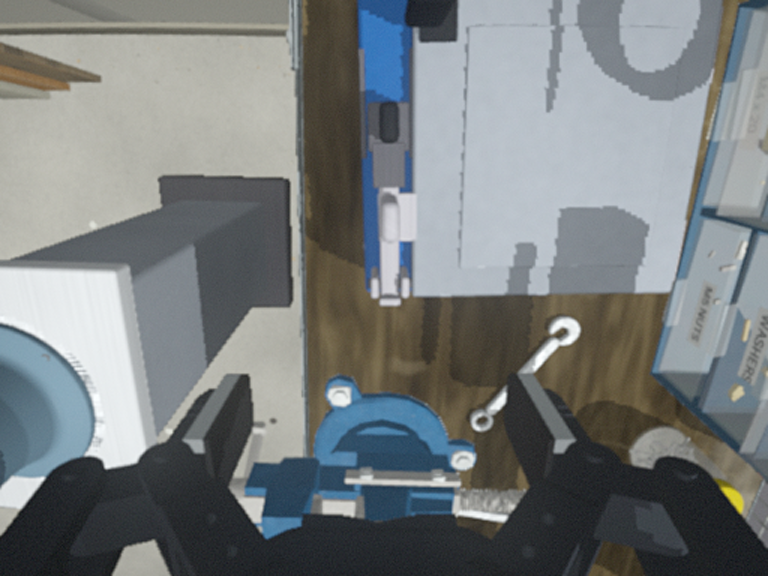

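```bash
python3 - <<'E'
from h import *
import pickle
c1=pickle.load(open('e1.pkl','rb'));c2=pickle.load(open('f1.pkl','rb'))
def tri(u,v):
    def ray(c,p):
        E=np.array(c['extrinsics']);q=cv2.undistortPoints(np.array([[p]],float)/1.5,np.array(c['K']),np.array(c['D']))[0,0]
        d=E[:3,:3].T@[q[0],q[1],1];return -E[:3,:3].T@E[:3,3],d/np.linalg.norm(d)
    o1,d1=ray(c1,u);o2,d2=ray(c2,v);a=np.linalg.lstsq(np.c_[d1,-d2],o2-o1,rcond=None)[0]
    p,q=o1+a[0]*d1,o2+a[1]*d2;return ((p+q)/2).round(4),np.linalg.norm(p-q).round(4)
print('latch fin',tri((376,272),(390,217)));print('tab fin',tri((313,335),(389,122)))
print('lid corner',tri((427,168),(413,296)))
f=lambda l,z:px2w('wrist',np.array(l)/1.5,z,c2).round(4).tolist()
print('tabtop',f([(389,103),(389,142),(381,122),(398,122)],.115))
print('latchtop',f([(390,195),(390,240),(381,217),(398,217)],.12))
print('lid',f([(413,296),(675,292),(413,50)],.07),'deck R front',f([(371,296),(360,50)],.062),'lidfin',f([(432,20)],.134), 'pivot',f([(391,285)],.075))
E
```

```text
latch fin (array([0.4161, 0.2404, 0.1104]), np.float64(0.0018))
tab fin (array([0.4127, 0.3013, 0.107 ]), np.float64(0.0021))
lid corner (array([0.4375, 0.1723, 0.0796]), np.float64(0.0035))
tabtop [[0.4129, 0.3129, 0.115], [0.4139, 0.2897, 0.115], [0.4084, 0.3015, 0.115], [0.4191, 0.3019, 0.115]]
latchtop [[0.4159, 0.257, 0.12], [0.4172, 0.2274, 0.12], [0.4106, 0.2425, 0.12], [0.4218, 0.2429, 0.12]]
lid [[0.4396, 0.1702, 0.07], [0.6572, 0.1816, 0.07], [0.4288, 0.3511, 0.07]] deck R front [[0.4053, 0.166, 0.062], [0.3918, 0.3511, 0.062]] lidfin [[0.4346, 0.3558, 0.134]] pivot [[0.421, 0.1806, 0.075]]
```

>>> {"fn": "play_rows", "kwargs": {"targets": [0.3,0.0464,0.0037,0.03,0,0.3,0.0464,0.0038,0.03,0,0.3,0,0,0.0425,-0.02,0.3,0,0,0.0425,0,0.3,0,0,0.02,0]}}

```text
clock: 22.22
ee_pos: [0.4126, 0.3029, 0.1122]
eef_rot: [0.002, 0.686, 0.728, -0.005]
force: [1.2, 0.5, -0.2]
finger_gap: 0.703
grip_force: 0.0
```

>>> {"fn": "play_rows", "kwargs": {"targets": [0.3,0,0,0.0197,0,0.3,0,0,0,0,1,0,0,0,0,1,0,0,0,0,1,0,0,0,0]}}

```text
clock: 22.85
ee_pos: [0.4124, 0.3028, 0.0957]
eef_rot: [-0.0, 0.687, 0.727, -0.004]
force: [-4.2, -1.1, 6.9]
finger_gap: 0.318
grip_force: 40.5
```

>>> {"fn": "play_rows", "kwargs": {"targets": [1,0,0,0,0,1,0,0,0,0,1,0,0,0,0,1,0,0,0,0,1,0,0,0,0]}}

```text
clock: 23.48
ee_pos: [0.4124, 0.3028, 0.0956]
eef_rot: [-0.0, 0.687, 0.727, -0.004]
force: [-4.3, -0.0, 7.4]
finger_gap: 0.32
grip_force: 26.0
```

>>> {"fn": "play_rows", "kwargs": {"targets": [0.3,0,0,0,0,0.3,0,0,-0.012,0,1,0,0,0,0,1,0,0,0,0,1,0,0,0,0]}}

```text
clock: 24.1
ee_pos: [0.4126, 0.3024, 0.1071]
eef_rot: [0.0, 0.687, 0.727, -0.005]
force: [-4.3, -0.4, 8.8]
finger_gap: 0.283
grip_force: 38.8
```

>>> {"fn": "play_rows", "kwargs": {"targets": [1,0,0,0,0,1,0,0,0,0,1,0,0,0,0,1,0,0,0,0,1,0,0,0,0]}}

```text
clock: 24.72
ee_pos: [0.4126, 0.3023, 0.1071]
eef_rot: [0.0, 0.687, 0.727, -0.005]
force: [-4.1, -0.9, 9.0]
finger_gap: 0.288
grip_force: 38.8
```

```bash
python3 - <<'E'
from h import *
im=snap('wrist','g1');
cv2.imwrite('pics/g2.png',cv2.resize(im[180:384,130:390],None,fx=2.9,fy=2.9,interpolation=cv2.INTER_CUBIC))
E
```

```text
(no output)
```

View pics/g2.png

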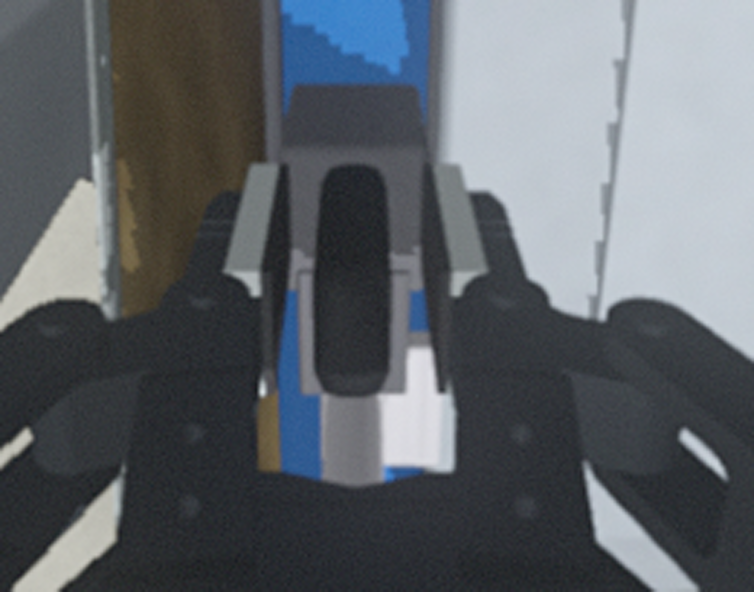

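>>> {"fn": "play_rows", "kwargs": {"targets": [0.3,0,0,0,0,0.3,0,0,-0.007,0,0.3,0,0,-0.007,0,1,0,0,0,0,1,0,0,0,0]}}

```text
clock: 25.4
ee_pos: [0.4138, 0.3021, 0.1205]
eef_rot: [0.002, 0.687, 0.727, -0.004]
force: [-0.4, 0.2, 0.1]
finger_gap: 0.282
grip_force: 0.0
```

>>> {"fn": "play_rows", "kwargs": {"targets": [1,0,0,0,0,1,0,0,0,0,1,0,0,0,0,1,0,0,0,0,1,0,0,0,0]}}

```text
clock: 26.02
ee_pos: [0.4127, 0.3021, 0.1204]
eef_rot: [0.001, 0.687, 0.727, -0.005]
force: [-4.1, -0.7, 5.5]
finger_gap: 0.132
grip_force: 42.5
```

>>> {"fn": "play_rows", "kwargs": {"targets": [1,0.008,0,0,0,1,0.008,0,0,0,1,0.008,0,0,0,1,0.006,0,0,0,1,0.003,0,0,0]}}

```text
clock: 26.65
ee_pos: [0.4113, 0.3304, 0.1203]
eef_rot: [0.003, 0.687, 0.726, -0.008]
force: [-4.1, -10.8, 15.0]
finger_gap: 0.13
grip_force: 43.8
```

>>> {"fn": "play_rows", "kwargs": {"targets": [1,0,0,0,0,1,0,0,0,0,0.3,0,0,0,0,0.3,0,0,0,0,0.3,0,0,0,0]}}

```text
clock: 27.28
ee_pos: [0.412, 0.3357, 0.12]
eef_rot: [0.002, 0.687, 0.727, -0.003]
force: [-0.0, 0.2, -0.2]
finger_gap: 0.701
grip_force: 0.0
```

>>> {"fn": "play_rows", "kwargs": {"targets": [0.3,0,0,-0.04,0,0.3,-0.0477,-0.0004,0,0,0.3,-0.0477,-0.0004,0,0,0.3,0,0,0.025,0,0.3,0,0,0.024,0]}}

```text
clock: 27.9
ee_pos: [0.417, 0.2398, 0.1119]
eef_rot: [0.001, 0.687, 0.726, -0.003]
force: [0.9, 0.7, 0.1]
finger_gap: 0.702
grip_force: 0.0
```

>>> {"fn": "play_rows", "kwargs": {"targets": [0.3,0,0,0,0,1,0,0,0,0,1,0,0,0,0,1,0,0,0,0,1,0,0,0,0]}}

```text
clock: 28.52
ee_pos: [0.4157, 0.2404, 0.1127]
eef_rot: [0.0, 0.687, 0.727, -0.004]
force: [-4.4, -0.5, 6.3]
finger_gap: 0.133
grip_force: 42.7
```

>>> {"fn": "play_rows", "kwargs": {"targets": [1,-0.006,0,-0.0081,0,1,-0.0072,0,-0.0071,0,1,-0.0082,0,-0.006,0,1,0,0,0,0,1,0,0,0,0]}}

```text
clock: 29.15
ee_pos: [0.417, 0.2179, 0.1338]
eef_rot: [0.001, 0.687, 0.727, -0.005]
force: [-6.3, 2.1, 3.0]
finger_gap: 0.13
grip_force: 40.7
```

Tracking well; on with the arc.

>>> {"fn": "play_rows", "kwargs": {"targets": [1,-0.009,0,-0.0047,0,1,-0.0096,0,-0.0033,0,1,-0.0099,0,-0.0018,0,1,-0.0101,0,-0.0003,0,1,-0.0099,0,0.0012,0]}}

```text
clock: 29.78
ee_pos: [0.4194, 0.1726, 0.1433]
eef_rot: [-0.001, 0.687, 0.727, -0.003]
force: [-6.6, 8.1, 1.2]
finger_gap: 0.137
grip_force: 39.9
```

>>> {"fn": "play_rows", "kwargs": {"targets": [1,-0.0098,0,0.0027,0,1,-0.0092,0,0.0041,0,1,-0.0085,0,0.0055,0,1,0,0,0,0,1,0,0,0,0]}}

```text
clock: 30.4
ee_pos: [0.421, 0.1422, 0.1308]
eef_rot: [0.001, 0.687, 0.727, -0.005]
force: [-5.3, 3.4, 2.4]
finger_gap: 0.135
grip_force: 42.3
```

>>> {"fn": "play_rows", "kwargs": {"targets": [0.3,0,0,0,0,0.3,0,0,0,0,0.3,0,0,-0.05,0,0.3,0,0,-0.05,0,0.3,0.051,0.03,-0.012,0]}}

```text
clock: 31.02
ee_pos: [0.4535, 0.1927, 0.2508]
eef_rot: [-0.004, 0.69, 0.723, 0.008]
force: [1.5, 0.3, 1.1]
finger_gap: 0.695
grip_force: 0.0
```

>>> {"fn": "play_rows", "kwargs": {"targets": [0.3,0.051,0.03,-0.012,0,0.3,0.051,0.03,-0.012,-0.174,0.3,0,0,0,-0.174,0.3,0,0,0,-0.174,0.3,0,0,0,-0.174]}}

```text
clock: 31.65
ee_pos: [0.5048, 0.3006, 0.2651]
eef_rot: [0.002, 0.396, 0.918, -0.005]
force: [0.2, 0.6, -0.6]
finger_gap: 0.7
grip_force: 0.0
```

>>> {"fn": "play_rows", "kwargs": {"targets": [0.3,0,0,0,-0.174,0.3,0,0,0,-0.174,0.3,0,0,0,-0.174,0.3,0,0,0,-0.174,0.3,0,0,0,-0.178]}}

```text
clock: 32.28
ee_pos: [0.5047, 0.3005, 0.2652]
eef_rot: [-0.001, -0.03, 1.0, -0.005]
force: [-1.5, 0.2, 0.3]
finger_gap: 0.7
grip_force: 0.0
```

```bash
python3 st.py; python3 - <<'E'
from h import *
import pickle
c=get_calibration('wrist');pickle.dump(c,open('h1.pkl','wb'));im=snap('wrist','h1',scale=1.5)
E
```

```text
[0.5047 0.3005 0.2652] [-1.148  0.283  0.643  1.749 -0.175  1.175  1.175] [[-0.998, -0.06, -0.001], [-0.06, 0.998, -0.009], [0.002, -0.009, -1.0]]
```

View pics/h1.png

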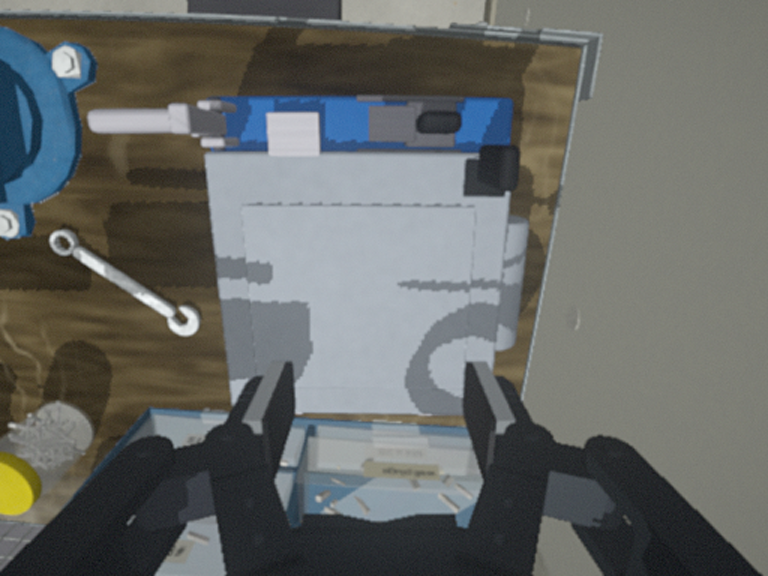

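```bash
python3 - <<'E'
from h import *
import pickle
c=pickle.load(open('h1.pkl','rb'))
f=lambda l,z:px2w('wrist',np.array(l)/1.5,z,c).round(4).tolist()
print('fin top',f([(508,167),(498,167),(520,167),(508,146),(508,190)],.134))
print('lid',f([(208,154),(233,412)],.07),'deck',f([(222,97),(512,99),(513,150)],.062))
print('tabfin',f([(438,123)],.13),'span',f([(63,242),(183,320)],.004))
t,r,s=tool()
E
```

```text
fin top [[0.4336, 0.3703, 0.134], [0.434, 0.3645, 0.134], [0.4331, 0.3772, 0.134], [0.4221, 0.3686, 0.134], [0.4465, 0.3722, 0.134]]
lid [[0.4398, 0.1735, 0.07], [0.6541, 0.1821, 0.07]] deck [[0.4005, 0.1823, 0.062], [0.3898, 0.3865, 0.062], [0.4241, 0.3922, 0.062]]
tabfin [[0.4123, 0.3282, 0.13]] span [[0.5285, 0.0061, 0.004], [0.5996, 0.1148, 0.004]]
```

>>> {"fn": "play_rows", "kwargs": {"targets": [0.65,0.0334,0.0375,0.02,0,0.65,0.0334,0.0376,0.02,0,0.65,0,0,0.05,0,0.65,0,0,0.04,0,0.65,0,0,0.0246,0]}}

```text
clock: 32.95
ee_pos: [0.432, 0.3703, 0.1079]
eef_rot: [-0.002, -0.027, 1.0, -0.005]
force: [-0.2, -0.3, -0.4]
finger_gap: 0.35
grip_force: 0.0
```

>>> {"fn": "play_rows", "kwargs": {"targets": [0.65,0,0,0,0,1,0,0,0,0,1,0,0,0,0,1,0,0,0,0,1,0,0,0,0], "grip_force": 50}}

```text
clock: 33.58
ee_pos: [0.4337, 0.37, 0.1111]
eef_rot: [-0.001, -0.026, 1.0, -0.004]
force: [-0.2, -4.7, 0.2]
finger_gap: 0.135
grip_force: 51.7
```

```bash
python3 -c "
import numpy as np
r=.2125;p=np.radians(15.3)+np.linspace(0,1.37,21)
dx=np.round(np.diff(r*np.cos(p)),4);dz=np.round(-np.diff(r*np.sin(p)),4)
for k in range(4): print(','.join(f'1,{a},0,{b},0' for a,b in zip(dx[5*k:5*k+5],dz[5*k:5*k+5])))
"
```

```text
1,-0.0043,0,-0.0139,0,1,-0.0053,0,-0.0136,0,1,-0.0062,0,-0.0132,0,1,-0.0071,0,-0.0127,0,1,-0.0079,0,-0.0122,0
1,-0.0087,0,-0.0116,0,1,-0.0095,0,-0.011,0,1,-0.0102,0,-0.0103,0,1,-0.0109,0,-0.0096,0,1,-0.0116,0,-0.0088,0
1,-0.0121,0,-0.008,0,1,-0.0127,0,-0.0072,0,1,-0.0131,0,-0.0063,0,1,-0.0135,0,-0.0054,0,1,-0.0139,0,-0.0044,0
1,-0.0141,0,-0.0035,0,1,-0.0143,0,-0.0025,0,1,-0.0145,0,-0.0015,0,1,-0.0145,0,-0.0005,0,1,-0.0145,0,0.0005,0
```

>>> {"fn": "play_rows", "kwargs": {"targets": [1,-0.0043,0,-0.0139,0,1,-0.0053,0,-0.0136,0,1,-0.0062,0,-0.0132,0,1,-0.0071,0,-0.0127,0,1,-0.0079,0,-0.0122,0]}}

```text
clock: 34.2
ee_pos: [0.4623, 0.3715, 0.1751]
eef_rot: [-0.003, -0.027, 1.0, -0.006]
force: [0.2, -4.3, -7.2]
finger_gap: 0.132
grip_force: 49.1
```

>>> {"fn": "play_rows", "kwargs": {"targets": [1,-0.0087,0,-0.0116,0,1,-0.0095,0,-0.011,0,1,-0.0102,0,-0.0103,0,1,-0.0109,0,-0.0096,0,1,-0.0116,0,-0.0088,0]}}

```text
clock: 34.83
ee_pos: [0.5113, 0.3742, 0.2262]
eef_rot: [-0.006, -0.027, 1.0, -0.006]
force: [-4.9, -7.3, -3.2]
finger_gap: 0.133
grip_force: 48.7
```

>>> {"fn": "play_rows", "kwargs": {"targets": [1,-0.0121,0,-0.008,0,1,-0.0127,0,-0.0072,0,1,-0.0131,0,-0.0063,0,1,-0.0135,0,-0.0054,0,1,-0.0139,0,-0.0044,0]}}

```text
clock: 35.45
ee_pos: [0.5777, 0.3777, 0.2586]
eef_rot: [-0.005, -0.026, 1.0, -0.006]
force: [-5.7, -7.9, 0.7]
finger_gap: 0.134
grip_force: 49.4
```

>>> {"fn": "play_rows", "kwargs": {"targets": [1,-0.0141,0,-0.0035,0,1,-0.0143,0,-0.0025,0,1,-0.0145,0,-0.0015,0,1,-0.0145,0,-0.0005,0,1,-0.0145,0,0.0005,0]}}

```text
clock: 36.08
ee_pos: [0.6507, 0.3815, 0.2667]
eef_rot: [-0.004, -0.026, 1.0, -0.006]
force: [-3.3, -6.9, 1.3]
finger_gap: 0.133
grip_force: 51.1
```

>>> {"fn": "play_rows", "kwargs": {"targets": [1,0,0,0,0,1,0,0,0,0,1,0,0,0,0,1,0,0,0,0,1,0,0,0,0]}}

```text
clock: 36.7
ee_pos: [0.652, 0.3816, 0.2666]
eef_rot: [-0.002, -0.026, 1.0, -0.006]
force: [0.3, -5.5, -0.5]
finger_gap: 0.132
grip_force: 50.9
```

>>> {"fn": "play_rows", "kwargs": {"targets": [0.6,0,0,0,0,0.6,0,0,0,0,0.6,0,0,-0.03,0,0.6,0,0,-0.035,0,0.6,0,0,-0.035,0]}}

```text
clock: 37.33
ee_pos: [0.6511, 0.3874, 0.3668]
eef_rot: [-0.001, -0.029, 1.0, -0.003]
force: [-0.4, 0.7, 0.5]
finger_gap: 0.397
grip_force: 0.0
```

>>> {"fn": "play_rows", "kwargs": {"targets": [0.4,0.0205,-0.0572,0,0,0.4,0.0205,-0.0572,0,0,0.4,0.0205,-0.0572,0,0,0.4,0.0205,-0.0572,0,0,0.4,0.0205,-0.0572,0,0]}}

```text
clock: 37.95
ee_pos: [0.5648, 0.0938, 0.3687]
eef_rot: [-0.0, -0.028, 1.0, -0.003]
force: [0.4, -1.3, 0.6]
finger_gap: 0.602
grip_force: 0.0
```

>>> {"fn": "play_rows", "kwargs": {"targets": [0.4,0.0205,-0.0572,0,0,0.4,0,0,0.02,0.18,0.4,0,0,0.02,0.18,0.4,0,0,0.02,0.18,0.4,0,0,0.02,0.18]}}

```text
clock: 38.58
ee_pos: [0.5483, 0.0368, 0.2886]
eef_rot: [0.001, 0.328, 0.945, -0.003]
force: [0.0, -0.7, -0.5]
finger_gap: 0.602
grip_force: 0.0
```

>>> {"fn": "play_rows", "kwargs": {"targets": [0.4,0,0,0.02,0.18,0.4,0,0,0.02,0.18,0.4,0,0,0,0.18,0.4,0,0,0,0.18,0.4,0,0,0,0.18]}}

```text
clock: 39.2
ee_pos: [0.5483, 0.0366, 0.2489]
eef_rot: [0.002, 0.706, 0.708, -0.002]
force: [0.0, -0.2, -0.5]
finger_gap: 0.605
grip_force: 0.0
```

>>> {"fn": "play_rows", "kwargs": {"targets": [0.4,0,0,0,0.18,0.4,0,0,0,0.18,0.4,0,0,0,0.18,0.4,0,0,0,0,0.4,0,0,0,0]}}

```text
clock: 39.83
ee_pos: [0.5478, 0.036, 0.2485]
eef_rot: [0.003, 0.868, 0.497, -0.003]
force: [0.1, 0.1, -0.2]
finger_gap: 0.601
grip_force: 0.0
```

```bash
cat > det.py <<'E'
from h import *
import sys
def blobs(n='wrist',z=.004,thr=140):
    c=get_calibration(n);im=get_image(n).astype(int);cv2.imwrite('pics/last.png',im[:,:,::-1].astype(np.uint8))
    m=((im.min(2)>thr)&(im.max(2)-im.min(2)<45)).astype(np.uint8)
    k,lab,st,ce=cv2.connectedComponentsWithStats(m);out=[]
    for i in range(1,k):
        if st[i,4]<60: continue
        ys,xs=np.nonzero(lab==i);P=px2w(n,np.c_[xs,ys],z,c)[:,:2]
        (cx,cy),(w,h),a=cv2.minAreaRect(P.astype(np.float32))
        mu,d,ev=cv2.PCACompute2(P.astype(np.float64),None);L=max(w,h);S=min(w,h)
        v=d[0];pr=(P-mu)@d.T;mid=mu[0]+v*(pr[:,0].max()+pr[:,0].min())/2
        if .08<L<.2 and S<.06: out.append((mid.round(4).tolist(),np.degrees(np.arctan2(v[1],v[0])).round(1),round(L,3),round(S,3),len(xs)))
    return out
if __name__=='__main__':
    for n in sys.argv[1:]:
        for b in blobs(n): print(n,b)
E
python3 st.py; python3 det.py wrist top
```

```text
[0.5478 0.036  0.2485] [-1.049  0.309  1.074  1.871 -0.291  1.138 -0.4  ] [[0.506, 0.863, -0.002], [0.863, -0.506, -0.007], [-0.007, 0.002, -1.0]]
wrist ([0.7175, 0.1174], np.float64(102.9), 0.085, 0.039, 1661)
wrist ([0.5649, 0.0616], np.float64(56.3), 0.158, 0.03, 1319)
wrist ([0.3374, 0.0354], np.float64(91.2), 0.136, 0.056, 408)
wrist ([0.8032, -0.2562], np.float64(96.9), 0.095, 0.049, 1061)
wrist ([0.5121, -0.0735], np.float64(1.3), 0.121, 0.036, 1373)
top ([0.9424, 0.3672], np.float64(89.4), 0.147, 0.01, 125)
top ([0.86, 0.0093], np.float64(89.6), 0.088, 0.06, 389)
top ([0.8314, -0.2441], np.float64(-10.9), 0.102, 0.052, 301)
top ([0.6463, -0.4858], np.float64(86.2), 0.114, 0.045, 460)
top ([0.5691, -0.1312], np.float64(-9.7), 0.158, 0.031, 245)
top ([0.54, -0.0421], np.float64(-1.1), 0.09, 0.029, 155)
top ([0.4105, -0.1929], np.float64(82.8), 0.16, 0.032, 287)
top ([0.3916, -0.0451], np.float64(89.7), 0.114, 0.052, 401)
```

>>> {"fn": "play_rows", "kwargs": {"targets": [0.4,0.0324,0.0013,0.04,0,0.4,0,0,0.05,0.058,0.4,0,0,0.05,0,0.4,0,0,0.05,0,0.4,0,0,0.03,0], "grip_force": 60}}

```text
clock: 40.55
ee_pos: [0.5629, 0.0609, 0.025]
eef_rot: [0.002, 0.882, 0.471, -0.005]
force: [-0.6, -0.2, 0.6]
finger_gap: 0.595
grip_force: 0.0
```

>>> {"fn": "play_rows", "kwargs": {"targets": [0.4,0,0,0.0155,0,0.4,0,0,0,0,1,0,0,0,0,1,0,0,0,0,1,0,0,0,0]}}

```text
clock: 41.18
ee_pos: [0.5656, 0.0609, 0.0139]
eef_rot: [0.003, 0.883, 0.47, -0.002]
force: [-0.7, 0.2, 6.4]
finger_gap: 0.086
grip_force: 58.8
```

>>> {"fn": "play_rows", "kwargs": {"targets": [1,0,0,0,0,1,0,0,0,0,1,0,0,0,0,1,0,0,0,0,1,0,0,0,0]}}

```text
clock: 41.8
ee_pos: [0.5656, 0.0609, 0.0139]
eef_rot: [0.003, 0.883, 0.47, -0.002]
force: [-1.5, -0.5, 5.9]
finger_gap: 0.082
grip_force: 58.9
```

>>> {"fn": "play_rows", "kwargs": {"targets": [1,0,0,-0.03,0,1,0,0,-0.04,0,1,0,0,-0.04,0,1,0,0,-0.04,0,1,0,0,0,0]}}

```text
clock: 42.42
ee_pos: [0.5674, 0.0618, 0.1656]
eef_rot: [0.004, 0.883, 0.47, 0.001]
force: [0.6, -0.4, -1.5]
finger_gap: 0.081
grip_force: 59.0
```

>>> {"fn": "play_rows", "kwargs": {"targets": [1,0.0445,-0.035,0,0,1,0.0445,-0.035,0,0,1,0.0445,-0.035,0,0,1,0.0445,-0.035,0,0,1,0,0,0,-0.16]}}

```text
clock: 43.05
ee_pos: [0.5443, 0.2965, 0.1577]
eef_rot: [0.001, 0.838, 0.546, -0.004]
force: [-0.6, -0.1, -1.0]
finger_gap: 0.085
grip_force: 59.2
```

>>> {"fn": "play_rows", "kwargs": {"targets": [1,0,0,0,-0.16,1,0,0,0,-0.16,1,0,0,0,-0.16,1,0,0,0,0,1,0,0,0,0]}}

```text
clock: 43.68
ee_pos: [0.5464, 0.2872, 0.1591]
eef_rot: [0.001, 0.691, 0.723, -0.005]
force: [-1.7, -0.3, -1.8]
finger_gap: 0.086
grip_force: 59.3
```

```bash
python3 st.py
```

```text
[0.5464 0.2872 0.1591] [-1.15   0.514  0.772  1.773 -0.405  1.032 -0.181] [[-0.046, 0.999, -0.006], [0.999, 0.046, -0.009], [-0.009, -0.006, -1.0]]
```

>>> {"fn": "play_rows", "kwargs": {"targets": [1,0,0,0.045,0,1,0,0,0.045,0,1,0,0,0.03,0,1,0,0,0.012,0,1,0,0,0,0]}}

```text
clock: 44.3
ee_pos: [0.5475, 0.2863, 0.0281]
eef_rot: [0.002, 0.69, 0.724, -0.004]
force: [0.1, 0.7, -1.3]
finger_gap: 0.082
grip_force: 59.2
```

>>> {"fn": "play_rows", "kwargs": {"targets": [0.7,0,0,0,0,0.7,0,0,0,0,0.7,0,0,-0.02,0,0.7,0,0,-0.06,0,0.7,0,0,-0.06,0]}}

```text
clock: 44.92
ee_pos: [0.5475, 0.2875, 0.1713]
eef_rot: [0.001, 0.69, 0.724, -0.004]
force: [-1.9, 1.2, -1.0]
finger_gap: 0.302
grip_force: 0.0
```

```bash
python3 st.py; python3 det.py wrist top| awk '1'; python3 -c "
from det import *
for b in blobs('wrist',z=.012): print('tub',b)"
```

```text
[0.5475 0.2875 0.1713] [-1.16   0.501  0.787  1.764 -0.397  1.05  -0.184] [[-0.047, 0.999, -0.003], [0.999, 0.047, -0.008], [-0.007, -0.004, -1.0]]
wrist ([0.7104, 0.4575], np.float64(2.8), 0.11, 0.009, 662)
wrist ([0.53, 0.4141], np.float64(2.4), 0.13, 0.025, 4025)
wrist ([0.3058, 0.3376], np.float64(74.0), 0.159, 0.051, 4901)
wrist ([0.531, 0.3889], np.float64(2.5), 0.128, 0.007, 944)
wrist ([0.5497, 0.2843], np.float64(93.0), 0.162, 0.03, 1849)
top ([0.9424, 0.3689], np.float64(89.0), 0.144, 0.011, 127)
top ([0.8598, 0.013], np.float64(88.9), 0.095, 0.059, 391)
top ([0.8315, -0.2427], np.float64(-8.4), 0.104, 0.054, 325)
top ([0.6462, -0.4858], np.float64(86.2), 0.114, 0.046, 461)
top ([0.5691, -0.1312], np.float64(-9.7), 0.158, 0.031, 245)
top ([0.5383, -0.0421], np.float64(-1.2), 0.087, 0.029, 153)
top ([0.5533, 0.2688], np.float64(94.4), 0.099, 0.013, 81)
top ([0.4104, -0.1929], np.float64(82.6), 0.16, 0.033, 287)
top ([0.3916, -0.045], np.float64(89.8), 0.114, 0.052, 401)
tub ([0.3181, 0.3563], np.float64(77.9), 0.187, 0.046, 5576)
tub ([0.5295, 0.4131], np.float64(2.6), 0.126, 0.026, 3902)
tub ([0.5309, 0.3874], np.float64(2.4), 0.124, 0.009, 1105)
tub ([0.5495, 0.2869], np.float64(93.0), 0.157, 0.029, 1760)
tub ([0.3769, 0.113], np.float64(46.0), 0.105, 0.014, 425)
```

>>> {"fn": "play_rows", "kwargs": {"targets": [0.4,0,0,-0.06,0,0.4,-0.06,0,0,0,0.4,-0.06,0,0,0,0.4,-0.06,0,0,0,0.4,-0.06,0,0,0]}}

```text
clock: 45.7
ee_pos: [0.5589, 0.0465, 0.2304]
eef_rot: [0.001, 0.69, 0.724, -0.004]
force: [0.4, -0.0, 0.3]
finger_gap: 0.597
grip_force: 0.0
```

>>> {"fn": "play_rows", "kwargs": {"targets": [0.4,-0.06,0,0,0,0.4,-0.06,0,0,0,0.4,-0.06,0.002,0,0.179,0.4,0,0,0,0.179,0.4,0,0,0,0.179]}}

```text
clock: 46.32
ee_pos: [0.5692, -0.1331, 0.2317]
eef_rot: [0.002, 0.86, 0.511, -0.003]
force: [-0.1, 0.8, -0.8]
finger_gap: 0.603
grip_force: 0.0
```

>>> {"fn": "play_rows", "kwargs": {"targets": [0.4,0,0,0,0.179,0.4,0,0,0,0.179,0.4,0,0,0,0.179,0.4,0,0,0,0.179,0.4,0,0,0,0.179]}}

```text
clock: 46.95
ee_pos: [0.5696, -0.131, 0.2315]
eef_rot: [0.003, 0.996, 0.09, -0.002]
force: [-0.3, -0.2, 0.1]
finger_gap: 0.599
grip_force: 0.0
```

>>> {"fn": "play_rows", "kwargs": {"targets": [0.4,0,0,0,0.179,0.4,0,0,0,0.179,0.4,0,0,0,0,0.4,0,0,0,0,0.4,0,0,0,0]}}

```text
clock: 47.58
ee_pos: [0.5702, -0.1312, 0.2318]
eef_rot: [0.004, 0.996, -0.085, -0.001]
force: [0.0, 0.9, 0.9]
finger_gap: 0.6
grip_force: 0.0
```

```bash
cat >> h.py <<'E'
def pick(mid,ang,z):
    """shift/turn to bring tool x along ang (deg, mod 180) over mid"""
    d,a,q=delta([*mid,z],np.radians(ang+90));print('shift',d,'turn',round(a,3),'q7',round(q,3))
E
python3 st.py; python3 - <<'E'
from det import *
for b in blobs():
    print(b)
    if b[2]>.145 and b[3]<.04: pick(b[0],b[1],.013)
E
```

```text
[ 0.5702 -0.1312  0.2318] [-0.82   0.64   1.345  1.808 -0.654  1.244 -1.028] [[0.986, -0.169, -0.003], [-0.169, -0.986, -0.007], [-0.001, 0.007, -1.0]]
([0.6387, -0.249], np.float64(-4.3), 0.084, 0.007, 433)
([0.5657, -0.1303], np.float64(-10.1), 0.158, 0.03, 1408)
shift [-0.0044 -0.0018  0.2189] turn 0.006 q7 -1.029
([0.4823, -0.0173], np.float64(-3.7), 0.151, 0.052, 1990)
([0.4148, -0.2001], np.float64(11.2), 0.08, 0.02, 505)
([0.3933, -0.1292], np.float64(-22.3), 0.088, 0.055, 834)
([0.3247, 0.307], np.float64(133.5), 0.186, 0.048, 1153)
([0.1992, -0.2607], np.float64(20.7), 0.126, 0.056, 1154)
```

>>> {"fn": "play_rows", "kwargs": {"targets": [0.4,-0.0044,-0.0018,0.04,0,0.4,0,0,0.05,0,0.4,0,0,0.05,0,0.4,0,0,0.04,0,0.4,0,0,0.025,0]}}

```text
clock: 48.25
ee_pos: [0.5647, -0.1297, 0.0246]
eef_rot: [0.004, 0.996, -0.085, -0.002]
force: [0.3, -0.1, 0.1]
finger_gap: 0.599
grip_force: 0.0
```

>>> {"fn": "play_rows", "kwargs": {"targets": [0.4,0,0,0.0135,0,0.4,0,0,0,0,1,0,0,0,0,1,0,0,0,0,1,0,0,0,0]}}

```text
clock: 48.88
ee_pos: [0.5666, -0.1307, 0.0146]
eef_rot: [0.004, 0.996, -0.086, 0.0]
force: [-1.5, 0.7, 4.5]
finger_gap: 0.083
grip_force: 58.8
```

>>> {"fn": "play_rows", "kwargs": {"targets": [1,0,0,0,0,1,0,0,-0.04,0,1,0,0,-0.05,0,1,0,0,-0.05,0,1,0,0,-0.05,0]}}

```text
clock: 49.5
ee_pos: [0.5656, -0.1287, 0.2044]
eef_rot: [0.004, 0.996, -0.086, -0.001]
force: [-0.4, 0.4, -1.4]
finger_gap: 0.086
grip_force: 58.9
```

```bash
python3 st.py; python3 -c "
from h import *
print(delta([.5134,.2847,.19],np.radians(3.2)))"
```

```text
[ 0.5656 -0.1287  0.2044] [-0.809  0.651  1.309  1.845 -0.673  1.193 -1.02 ] [[0.985, -0.171, -0.003], [-0.171, -0.985, -0.007], [-0.002, 0.008, -1.0]]
(array([-0.1219, -0.3985,  0.0116]), np.float64(1.3435882090541367), np.float64(-1.0199533679433885))
```

>>> {"fn": "play_rows", "kwargs": {"targets": [1,0,0,0,-0.18,1,0,0,0,-0.18,1,0,0,0,-0.18,1,0,0,0,-0.18,1,0,0,0,-0.18]}}

```text
clock: 50.12
ee_pos: [0.5655, -0.1289, 0.2029]
eef_rot: [0.003, 0.933, 0.359, -0.003]
force: [0.1, -0.2, -0.9]
finger_gap: 0.083
grip_force: 58.9
```

>>> {"fn": "play_rows", "kwargs": {"targets": [1,0,0,0,-0.18,1,0,0,0,-0.18,1,0,0,0,-0.18,1,0,0,0,-0.18,1,0,0,0,-0.18]}}

```text
clock: 50.75
ee_pos: [0.5655, -0.129, 0.2028]
eef_rot: [0.001, 0.684, 0.729, -0.004]
force: [0.3, -0.6, -1.3]
finger_gap: 0.084
grip_force: 58.9
```

>>> {"fn": "play_rows", "kwargs": {"targets": [1,0.0593,-0.0041,0,0,1,0.0593,-0.0041,0,0,1,0.0593,-0.0041,0,0,1,0.0593,-0.0041,0,0,1,0.0593,-0.0041,0,0]}}

```text
clock: 51.38
ee_pos: [0.5276, 0.1673, 0.2009]
eef_rot: [0.002, 0.686, 0.727, -0.004]
force: [0.3, -1.0, -1.3]
finger_gap: 0.085
grip_force: 58.9
```

>>> {"fn": "play_rows", "kwargs": {"targets": [1,0.0593,-0.0041,0,0,1,0.0593,-0.0041,0,0,1,0,0,0,0,1,0,0,0,0,1,0,0,0,0]}}

```text
clock: 52.0
ee_pos: [0.514, 0.281, 0.2001]
eef_rot: [0.002, 0.688, 0.726, -0.004]
force: [0.7, -0.2, -1.3]
finger_gap: 0.083
grip_force: 58.9
```

```bash
python3 st.py; python3 -c "
from h import *
print(delta([.5134,.2847,.026],np.radians(3.2)))"
```

```text
[0.514  0.281  0.2001] [-1.22   0.392  0.797  1.822 -0.31   1.066 -0.253] [[-0.054, 0.999, -0.003], [0.999, 0.054, -0.009], [-0.009, -0.003, -1.0]]
(array([0.0052, 0.0002, 0.1741]), np.float64(-0.00179303787083529), np.float64(-0.25341595035138786))
```

>>> {"fn": "play_rows", "kwargs": {"targets": [1,0.005,0,0.045,0,1,0,0,0.05,0,1,0,0,0.045,0,1,0,0,0.025,0,1,0,0,0.008,0]}}

```text
clock: 52.62
ee_pos: [0.5121, 0.2846, 0.0256]
eef_rot: [0.002, 0.687, 0.726, -0.006]
force: [-0.4, 0.2, -0.6]
finger_gap: 0.085
grip_force: 58.9
```

>>> {"fn": "play_rows", "kwargs": {"targets": [0.7,0,0,0,0,0.7,0,0,0,0,0.7,0,0,-0.02,0,0.7,0,0,-0.06,0,0.7,0,0,-0.06,0]}}

```text
clock: 53.25
ee_pos: [0.5134, 0.2886, 0.1705]
eef_rot: [0.002, 0.686, 0.727, -0.003]
force: [0.5, 1.4, 1.1]
finger_gap: 0.303
grip_force: 0.0
```

```bash
python3 st.py; python3 -c "
from det import *
for b in blobs('wrist',z=.012): print('tub',b)
for b in blobs('top'): print('top',b)" | grep -v "0.0[0-9]*, [0-9]*)$x" | awk '/0.1[456][0-9]*, 0.0[23]/'
```

```text
[0.5134 0.2886 0.1705] [-1.212  0.437  0.781  1.839 -0.351  1.015 -0.231] [[-0.058, 0.998, -0.001], [0.998, 0.058, -0.007], [-0.007, -0.002, -1.0]]
```

```bash
python3 -c "
from det import *
for n,z in (('wrist',.012),('top',.004)):
  for b in blobs(n,z):
    if b[2]>.07 and b[3]<.045: print(n,b)"
```

```text
wrist ([0.5354, 0.4109], np.float64(2.0), 0.126, 0.022, 3066)
wrist ([0.5127, 0.2845], np.float64(92.5), 0.157, 0.029, 1711)
wrist ([0.549, 0.2871], np.float64(92.3), 0.156, 0.03, 1660)
top ([0.9424, 0.3672], np.float64(89.1), 0.147, 0.011, 126)
top ([0.5384, -0.0421], np.float64(-1.2), 0.087, 0.029, 155)
top ([0.5536, 0.2641], np.float64(94.7), 0.101, 0.013, 79)
top ([0.5156, 0.2727], np.float64(92.4), 0.094, 0.012, 85)
top ([0.4104, -0.1929], np.float64(82.5), 0.16, 0.033, 291)
```

>>> {"fn": "play_rows", "kwargs": {"targets": [0.4,0,0,-0.05,0,0.4,0,0,-0.04,0,0.4,-0.0595,-0.0161,0,0,0.4,-0.0595,-0.0161,0,0,0.4,-0.0595,-0.0161,0,0]}}

```text
clock: 54.08
ee_pos: [0.4742, 0.1061, 0.2579]
eef_rot: [0.001, 0.686, 0.727, -0.005]
force: [0.1, -0.4, -0.1]
finger_gap: 0.6
grip_force: 0.0
```

>>> {"fn": "play_rows", "kwargs": {"targets": [0.4,-0.0595,-0.0161,0,0,0.4,-0.0595,-0.0161,0,0,0.4,-0.0595,-0.0161,0,0,0.4,-0.0595,-0.0161,0,0,0.4,-0.0595,-0.0161,0,0]}}

```text
clock: 54.7
ee_pos: [0.4107, -0.195, 0.2603]
eef_rot: [0.001, 0.686, 0.727, -0.004]
force: [0.7, 0.1, 1.3]
finger_gap: 0.598
grip_force: 0.0
```

>>> {"fn": "play_rows", "kwargs": {"targets": [0.4,0,0,0,0.17,0.4,0,0,0,0,0.4,0,0,0,0,0.4,0,0,0,0,0.4,0,0,0,0]}}

```text
clock: 55.32
ee_pos: [0.4125, -0.1928, 0.2611]
eef_rot: [0.002, 0.745, 0.667, -0.004]
force: [0.4, -0.2, -0.6]
finger_gap: 0.6
grip_force: 0.0
```

```bash
python3 st.py; python3 - <<'E'
from det import *
for b in blobs():
    if b[2]>.14 and b[3]<.045: 
        print(b); a=np.radians(b[1]); u=np.array([np.cos(a),np.sin(a)]);u*=-np.sign(u[1]);pick(np.array(b[0])+.02*u,b[1],.013)
im=cv2.imread('pics/last.png');cv2.imwrite('pics/i1.png',im)
E
```

```text
[ 0.4125 -0.1928  0.2611] [-0.982 -0.213  1.236  2.063  0.229  1.16   0.045] [[0.109, 0.994, -0.003], [0.994, -0.109, -0.008], [-0.008, -0.002, -1.0]]
([0.2182, -0.0523], np.float64(40.7), 0.145, 0.044, 2374)
shift [ 0.1058 -0.2217  0.2477] turn 0.75 q7 0.044
([0.4083, -0.1914], np.float64(82.8), 0.162, 0.04, 1282)
shift [-0.0169 -0.0042  0.2483] turn 0.016 q7 0.044
```

View pics/i1.png

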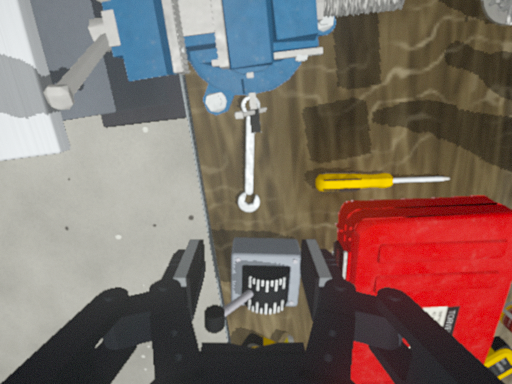

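```bash
python3 - <<'E'
import cv2,numpy as np
a=cv2.imread('pics/i1.png')[75:145,205:295];b=cv2.imread('pics/raw_b1.png')[20:90,30:120];c=cv2.imread('pics/raw_a1.png')[205:250,265:345]
f=lambda x,w,h:cv2.resize(x,(w,h),interpolation=cv2.INTER_CUBIC)
o=np.zeros((560,800,3),np.uint8);o[:310,:400]=f(a,400,310);o[:310,400:]=f(b,400,310);o[310:535,:400]=f(c,400,225)
s=cv2.imread('pics/raw_a2.png')[225:285,240:300];o[310:560,400:650]=f(s,250,250)
cv2.imwrite('pics/i2.png',o)
E
```

```text
(no output)
```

View pics/i2.png

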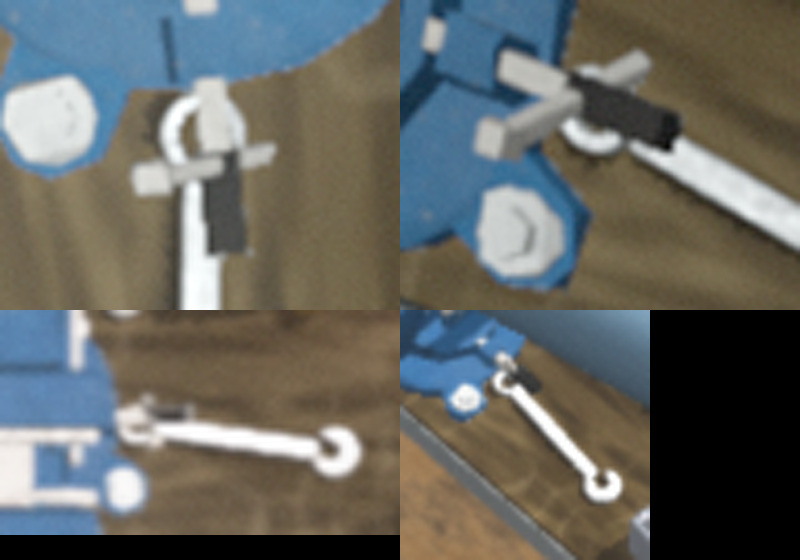

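```bash
python3 - <<'E'
from h import *
c=get_calibration('wrist');K=np.array(c['K']);D=np.array(c['D'])
E2=np.array(c['extrinsics']);R1=np.array([[.398,-.917,0],[-.871,-.378,.315],[-.289,-.125,-.949]]);o1=np.array([.45045,-.36774,.42278])
o2=-E2[:3,:3].T@E2[:3,3]
def ray(Rm,p):
    q=cv2.undistortPoints(np.array([[p]],float),K,D)[0,0];return Rm.T@[q[0],q[1],1]
for nm,a,b in [('tip',(90.7,50.5),(256.8,131.4)),('barL',(30+90/4.444,20+135/4.43),(205+150/4.444,75+180/4.43)),('bolt',(30+110/4.444,20+220/4.43),(205+48/4.444,75+120/4.43)),('spanring far',(162,96),(249,202))]:
    d1,d2=ray(R1,a),ray(E2[:3,:3],b);t=np.linalg.lstsq(np.c_[d1,-d2],o2-o1,rcond=None)[0]
    p,q=o1+t[0]*d1,o2+t[1]*d2;print(nm,((p+q)/2).round(3),np.linalg.norm(p-q).round(4))
print(o2)
E
```

```text
tip [ 0.421 -0.159  0.022] 0.0024
barL [ 0.405 -0.134  0.06 ] 0.0005
bolt [ 0.378 -0.118  0.018] 0.0025
spanring far [ 0.401 -0.256  0.006] 0.0008
[ 0.42240611 -0.11001203  0.39174806]
```

>>> {"fn": "play_rows", "kwargs": {"targets": [0.5,-0.0169,-0.0042,0.04,0.016,0.5,0,0,0.05,0,0.5,0,0,0.05,0,0.5,0,0,0.05,0,0.5,0,0,0.03,0]}}

```text
clock: 56.0
ee_pos: [0.3563, -0.1877, 0.1051]
eef_rot: [0.022, 0.75, 0.661, 0.004]
force: [0.3, -0.5, 0.9]
finger_gap: 0.5
grip_force: 0.0
```

>>> {"fn": "play_rows", "kwargs": {"targets": [0.5,0,0,0.018,0,0.5,0,0,0.0103,0,0.5,0,0,0,0,1,0,0,0,0,1,0,0,0,0]}}

```text
clock: 56.62
ee_pos: [0.3484, -0.1843, 0.0944]
eef_rot: [0.028, 0.751, 0.659, 0.006]
force: [0.5, 0.1, -0.2]
finger_gap: 0.082
grip_force: 0.0
```

>>> {"fn": "play_rows", "kwargs": {"targets": [1,0,0,0,0,1,0,0,0,0,1,0,0,-0.001,0,1,-0.005,0,0,0,1,-0.01,0,0,0]}}

```text
clock: 57.25
ee_pos: [0.3442, -0.1984, 0.097]
eef_rot: [0.028, 0.751, 0.66, 0.006]
force: [0.5, -0.6, -0.1]
finger_gap: 0.002
grip_force: 0.0
```

>>> {"fn": "play_rows", "kwargs": {"targets": [0.4,0,0,-0.04,0,0.4,0,0,-0.05,0,0.4,0,0,-0.05,0,0.4,0,0,0,0,0.4,0,0,0,0]}}

```text
clock: 57.88
ee_pos: [0.337, -0.194, 0.2362]
eef_rot: [0.028, 0.752, 0.659, 0.006]
force: [0.3, -0.1, -0.8]
finger_gap: 0.602
grip_force: 0.0
```

```bash
cat > kin.py <<'E'
import numpy as np
from scipy.spatial.transform import Rotation as R
from scipy.optimize import least_squares
data=[ # q, p, tool x, tool y
([1.075,.383,.044,1.598,-.018,1.161,-.05],[.2515,-.5985,.2410],[.922,.387,0],[.387,-.922,-.002]),
([-.601,.118,-.035,1.901,.041,1.22,2.851],[.4204,.2442,.2581],[.355,-.933,.059],[-.933,-.35,.084]),
([-.926,.066,-.091,1.579,.002,1.599,-.4],[.3013,.4056,.4421],[-.58,.814,-.036],[.813,.574,-.096]),
([-1.181,.132,.207,1.157,-.031,1.95,-.902],[.3133,.4212,.6194],[-.085,.994,-.072],[.995,.08,-.06]),
([-1.565,.116,.657,1.091,-.074,1.966,-.858],[.3132,.4206,.6686],[-.081,.997,-.008],[.997,.081,-.004]),
([-1.438,-.069,.855,2.018,.062,1.177,-.572],[.4099,.2098,.2794],[-.035,.999,-.008],[.999,.035,-.004]),
([-1.148,.283,.643,1.749,-.175,1.175,1.175],[.5047,.3005,.2652],[-.998,-.06,.002],[-.06,.998,-.009]),
([-1.049,.309,1.074,1.871,-.291,1.138,-.4],[.5478,.036,.2485],[.506,.863,-.007],[.863,-.506,.002]),
([-1.15,.514,.772,1.773,-.405,1.032,-.181],[.5464,.2872,.1591],[-.046,.999,-.009],[.999,.046,-.006]),
([-.82,.64,1.345,1.808,-.654,1.244,-1.028],[.5702,-.1312,.2318],[.986,-.169,-.001],[-.169,-.986,.007]),
([-1.212,.437,.781,1.839,-.351,1.015,-.231],[.5134,.2886,.1705],[-.058,.998,-.007],[.998,.058,-.002]),
([-.982,-.213,1.236,2.063,.229,1.16,.045],[.4125,-.1928,.2611],[.109,.994,-.008],[.994,-.109,-.002]),
]
ax=np.array([[0,0,1.],[0,1,0],[0,0,1],[0,1,0],[0,0,1],[0,1,0],[0,0,1]])
def fk(q,P):
    s=P[:7];off=P[7:14];T=P[14:38].reshape(8,3);r=R.identity();p=T[0].copy()
    for i in range(7):
        r=r*R.from_rotvec(ax[i]*(s[i]*q[i]+off[i]));p=p+r.apply(T[i+1])
    return p,r
def fit():
    best=None
    for s1 in(1,-1):
     for s3 in(1,-1):
      for s5 in(1,-1):
       for s7 in(1,-1):
        sg=np.array([s1,1,s3,1,s5,1,s7.__int__()],float)
        x0=np.zeros(31);x0[7+2]=.3;x0[7+3*2+2]=.3;x0[7+3*4+2]=.3;x0[7+3*7+2]=.2
        def res(x,full=False):
            P=np.r_[sg,x];e=[]
            for q,p,a,b in data:
                pp,r=fk(q,P);M=r.as_matrix();e+=list((pp-p)*5)+list(M[:,0]-a)+list(M[:,1]-b)
            return np.r_[e,.003*x]
        o=least_squares(res,x0,max_nfev=60)
        if best is None or o.cost<best[0]: best=(o.cost,np.r_[sg,o.x])
    return best
if __name__=='__main__':
    c,P=fit();np.save('P.npy',P);print(c,P.round(3).tolist())
    for q,p,a,b in data:
        pp,r=fk(q,P);print(np.round((pp-p)*1000,1),np.round(r.as_matrix()[:,0]-a,3))
E
time python3 kin.py; python3 st.py
```

```text
3.819624220965225e-05 [-1.0, 1.0, -1.0, 1.0, -1.0, 1.0, -1.0, 0.003, -0.001, -0.001, -0.0, 0.0, 0.001, 1.573, -0.0, 0.0, 0.149, -0.004, -0.011, 0.149, 0.004, -0.011, 0.246, -0.001, -0.011, 0.246, 0.0, -0.011, 0.253, 0.001, 0.001, 0.253, -0.001, 0.001, 0.155, -0.0, -0.0, 0.155]
[-0.  -0.   0.3] [-0.  0. -0.]
[-0.1  0.  -0.4] [0.    0.    0.001]
[0.1 0.1 0.2] [ 0.  0. -0.]
[-0.  -0.1 -0.3] [ 0.001 -0.    -0.001]
[0.  0.1 0.1] [ 0. -0.  0.]
[-0.1 -0.1 -0. ] [-0.001  0.    -0.   ]
[-0.  -0.1  0.1] [-0.     0.001 -0.   ]
[-0.   0.3 -0.1] [-0.001 -0.     0.   ]
[-0.3  0.4 -0.2] [ 0.    -0.     0.001]
[-0.  -0.   0.3] [-0.  0.  0.]
[ 0.4 -0.4 -0.2] [ 0.001  0.    -0.   ]
[ 0.  -0.   0.2] [-0.  0.  0.]
[ 0.337  -0.194   0.2362] [-0.641 -0.389  0.891  2.251  0.361  1.115 -0.068] [[0.132, 0.99, 0.045], [0.991, -0.13, -0.034], [-0.028, 0.049, -0.998]]
real	0m19.246s
user	0m19.322s
sys	0m0.091s
```

```bash
cat > sim.py <<'E'
from kin import *
P=np.load('P.npy');LO=np.array([-2.61,-.41,-1.48,0,-1.57,.05,-2.85])+.004;HI=np.array([2.61,2.15,1.57,2.5,4.71,1.97,2.85])-.004
def jac(q):
    s=P[:7];off=P[7:14];T=P[14:38].reshape(8,3);r=R.identity();p=T[0].copy();A=[];O=[]
    for i in range(7):
        A.append(s[i]*r.apply(ax[i]));O.append(p.copy());r=r*R.from_rotvec(ax[i]*(s[i]*q[i]+off[i]));p=p+r.apply(T[i+1])
    A=np.array(A);return np.vstack([np.cross(A,p-np.array(O)).T,A.T]),p,r
def ik(q,p,r,n=20,lam=.02,null=0):
    q=q.copy()
    for _ in range(n):
        J,pp,rr=jac(q);e=np.r_[p-pp,(r*rr.inv()).as_rotvec()]
        q=np.clip(q+J.T@np.linalg.solve(J@J.T+lam**2*np.eye(6),e),LO,HI)
    return q
def run(q,rows,**k):
    q=np.array(q,float);p,r=fk(q,P)
    for dx,dy,dz,a in rows:
        p=p+r.apply([dx,dy,dz]);r=r*R.from_rotvec([0,0,a])
        q=ik(q,p,r,**k);p,r=fk(q,P)
    return q
def show(q):
    p,r=fk(q,P);print(q.round(3),p.round(4),r.apply([0,0,1]).round(3), 'xyaw',round(float(np.degrees(np.arctan2(*r.apply([1,0,0])[[1,0]]))),1))
if __name__=='__main__':
    for lam in(.02,.1):
        q=run([-1.212,.437,.781,1.839,-.351,1.015,-.231],[(0,0,-.05,0),(0,0,-.04,0)]+[(-.0595,-.0161,0,0)]*8+[(0,0,0,.17)],lam=lam);show(q);print(' real -.982 -.213 1.236 2.063 .229 1.16 .045')
        q=run([-.982,-.213,1.236,2.063,.229,1.16,.045],[(-.0169,-.0042,.04,.016)]+[(0,0,.05,0)]*3+[(0,0,.03,0)],lam=lam);show(q);print(' real .3563 -.1877 .1051')
        q=run(q,[(0,0,.018,0),(0,0,.0103,0),(0,0,-.001,0),(-.005,0,0,0),(-.01,0,0,0),(0,0,-.04,0),(0,0,-.05,0),(0,0,-.05,0)],lam=lam);show(q);print(' real -.641 -.389 .891 2.251 .361 1.115 -.068')
E
python3 sim.py
```

```text
[-0.982 -0.226  1.23   2.061  0.24   1.166  0.032] [ 0.4125 -0.1937  0.2638] [-0.001 -0.007 -1.   ] xyaw 83.5
 real -.982 -.213 1.236 2.063 .229 1.16 .045
[-1.737 -0.406  1.566  2.257  0.871  0.875 -0.429] [ 0.489  -0.0754  0.1505] [ 0.219 -0.193 -0.956] xyaw 104.8
 real .3563 -.1877 .1051
[-1.295 -0.406  0.879  2.185  0.716  1.128 -0.33 ] [ 0.4726 -0.0198  0.2909] [ 0.297 -0.216 -0.93 ] xyaw 110.2
 real -.641 -.389 .891 2.251 .361 1.115 -.068
[-0.973 -0.219  1.226  2.061  0.233  1.164  0.039] [ 0.4125 -0.1937  0.2638] [-0.001 -0.007 -1.   ] xyaw 83.5
 real -.982 -.213 1.236 2.063 .229 1.16 .045
[-1.637 -0.406  1.566  2.277  0.797  0.866 -0.373] [ 0.4604 -0.105   0.1382] [ 0.16  -0.163 -0.974] xyaw 100.7
 real .3563 -.1877 .1051
[-1.163 -0.406  0.892  2.197  0.63   1.125 -0.262] [ 0.4483 -0.0671  0.2753] [ 0.213 -0.193 -0.958] xyaw 105.0
 real -.641 -.389 .891 2.251 .361 1.115 -.068
```

```bash
cat > plan.py <<'E'
from sim import *
def go(q,tgt,yaw=None,n=None):
    """straight rows in current tool frame to world tgt (p), then turn; returns q and rows"""
    p,r=fk(q,P);d=r.inv().apply(np.array(tgt)-p);n=n or int(np.ceil(np.linalg.norm(d)/.055));rows=[(*(d/n),0)]*n
    if yaw is not None:
        x=r.apply([1,0,0]);a=-(np.radians(yaw)-np.arctan2(x[1],x[0]));a=(a+np.pi)%(2*np.pi)-np.pi;m=int(np.ceil(abs(a)/.18));rows=rows+[(0,0,0,a/max(m,1))]*m
    mg=9
    for w in rows:
        q=run(q,[w],n=8,lam=.02);mg=min(mg,(q-LO).min(),(HI-q).min())
    return q,rows,mg
E
python3 - <<'E'
from plan import *
q=np.array([-.641,-.389,.891,2.251,.361,1.115,-.068])
for tgt,yaw in [((.4058,-.2112,.2362),82.8),((.4058,-.2112,.013),None),((.4013,-.247,.013),None),((.371,-.245,.013),None),((.371,-.245,.24),None),((.477,.0,.24),93),((.477,.26,.24),None),((.477,.26,.03),None)]:
    q,rows,mg=go(q,tgt,yaw);show(q);print('  margin',round(mg,3),len(rows))
E
```

```text
[-0.825 -0.158  1.155  2.122  0.189  1.037  0.111] [ 0.4058 -0.2112  0.2362] [ 0.045 -0.033 -0.998] xyaw 82.8
  margin 0.121 3
[-0.367  0.521  0.85   2.263 -0.72   0.58   0.898] [ 0.4058 -0.2112  0.013 ] [ 0.045 -0.033 -0.998] xyaw 82.8
  margin 0.233 5
[-0.272  0.539  0.836  2.232 -0.725  0.595  0.973] [ 0.4013 -0.247   0.013 ] [ 0.045 -0.033 -0.998] xyaw 82.8
  margin 0.264 1
[-0.268  0.498  0.849  2.292 -0.717  0.564  1.005] [ 0.371 -0.245  0.013] [ 0.045 -0.033 -0.998] xyaw 82.8
  margin 0.204 1
[-2.606  0.36   1.566  2.437 -0.093  1.054  0.666] [0.1766 0.1797 0.1217] [ 0.047 -0.422 -0.905] xyaw -178.8
  margin 0.0 5
[-1.759  0.682  1.547  2.063 -0.23   1.056  0.16 ] [0.467  0.0964 0.2234] [ 0.115 -0.449 -0.886] xyaw 105.7
  margin 0.0 16
[-1.766  0.798  1.412  1.809 -0.323  1.271 -0.006] [0.477 0.26  0.24 ] [ 0.115 -0.449 -0.886] xyaw 105.7
  margin 0.064 3
[-1.616  1.011  1.11   1.904 -0.531  0.962 -0.035] [0.477 0.26  0.03 ] [ 0.115 -0.449 -0.886] xyaw 105.7
  margin 0.225 4
```

```bash
cat > srch.py <<'E'
from plan import *
import sys,time
rng=np.random.default_rng(int(sys.argv[1]))
q0=np.array([-.641,-.389,.891,2.251,.361,1.115,-.068]);best=9;t=time.time()
def go2(q,tgt,yaw):
    p,r=fk(q,P);d=r.inv().apply(np.array(tgt)-p);n=int(np.ceil(np.linalg.norm(d)/.06))
    mg=9
    rows=[(*(d/n),0)]*n
    x=r.apply([1,0,0]);a=-(np.radians(yaw)-np.arctan2(x[1],x[0]));a=(a+np.pi)%(2*np.pi)-np.pi
    m=int(np.ceil(abs(a)/.18));rows+=[(0,0,0,a/max(m,1))]*m
    for w in rows:
        q=run(q,[w],n=2,lam=.02);mg=min(mg,(q-LO).min(),(HI-q).min())
        if mg<.05: return q,mg,len(rows)
    return q,mg,len(rows)
while time.time()-t<150:
    W=[]
    for _ in range(rng.integers(2,4)):
        az=rng.uniform(-1.0,.5);rr=rng.uniform(.45,.85);W.append(((rr*np.cos(az)).round(2),(rr*np.sin(az)).round(2),rng.uniform(.25,.5).round(2),float(rng.choice([83,20,-60,150]))))
    W.append((.42,-.2,.25,83.))
    q=q0;N=0
    for w in W:
        q,mg,n=go2(q,w[:3],w[3]);N+=n
        if mg<.05: break
    else:
        if W[0][0]>.72 or max(w[0] for w in W)>.72: continue
        sc=abs(q[2])+.004*N
        if sc<best: best=sc;print(round(best,2),N,W,q.round(2).tolist(),flush=True)
E
for i in 1 2 3 4; do python3 srch.py $i > s$i.txt & done; wait; tail -n 2 s?.txt
```

```text
==> s1.txt <==

==> s2.txt <==

==> s3.txt <==

==> s4.txt <==Traceback (most recent call last):
  File "srch.py", line 18, in <module>
    az=rng.uniform(-1.0,.5);rr=rng.uniform(.45,.85);W.append(((rr*np.cos(az)).round(2),(rr*np.sin(az)).round(2),rng.uniform(.25,.5).round(2),float(rng.choice([83,20,-60,150]))))
                                                                                                                ^^^^^^^^^^^^^^^^^^^^^^^^^
AttributeError: 'float' object has no attribute 'round'
Traceback (most recent call last):
  File "srch.py", line 18, in <module>
    az=rng.uniform(-1.0,.5);rr=rng.uniform(.45,.85);W.append(((rr*np.cos(az)).round(2),(rr*np.sin(az)).round(2),rng.uniform(.25,.5).round(2),float(rng.choice([83,20,-60,150]))))
                                                                                                                ^^^^^^^^^^^^^^^^^^^^^^^^^
AttributeError: 'float' object has no attribute 'round'
Traceback (most recent call last):
  File "srch.py", line 18, in <module>
    az=rng.uniform(-1.0,.5);rr=rng.uniform(.45,.85);W.append(((rr*np.cos(az)).round(2),(rr*np.sin(az)).round(2),rng.uniform(.25,.5).round(2),float(rng.choice([83,20,-60,150]))))
                                                                                                                ^^^^^^^^^^^^^^^^^^^^^^^^^
AttributeError: 'float' object has no attribute 'round'
Traceback (most recent call last):
  File "srch.py", line 18, in <module>
    az=rng.uniform(-1.0,.5);rr=rng.uniform(.45,.85);W.append(((rr*np.cos(az)).round(2),(rr*np.sin(az)).round(2),rng.uniform(.25,.5).round(2),float(rng.choice([83,20,-60,150]))))
                                                                                                                ^^^^^^^^^^^^^^^^^^^^^^^^^
AttributeError: 'float' object has no attribute 'round'
```

```bash
sed -i 's/rng.uniform(.25,.5).round(2)/round(rng.uniform(.25,.5),2)/; s/(rr\*np.cos(az)).round(2),(rr\*np.sin(az)).round(2)/round(rr*np.cos(az),2),round(rr*np.sin(az),2)/; s/mg<.05/mg<.012/g; s/<150/<100/' srch.py
for i in 1 2 3 4; do OMP_NUM_THREADS=1 python3 srch.py $i > s$i.txt & done; wait; tail -q -n 2 s?.txt
```

```text
0.32 64 [(np.float64(0.46), np.float64(-0.11), 0.43, -60.0), (np.float64(0.62), np.float64(-0.52), 0.5, 83.0), (np.float64(0.51), np.float64(-0.46), 0.47, 150.0), (0.42, -0.2, 0.25, 83.0)] [0.27, -0.01, 0.07, 2.05, 0.02, 1.05, 0.21]
0.31 63 [(np.float64(0.46), np.float64(-0.1), 0.38, -60.0), (np.float64(0.6), np.float64(-0.5), 0.37, 20.0), (np.float64(0.52), np.float64(-0.57), 0.4, 150.0), (0.42, -0.2, 0.25, 83.0)] [0.4, -0.01, -0.06, 2.05, 0.02, 1.05, 0.21]
0.39 47 [(np.float64(0.43), np.float64(-0.15), 0.44, -60.0), (np.float64(0.41), np.float64(-0.56), 0.39, 83.0), (0.42, -0.2, 0.25, 83.0)] [0.14, -0.02, 0.2, 2.06, 0.02, 1.05, 0.21]
0.27 66 [(np.float64(0.41), np.float64(-0.28), 0.32, -60.0), (np.float64(0.71), np.float64(-0.36), 0.36, 20.0), (np.float64(0.42), np.float64(-0.62), 0.33, 150.0), (0.42, -0.2, 0.25, 83.0)] [0.35, -0.01, -0.0, 2.05, 0.02, 1.04, 0.21]
0.4 44 [(np.float64(0.44), np.float64(-0.1), 0.26, -60.0), (np.float64(0.61), np.float64(-0.43), 0.28, 83.0), (0.42, -0.2, 0.25, 83.0)] [0.12, -0.02, 0.22, 2.06, 0.02, 1.05, 0.21]
0.3 52 [(np.float64(0.46), np.float64(-0.01), 0.46, -60.0), (np.float64(0.6), np.float64(-0.53), 0.28, 83.0), (0.42, -0.2, 0.25, 83.0)] [0.25, -0.01, 0.09, 2.06, 0.02, 1.05, 0.21]
0.32 66 [(np.float64(0.5), np.float64(-0.0), 0.26, -60.0), (np.float64(0.58), np.float64(-0.62), 0.26, 20.0), (np.float64(0.46), np.float64(-0.49), 0.27, 150.0), (0.42, -0.2, 0.25, 83.0)] [0.28, -0.01, 0.06, 2.05, 0.02, 1.05, 0.21]
0.27 65 [(np.float64(0.47), np.float64(-0.06), 0.4, -60.0), (np.float64(0.52), np.float64(-0.5), 0.43, 20.0), (np.float64(0.46), np.float64(-0.56), 0.48, 150.0), (0.42, -0.2, 0.25, 83.0)] [0.33, -0.01, 0.01, 2.05, 0.02, 1.05, 0.21]
```

```bash
python3 - <<'E'
from plan import *
q=np.array([-.641,-.389,.891,2.251,.361,1.115,-.068])
for tgt,yaw in [((.46,-.02,.40),-60),((.60,-.52,.34),83),((.42,-.2,.25),83),((.4058,-.2112,.25),82.8),((.4058,-.2112,.013),None),((.4013,-.247,.013),None),((.371,-.245,.013),None),((.371,-.245,.24),None),((.45,-.05,.25),93.2),((.477,.26,.24),None),((.477,.26,.03),None)]:
    q,rows,mg=go(q,tgt,yaw);show(q);print('  margin',round(mg,3),len(rows),np.round(rows[0],4),np.round(rows[-1],4))
E
```

```text
[-0.532 -0.152  0.412  1.856  0.101  1.385 -2.757] [ 0.46 -0.02  0.4 ] [ 0.045 -0.033 -0.998] xyaw -60.0
  margin 0.034 19 [ 0.0369  0.0215 -0.0327  0.    ] [0.     0.     0.     0.1775]
[ 0.513  0.596  0.261  1.104 -0.153  1.403  0.626] [ 0.6  -0.52  0.34] [ 0.045 -0.033 -0.998] xyaw 83.0
  margin 0.211 24 [0.0499 0.0131 0.0083 0.    ] [ 0.      0.      0.     -0.1783]
[ 0.201 -0.016  0.142  2.058  0.021  1.046  0.212] [ 0.42 -0.2   0.25] [ 0.045 -0.033 -0.998] xyaw 83.0
  margin 0.39 8 [ 0.0426 -0.0316  0.0102  0.    ] [ 0.      0.      0.     -0.0001]
[ 0.219 -0.033  0.158  2.074  0.023  1.046  0.241] [ 0.4058 -0.2112  0.25  ] [ 0.045 -0.033 -0.998] xyaw 82.8
  margin 0.373 2 [-0.0128 -0.0127 -0.0003  0.    ] [0.     0.     0.     0.0035]
[ 0.253  0.37   0.139  2.235 -0.077  0.487  0.323] [ 0.4058 -0.2112  0.013 ] [ 0.045 -0.033 -0.998] xyaw 82.8
  margin 0.261 5 [ 0.0013 -0.0023  0.0473  0.    ] [ 0.0013 -0.0023  0.0473  0.    ]
[ 0.331  0.388  0.139  2.205 -0.09   0.499  0.411] [ 0.4013 -0.247   0.013 ] [ 0.045 -0.033 -0.998] xyaw 82.8
  margin 0.291 1 [-0.0361 -0.      0.001   
[... 283 characters left out ...]
] [ 0.371 -0.245  0.24 ] [ 0.045 -0.033 -0.998] xyaw 82.8
  margin 0.241 5 [-0.0012  0.0022 -0.0453  0.    ] [-0.0012  0.0022 -0.0453  0.    ]
[ 0.074 -0.027 -0.078  2.069  0.036  1.055  0.037] [ 0.45 -0.05  0.25] [ 0.045 -0.033 -0.998] xyaw 93.2
  margin 0.34 6 [ 0.0508  0.0137 -0.0032  0.    ] [ 0.      0.      0.     -0.0908]
[-0.276  0.196 -0.367  1.857  0.139  1.089 -0.642] [0.477 0.26  0.24 ] [ 0.045 -0.033 -0.998] xyaw 93.2
  margin 0.389 6 [0.0514 0.0074 0.0002 0.    ] [0.0514 0.0074 0.0002 0.    ]
[-0.343  0.486 -0.307  1.99   0.307  0.69  -0.796] [0.477 0.26  0.03 ] [ 0.045 -0.033 -0.998] xyaw 93.2
  margin 0.506 4 [ 0.0019 -0.0023  0.0524  0.    ] [ 0.0019 -0.0023  0.0524  0.    ]
```

>>> {"fn": "play_rows", "kwargs": {"targets": [0.4,0.0369,0.0215,-0.0327,0,0.4,0.0369,0.0215,-0.0327,0,0.4,0.0369,0.0215,-0.0327,0,0.4,0.0369,0.0215,-0.0327,0,0.4,0.0369,0.0215,-0.0327,0]}}

```text
clock: 58.5
ee_pos: [0.4605, -0.0176, 0.3994]
eef_rot: [0.027, 0.751, 0.66, 0.005]
force: [1.1, -0.6, 0.8]
finger_gap: 0.601
grip_force: 0.0
```

>>> {"fn": "play_rows", "kwargs": {"targets": [0.4,0,0,0,0.18,0.4,0,0,0,0.18,0.4,0,0,0,0.18,0.4,0,0,0,0.18,0.4,0,0,0,0.18]}}

```text
clock: 59.12
ee_pos: [0.4598, -0.0187, 0.3982]
eef_rot: [0.022, 0.964, 0.265, 0.016]
force: [-0.2, 0.6, 0.0]
finger_gap: 0.598
grip_force: 0.0
```

>>> {"fn": "play_rows", "kwargs": {"targets": [0.4,0,0,0,0.18,0.4,0,0,0,0.18,0.4,0,0,0,0.18,0.4,0,0,0,0.18,0.4,0,0,0,0.18]}}

```text
clock: 59.75
ee_pos: [0.4598, -0.0187, 0.3982]
eef_rot: [0.013, 0.983, -0.181, 0.024]
force: [1.0, 0.6, 0.3]
finger_gap: 0.606
grip_force: 0.0
```

>>> {"fn": "play_rows", "kwargs": {"targets": [0.4,0,0,0,0.18,0.4,0,0,0,0.18,0.4,0,0,0,0.1,0.4,0,0,0,0,0.4,0,0,0,0]}}

```text
clock: 60.38
ee_pos: [0.4602, -0.0187, 0.3993]
eef_rot: [0.007, 0.917, -0.397, 0.027]
force: [0.4, -0.6, 0.1]
finger_gap: 0.601
grip_force: 0.0
```

```bash
python3 st.py; python3 -c "
from h import *
print(delta([.6,-.52,.34])[0])"
```

```text
[ 0.4602 -0.0187  0.3993] [-0.559 -0.154  0.433  1.857  0.106  1.386 -2.534] [[0.683, -0.729, 0.045], [-0.728, -0.685, -0.034], [0.055, -0.009, -0.998]]
[0.4572 0.2419 0.0826]
```

>>> {"fn": "play_rows", "kwargs": {"targets": [0.4,0.0457,0.0242,0.0083,0,0.4,0.0457,0.0242,0.0083,0,0.4,0.0457,0.0242,0.0083,0,0.4,0.0457,0.0242,0.0083,0,0.4,0.0457,0.0242,0.0083,0]}}

```text
clock: 61.0
ee_pos: [0.5305, -0.2705, 0.3703]
eef_rot: [0.006, 0.917, -0.397, 0.028]
force: [0.3, 0.8, 0.5]
finger_gap: 0.602
grip_force: 0.0
```

>>> {"fn": "play_rows", "kwargs": {"targets": [0.4,0.0457,0.0242,0.0083,0,0.4,0.0457,0.0242,0.0083,0,0.4,0.0457,0.0242,0.0083,0,0.4,0.0457,0.0242,0.0083,0,0.4,0.0457,0.0242,0.0083,0]}}

```text
clock: 61.62
ee_pos: [0.6006, -0.5209, 0.3397]
eef_rot: [0.006, 0.918, -0.397, 0.028]
force: [0.3, 0.3, 0.1]
finger_gap: 0.602
grip_force: 0.0
```

>>> {"fn": "play_rows", "kwargs": {"targets": [0.4,0,0,0,-0.18,0.4,0,0,0,-0.18,0.4,0,0,0,-0.18,0.4,0,0,0,-0.18,0.4,0,0,0,-0.18]}}

```text
clock: 62.25
ee_pos: [0.5997, -0.5197, 0.3399]
eef_rot: [0.018, 0.999, 0.045, 0.022]
force: [-0.8, -0.9, 0.5]
finger_gap: 0.601
grip_force: 0.0
```

>>> {"fn": "play_rows", "kwargs": {"targets": [0.4,0,0,0,-0.18,0.4,0,0,0,-0.18,0.4,0,0,0,-0.18,0.4,0,0,0,-0.18,0.4,0,0,0,-0.18]}}

```text
clock: 62.88
ee_pos: [0.5996, -0.5197, 0.3398]
eef_rot: [0.026, 0.88, 0.474, 0.012]
force: [-0.1, 0.6, -0.8]
finger_gap: 0.598
grip_force: 0.0
```

>>> {"fn": "play_rows", "kwargs": {"targets": [0.4,0,0,0,-0.18,0.4,0,0,0,-0.18,0.4,0,0,0,-0.1,0.4,0,0,0,0,0.4,0,0,0,0]}}

```text
clock: 63.5
ee_pos: [0.5995, -0.52, 0.3402]
eef_rot: [0.028, 0.751, 0.659, 0.006]
force: [1.3, -0.5, 0.3]
finger_gap: 0.602
grip_force: 0.0
```

```bash
python3 st.py; python3 -c "
from h import *
print(delta([.4058,-.2,.25],np.radians(172.8)))"; python3 det.py top | grep -E '0.1[56]'
```

```text
[ 0.5995 -0.52    0.3402] [ 0.478  0.598  0.32   1.113 -0.187  1.4    0.637] [[0.13, 0.99, 0.046], [0.991, -0.129, -0.034], [-0.028, 0.05, -0.998]]
(array([ 0.2943, -0.2376,  0.0704]), np.float64(-0.005192930653965533), np.float64(0.6369442510423349))
top ([0.5523, 0.2899], np.float64(94.1), 0.153, 0.027, 152)
top ([0.4105, -0.1942], np.float64(82.6), 0.162, 0.034, 300)
```

>>> {"fn": "play_rows", "kwargs": {"targets": [0.5,0.042,-0.0339,0.01,0,0.5,0.042,-0.0339,0.01,0,0.5,0.042,-0.0339,0.01,0,0.5,0.042,-0.0339,0.01,0,0.5,0.042,-0.0339,0.01,0]}}

```text
clock: 64.18
ee_pos: [0.4603, -0.2906, 0.2762]
eef_rot: [0.028, 0.751, 0.659, 0.007]
force: [0.7, -0.4, 0.6]
finger_gap: 0.499
grip_force: 0.0
```

>>> {"fn": "play_rows", "kwargs": {"targets": [0.5,0.042,-0.0339,0.01,0,0.5,0.042,-0.0339,0.01,0,0.5,0,0,0,0,0.5,0,0,0,0,0.5,0,0,0,0]}}

```text
clock: 64.8
ee_pos: [0.4072, -0.2023, 0.252]
eef_rot: [0.029, 0.752, 0.659, 0.007]
force: [0.6, 0.0, -0.7]
finger_gap: 0.502
grip_force: 0.0
```

```bash
python3 st.py; python3 - <<'E'
from det import *
for b in blobs():
    if b[2]>.14 and b[3]<.045 and b[0][0]>.35: 
        print(b); a=np.radians(b[1]); u=np.array([np.cos(a),np.sin(a)]);u*=-np.sign(u[1]);pick(np.array(b[0])+.02*u,b[1],.014)
E
```

```text
[ 0.4072 -0.2023  0.252 ] [ 0.145 -0.048  0.209  2.083  0.03   1.048  0.209] [[0.132, 0.99, 0.049], [0.991, -0.13, -0.035], [-0.028, 0.053, -0.998]]
([0.4084, -0.1913], np.float64(82.6), 0.162, 0.038, 1425)
shift [-0.0022 -0.0127  0.2376] turn -0.003 q7 0.209
```

>>> {"fn": "play_rows", "kwargs": {"targets": [0.6,-0.0022,-0.0127,0.045,0,0.6,0,0,0.05,0,0.6,0,0,0.05,0,0.6,0,0,0.045,0,0.6,0,0,0.03,0]}}

```text
clock: 65.47
ee_pos: [0.4034, -0.2098, 0.0286]
eef_rot: [0.028, 0.752, 0.659, 0.006]
force: [1.0, -0.0, -0.3]
finger_gap: 0.403
grip_force: 0.0
```

>>> {"fn": "play_rows", "kwargs": {"targets": [0.6,0,0,0.0125,0,0.6,0,0,0.005,0,0.6,0,0,0,0,1,0,0,0,0,1,0,0,0,0]}}

```text
clock: 66.1
ee_pos: [0.405, -0.2097, 0.0143]
eef_rot: [0.029, 0.751, 0.659, 0.007]
force: [-0.5, -1.2, 3.8]
finger_gap: 0.089
grip_force: 58.8
```

>>> {"fn": "play_rows", "kwargs": {"targets": [1,0,0,0,0,1,0,0,0,0,1,0,0,0,0,1,0,0,0,0,1,0,0,0,0]}}

```text
clock: 66.72
ee_pos: [0.405, -0.2097, 0.0143]
eef_rot: [0.029, 0.751, 0.659, 0.007]
force: [-1.4, 0.7, 6.8]
finger_gap: 0.082
grip_force: 59.0
```

```bash
python3 st.py
```

```text
[ 0.405  -0.2097  0.0143] [ 0.204  0.366  0.191  2.245 -0.117  0.481  0.352] [[0.13, 0.99, 0.049], [0.991, -0.129, -0.034], [-0.028, 0.053, -0.998]]
```

>>> {"fn": "play_rows", "kwargs": {"targets": [1,0,0,-0.001,0,1,-0.012,0,0,0,1,-0.012,0,0,0,1,-0.012,0,0,0,1,0,0,0,0]}}

```text
clock: 67.35
ee_pos: [0.3987, -0.2469, 0.015]
eef_rot: [0.028, 0.752, 0.658, 0.006]
force: [1.0, -0.1, -1.3]
finger_gap: 0.085
grip_force: 58.6
```

>>> {"fn": "play_rows", "kwargs": {"targets": [1,0,-0.01,-0.0006,0,1,0,-0.01,-0.0006,0,1,0,-0.01,-0.0006,0,1,0,0,0,0,1,0,0,0,0]}}

```text
clock: 67.97
ee_pos: [0.3699, -0.2411, 0.0155]
eef_rot: [0.029, 0.751, 0.66, 0.006]
force: [-0.4, 0.4, -1.0]
finger_gap: 0.082
grip_force: 58.6
```

```bash
python3 st.py; python3 det.py top | grep -E '0\.1[56]'
```

```text
[ 0.3699 -0.2411  0.0155] [ 0.3    0.344  0.194  2.277 -0.125  0.472  0.461] [[0.13, 0.99, 0.047], [0.991, -0.128, -0.034], [-0.028, 0.051, -0.998]]
top ([0.5522, 0.2899], np.float64(93.8), 0.153, 0.027, 152)
```

>>> {"fn": "play_rows", "kwargs": {"targets": [1,0,0,-0.03,0,1,0,0,-0.05,0,1,0,0,-0.05,0,1,0,0,-0.05,0,1,0,0,-0.05,0]}}

```text
clock: 68.65
ee_pos: [0.3587, -0.233, 0.2467]
eef_rot: [0.028, 0.751, 0.66, 0.007]
force: [1.2, -0.0, -0.7]
finger_gap: 0.083
grip_force: 58.8
```

```bash
python3 st.py; python3 -c "
from h import *
print(delta([.4795,.263,.24],np.radians(3.2)))"
```

```text
[ 0.3587 -0.233   0.2467] [ 0.218 -0.104  0.242  2.143  0.04   1.042  0.311] [[0.13, 0.99, 0.047], [0.991, -0.128, -0.034], [-0.028, 0.051, -0.998]]
(array([ 0.5075,  0.0558, -0.0045]), np.float64(-0.18590865639718945), np.float64(0.31107854630480264))
```

>>> {"fn": "play_rows", "kwargs": {"targets": [1,0,0.05,0.001,0,1,0.0564,0.0006,0,0,1,0.0564,0.0006,0,0,1,0.0564,0.0006,0,0,1,0.0564,0.0006,0,0]}}

```text
clock: 69.28
ee_pos: [0.4402, -0.0145, 0.2404]
eef_rot: [0.028, 0.751, 0.66, 0.007]
force: [1.8, 0.0, -0.9]
finger_gap: 0.08
grip_force: 58.9
```

>>> {"fn": "play_rows", "kwargs": {"targets": [1,0.0564,0.0006,0,0,1,0.0564,0.0006,0,0,1,0.0564,0.0006,0,0,1,0.0564,0.0006,0,0,1,0.0564,0.0006,0,0]}}

```text
clock: 69.9
ee_pos: [0.4798, 0.2646, 0.2326]
eef_rot: [0.028, 0.751, 0.66, 0.006]
force: [0.4, -0.9, -0.9]
finger_gap: 0.086
grip_force: 58.9
```

>>> {"fn": "play_rows", "kwargs": {"targets": [1,0,0,0,-0.09,1,0,0,0,-0.096,1,0,0,0,0,1,0,0,0,0,1,0,0,0,0]}}

```text
clock: 70.53
ee_pos: [0.4796, 0.2625, 0.2327]
eef_rot: [0.029, 0.687, 0.726, 0.004]
force: [0.7, 0.1, -2.2]
finger_gap: 0.084
grip_force: 58.9
```

```bash
python3 st.py; python3 -c "
from h import *
print(delta([.4795,.263,.028],np.radians(3.2)))"
```

```text
[0.4796 0.2625 0.2327] [-0.33   0.203 -0.31   1.862  0.133  1.072 -0.641] [[-0.055, 0.997, 0.047], [0.998, 0.056, -0.034], [-0.036, 0.045, -0.998]]
(array([ 0.0079, -0.0093,  0.2044]), np.float64(-0.0012855402198084231), np.float64(-0.6408822204468642))
```

>>> {"fn": "play_rows", "kwargs": {"targets": [1,0.002,-0.0023,0.05,0,1,0.002,-0.0023,0.05,0,1,0.002,-0.0023,0.05,0,1,0.0019,-0.0024,0.04,0,1,0,0,0.012,0]}}

```text
clock: 71.15
ee_pos: [0.4774, 0.2618, 0.0281]
eef_rot: [0.028, 0.687, 0.726, 0.001]
force: [0.9, -1.7, 17.1]
finger_gap: 0.086
grip_force: 59.6
```

>>> {"fn": "play_rows", "kwargs": {"targets": [0.7,0,0,0,0,0.7,0,0,0,0,0.7,0,0,-0.02,0,0.7,0,0,-0.06,0,0.7,0,0,-0.06,0]}}

```text
clock: 71.78
ee_pos: [0.4724, 0.2682, 0.1735]
eef_rot: [0.029, 0.686, 0.727, 0.004]
force: [1.2, 0.8, -0.3]
finger_gap: 0.3
grip_force: 0.0
```

>>> {"fn": "play_rows", "kwargs": {"targets": [0.7,0,0,-0.05,0,0.7,0,0,-0.04,0,0.7,0,0,0,0,0.7,0,0,0,0,0.7,0,0,0,0]}}

```text
clock: 72.4
ee_pos: [0.4676, 0.2703, 0.2588]
eef_rot: [0.028, 0.687, 0.727, 0.002]
force: [0.6, -0.6, -0.4]
finger_gap: 0.302
grip_force: 0.0
```

```bash
python3 st.py; python3 -c "
from det import *
for b in blobs('wrist',.012):
  if b[2]>.12 and b[3]<.05: print(b)
for b in blobs('top',.012):
  if b[2]>.08 and b[3]<.05: print('top',b)"
```

```text
[0.4676 0.2703 0.2588] [-0.332  0.169 -0.33   1.845  0.122  1.126 -0.653] [[-0.056, 0.997, 0.044], [0.998, 0.057, -0.035], [-0.038, 0.042, -0.998]]
([0.69, 0.4576], np.float64(1.1), 0.183, 0.015, 840)
([0.5127, 0.2842], np.float64(92.6), 0.156, 0.029, 1180)
([0.5494, 0.2868], np.float64(93.2), 0.156, 0.029, 1194)
([0.4808, 0.2793], np.float64(93.3), 0.156, 0.03, 1155)
top ([0.939, 0.3652], np.float64(89.0), 0.146, 0.011, 129)
top ([0.6444, -0.483], np.float64(86.0), 0.113, 0.045, 460)
top ([0.5372, -0.0416], np.float64(-1.3), 0.087, 0.029, 156)
top ([0.5522, 0.2675], np.float64(94.7), 0.11, 0.013, 92)
top ([0.5148, 0.268], np.float64(92.6), 0.094, 0.013, 85)
top ([0.4836, 0.2557], np.float64(94.3), 0.109, 0.029, 135)
```

```bash
cat > arc.py <<'E'
from plan import *
from h import get_state
q=np.array(get_state()['joints'])
p,_=fk(q,P);q,rows,m=go(q,(p[0],p[1],.37),183.2);show(q);print(m,len(rows),np.round(rows[0],4),np.round(rows[-1],4))
q,rows,m=go(q,(.652,.3816,.37));show(q);print(m,len(rows),np.round(rows[0],4))
q,rows,m=go(q,(.652,.3816,.2666),n=4);show(q);print(m,np.round(rows[0],4))
_,r=fk(q,P);a=np.radians(3.2);ex=np.array([np.cos(a),np.sin(a),0]);ez=np.array([0,0,1])
f=np.radians(15.3)+np.r_[np.linspace(1.36,.0,20),-.012];X=.2125*(-np.cos(f)[:,None]*ex+np.sin(f)[:,None]*ez);d=r.inv().apply(np.diff(X,axis=0)).round(4)
for k in range(4): print(', '.join('1, '+', '.join(str(v) for v in w)+', 0' for w in d[5*k:5*k+5].tolist()))
for w in d: q=run(q,[(*w,0)],n=8); m=min(m,(q-LO).min(),(HI-q).min())
show(q);print(m)
E
python3 arc.py
```

```text
[-0.256  0.097 -0.403  1.693  0.096  1.347  0.951] [0.4671 0.2699 0.37  ] [ 0.044 -0.036 -0.998] xyaw -176.7
0.4987594404807394 12 [-0.0014  0.0016 -0.0373  0.    ] [ 0.      0.      0.     -0.1746]
[-0.381  0.547 -0.373  1.12   0.246  1.497  0.907] [0.652  0.3816 0.37  ] [ 0.044 -0.036 -0.998] xyaw -176.7
0.46897724687683007 4 [-0.0477  0.0253  0.001   0.    ]
[-0.37   0.589 -0.369  1.266  0.265  1.314  0.88 ] [0.652  0.3816 0.2666] [ 0.044 -0.036 -0.998] xyaw -176.7
0.5162519860576635 [0.0011 0.001  0.0258 0.    ]
1, 0.0152, -0.0, -0.0009, 0, 1, 0.0152, 0.0, 0.0001, 0, 1, 0.0152, 0.0001, 0.0012, 0, 1, 0.015, 0.0001, 0.0023, 0, 1, 0.0148, 0.0002, 0.0034, 0
1, 0.0145, 0.0002, 0.0044, 0, 1, 0.0142, 0.0002, 0.0055, 0, 1, 0.0138, 0.0003, 0.0065, 0, 1, 0.0133, 0.0003, 0.0074, 0, 1, 0.0127, 0.0003, 0.0084, 0
1, 0.0121, 0.0004, 0.0092, 0, 1, 0.0114, 0.0004, 0.0101, 0, 1, 0.0106, 0.0004, 0.0109, 0, 1, 0.0098, 0.0005, 0.0116, 0, 1, 0.009, 0.0005, 0.0123, 0
1, 0.0081, 0.0005, 0.0129, 0, 1, 0.0071, 0.0005, 0.0134, 0, 1, 0.0062, 0.0005, 0.0139, 0, 1, 0.0051, 0.0006, 0.0143, 0, 1, 0.0008, 0.0001, 0.0024, 0
[-0.453  0.425 -0.423  1.884  0.293  0.885  0.597] [0.4347 0.3695 0.1079] [ 0.044 -0.036 -0.998] xyaw -176.7
0.5162519860576635
```

>>> {"fn": "play_rows", "kwargs": {"targets": [0.6,-0.0014,0.0016,-0.0373,0,0.6,-0.0014,0.0016,-0.0373,0,0.6,-0.0014,0.0016,-0.0373,0,0.6,0,0,0,-0.1746,0.6,0,0,0,-0.1746]}}

```text
clock: 73.12
ee_pos: [0.4683, 0.2709, 0.3717]
eef_rot: [0.029, 0.547, 0.836, -0.002]
force: [-0.5, -0.2, -0.3]
finger_gap: 0.403
grip_force: 0.0
```

>>> {"fn": "play_rows", "kwargs": {"targets": [0.6,0,0,0,-0.1746,0.6,0,0,0,-0.1746,0.6,0,0,0,-0.1746,0.6,0,0,0,-0.1746,0.6,0,0,0,-0.1746]}}

```text
clock: 73.75
ee_pos: [0.4681, 0.2706, 0.3707]
eef_rot: [0.024, 0.143, 0.989, -0.014]
force: [-0.3, 0.1, -1.1]
finger_gap: 0.395
grip_force: 0.0
```

>>> {"fn": "play_rows", "kwargs": {"targets": [0.6,0,0,0,-0.1746,0.6,0,0,0,-0.1746,0.6,-0.0477,0.0253,0.001,0,0.6,-0.0477,0.0253,0.001,0,0.6,-0.0477,0.0253,0.001,0]}}

```text
clock: 74.38
ee_pos: [0.6083, 0.3552, 0.3712]
eef_rot: [0.022, -0.028, 0.999, -0.018]
force: [0.7, 1.0, 0.2]
finger_gap: 0.401
grip_force: 0.0
```

>>> {"fn": "play_rows", "kwargs": {"targets": [0.6,-0.0477,0.0253,0.001,0,0.6,0,0,0,0,0.6,0.0011,0.001,0.0258,0,0.6,0,0,0,0,0.6,0,0,0,0]}}

```text
clock: 75.0
ee_pos: [0.6528, 0.3825, 0.3478]
eef_rot: [0.023, -0.029, 0.999, -0.018]
force: [-0.0, 0.2, -0.1]
finger_gap: 0.398
grip_force: 0.0
```

```bash
python3 st.py; python3 -c "
from h import *
print(delta([.652,.3816,.2666],np.radians(93.2)))"
```

```text
[0.6528 0.3825 0.3478] [-0.377  0.553 -0.376  1.161  0.252  1.449  0.899] [[-0.997, -0.056, 0.047], [-0.058, 0.998, -0.034], [-0.045, -0.037, -0.998]]
(array([0.0045, 0.0022, 0.0811]), np.float64(0.002119585954798442), np.float64(0.8991028471443568))
```

>>> {"fn": "play_rows", "kwargs": {"targets": [0.6,0.0015,0.0007,0.03,0,0.6,0.0015,0.0007,0.03,0,0.6,0.0015,0.0008,0.021,0,0.6,0,0,0,0,0.6,0,0,0,0], "grip_force": 50}}

```text
clock: 75.62
ee_pos: [0.653, 0.3825, 0.2677]
eef_rot: [0.024, -0.028, 0.999, -0.017]
force: [0.2, 0.5, 0.3]
finger_gap: 0.398
grip_force: 0.0
```

>>> {"fn": "play_rows", "kwargs": {"targets": [1,0,0,0,0,1,0,0,0,0,1,0,0,0,0,1,0,0,0,0,1,0,0,0,0]}}

```text
clock: 76.25
ee_pos: [0.6535, 0.3815, 0.2681]
eef_rot: [0.024, -0.028, 0.999, -0.017]
force: [-0.8, -3.7, 6.3]
finger_gap: 0.137
grip_force: 49.2
```

Fin gripped; closing the lid along the arc.

>>> {"fn": "play_rows", "kwargs": {"targets": [1,0.0152,0,-0.0009,0,1,0.0152,0,0.0001,0,1,0.0152,0.0001,0.0012,0,1,0.015,0.0001,0.0023,0,1,0.0148,0.0002,0.0034,0]}}

```text
clock: 76.88
ee_pos: [0.5816, 0.3777, 0.2602]
eef_rot: [0.028, -0.027, 0.999, -0.016]
force: [2.1, -3.5, 6.1]
finger_gap: 0.134
grip_force: 52.4
```

>>> {"fn": "play_rows", "kwargs": {"targets": [1,0.0145,0.0002,0.0044,0,1,0.0142,0.0002,0.0055,0,1,0.0138,0.0003,0.0065,0,1,0.0133,0.0003,0.0074,0,1,0.0127,0.0003,0.0084,0]}}

```text
clock: 77.5
ee_pos: [0.5127, 0.374, 0.2244]
eef_rot: [0.026, -0.027, 0.999, -0.016]
force: [-0.3, -5.4, 7.2]
finger_gap: 0.137
grip_force: 60.2
```

>>> {"fn": "play_rows", "kwargs": {"targets": [1,0.0121,0.0004,0.0092,0,1,0.0114,0.0004,0.0101,0,1,0.0106,0.0004,0.0109,0,1,0.0098,0.0005,0.0116,0,1,0.009,0.0005,0.0123,0]}}

```text
clock: 78.12
ee_pos: [0.4614, 0.3712, 0.1657]
eef_rot: [0.024, -0.027, 0.999, -0.017]
force: [-0.5, -5.3, 3.5]
finger_gap: 0.132
grip_force: 65.1
```

>>> {"fn": "play_rows", "kwargs": {"targets": [1,0.0081,0.0005,0.0129,0,1,0.0071,0.0005,0.0134,0,1,0.0062,0.0005,0.0139,0,1,0.0051,0.0006,0.0143,0,1,0.0008,0.0001,0.0024,0]}}

```text
clock: 78.75
ee_pos: [0.4371, 0.3699, 0.1068]
eef_rot: [0.024, -0.028, 0.999, -0.017]
force: [-0.3, -6.6, 5.3]
finger_gap: 0.134
grip_force: 67.7
```

>>> {"fn": "play_rows", "kwargs": {"targets": [1,0,0,0.001,0,1,0,0,0,0,1,0,0,0,0,1,0,0,0,0,1,0,0,0,0]}}

```text
clock: 79.38
ee_pos: [0.4369, 0.3698, 0.1063]
eef_rot: [0.024, -0.028, 0.999, -0.017]
force: [-0.6, -5.4, 2.5]
finger_gap: 0.132
grip_force: 67.9
```

>>> {"fn": "play_rows", "kwargs": {"targets": [1,0,0,0.003,0,1,0,0,0.003,0,1,0,0,0,0,1,0,0,0,0,1,0,0,0,0]}}

```text
clock: 80.0
ee_pos: [0.4352, 0.3697, 0.0997]
eef_rot: [0.022, -0.028, 0.999, -0.017]
force: [-3.4, -5.5, 2.0]
finger_gap: 0.136
grip_force: 68.6
```

>>> {"fn": "play_rows", "kwargs": {"targets": [1,0,0,0.003,0,1,0,0,0.003,0,1,0,0,0,0,1,0,0,0,0,1,0,0,0,0]}}

```text
clock: 80.62
ee_pos: [0.434, 0.3696, 0.0932]
eef_rot: [0.021, -0.028, 0.999, -0.018]
force: [-4.0, -6.2, 2.2]
finger_gap: 0.135
grip_force: 68.7
```

```bash
python3 - <<'E'
from h import *
import pickle
c=get_calibration('wrist');pickle.dump(c,open('k1.pkl','wb'));im=snap('wrist','k1')
# lid front-right corner shown when shut: (.4398,.1735,.070)
print(tool()[2]['force'],w2px('wrist',[(.4398,.1735,.07),(.434,.30,.07),(.4398,.1735,.08),(.434,.30,.08)],c).round(1).tolist())
g=im.astype(int).max(2)
# brightness profile along the tub-x direction across the lid's front edge at y=.20
for y in(.19,.28):
    for z in (.07,.08):
        X=np.arange(.40,.47,.004);uv=w2px('wrist',[(x+(.28-y)*.056,y,z) for x in X],c).round().astype(int)
        print(y,z,[int(g[v,u]) if 0<=u<512 and 0<=v<384 else -1 for u,v in uv])
E
```

```text
[-4.39587254 -5.18273678  2.6164935 ] [[-56.1, 222.6], [134.7, 229.9], [-71.3, 230.0], [127.5, 238.4]]
0.19 0.07 [-1, -1, -1, -1, -1, -1, -1, -1, -1, -1, -1, -1, -1, -1, -1, -1, -1, -1]
0.19 0.08 [-1, -1, -1, -1, -1, -1, -1, -1, -1, -1, -1, -1, -1, -1, -1, -1, -1, -1]
0.28 0.07 [212, 211, 213, 93, 146, 146, 146, 149, 149, 148, 146, 216, 218, 219, 221, 217, 218, 219]
0.28 0.08 [212, 214, 126, 147, 147, 149, 145, 147, 144, 222, 218, 218, 220, 219, 221, 220, 162, 225]
```

>>> {"fn": "play_rows", "kwargs": {"targets": [1,0,0,0.002,0,1,0,0,0.002,0,1,0,0,0,0,1,0,0,0,0,1,0,0,0,0]}}

```text
clock: 81.3
ee_pos: [0.4341, 0.3698, 0.0926]
eef_rot: [0.022, -0.028, 0.999, -0.018]
force: [-10.8, -11.0, 20.4]
finger_gap: 0.135
grip_force: 73.0
```

```bash
cat > edge.py <<'E'
from h import *
import pickle
im=get_image('wrist')
c=get_calibration('wrist')
for y in(.27,.28,.29):
    X=np.arange(.412,.456,.003);uv=w2px('wrist',[(x+(.28-y)*.056,y,.07) for x in X],c).round().astype(int)
    print(y,[(round(float(x),3),*im[v,u].tolist()) for x,(u,v) in zip(X,uv)])
print(np.round(get_state()['force'],1))
E
python3 edge.py; python3 - <<'E'
from h import *
import pickle
c=pickle.load(open('h1.pkl','rb'));im=cv2.imread('pics/raw_h1.png')[:,:,::-1]
for y in(.27,.28,.29):
    X=np.arange(.412,.456,.003);uv=w2px('wrist',[(x+(.28-y)*.056,y,.07) for x in X],c).round().astype(int)
    print('ref',y,[(round(float(x),3),*im[v,u].tolist()) for x,(u,v) in zip(X,uv)])
E
```

```text
0.27 [(0.412, 69, 144, 215), (0.415, 124, 120, 126), (0.418, 138, 138, 142), (0.421, 139, 137, 145), (0.424, 139, 139, 146), (0.427, 131, 133, 144), (0.43, 131, 132, 145), (0.433, 136, 139, 147), (0.436, 145, 149, 156), (0.439, 185, 193, 202), (0.442, 203, 210, 220), (0.445, 202, 210, 218), (0.448, 202, 211, 219), (0.451, 203, 211, 219), (0.454, 204, 212, 220)]
0.28 [(0.412, 78, 82, 102), (0.415, 115, 117, 124), (0.418, 137, 139, 147), (0.421, 137, 140, 148), (0.424, 132, 136, 144), (0.427, 138, 141, 150), (0.43, 136, 137, 145), (0.433, 139, 140, 149), (0.436, 136, 139, 147), (0.439, 137, 140, 146), (0.442, 204, 213, 219), (0.445, 200, 209, 216), (0.448, 203, 210, 219), (0.451, 201, 209, 218), (0.454, 206, 212, 221)]
0.29 [(0.412, 76, 84, 111), (0.415, 108, 109, 120), (0.418, 139, 139, 150), (0.421, 137, 140, 148), (0.424, 136, 138, 145), (0.427, 137, 141, 149), (0.43, 138, 141, 148), (0.433, 142, 143, 152), (0.436, 141, 142, 151), (0.439, 141, 142, 150), (0.442, 44, 48, 55), (0.445, 52, 58, 63), (0.448, 62, 66, 73), (0.451, 60, 62, 68), (0.454, 63, 64, 69)]
[-10.1 -10.4  19.6]
ref 0
[... 378 characters left out ...]
14, 177), (0.415, 53, 113, 177), (0.418, 58, 113, 178), (0.421, 56, 112, 176), (0.424, 61, 115, 177), (0.427, 53, 86, 129), (0.43, 69, 82, 108), (0.433, 136, 142, 150), (0.436, 168, 177, 185), (0.439, 168, 176, 186), (0.442, 167, 175, 183), (0.445, 166, 173, 183), (0.448, 168, 175, 182), (0.451, 167, 176, 183), (0.454, 168, 176, 183)]
ref 0.29 [(0.412, 112, 113, 120), (0.415, 110, 109, 114), (0.418, 110, 111, 117), (0.421, 108, 108, 114), (0.424, 106, 108, 115), (0.427, 52, 81, 127), (0.43, 71, 82, 98), (0.433, 137, 142, 151), (0.436, 169, 176, 185), (0.439, 170, 179, 185), (0.442, 167, 176, 183), (0.445, 169, 177, 184), (0.448, 169, 177, 186), (0.451, 170, 177, 185), (0.454, 169, 177, 186)]
```

>>> {"fn": "play_rows", "kwargs": {"targets": [0.6,0,0,0,0,0.6,0,0,0,0,0.6,0,0,-0.05,0,0.6,0,0,-0.05,0,0.6,-0.035,-0.035,-0.03,0]}}

```text
clock: 81.98
ee_pos: [0.4637, 0.347, 0.2248]
eef_rot: [0.023, -0.034, 0.999, -0.015]
force: [1.7, 0.8, -0.2]
finger_gap: 0.399
grip_force: 0.0
```

>>> {"fn": "play_rows", "kwargs": {"targets": [0.6,-0.035,-0.035,-0.03,0,0.6,0,0,0,0,0.6,0,0,0,0,0.6,0,0,0,0,0.6,0,0,0,0]}}

```text
clock: 82.6
ee_pos: [0.5009, 0.3102, 0.2538]
eef_rot: [0.022, -0.03, 0.999, -0.018]
force: [-0.2, -0.1, 0.0]
finger_gap: 0.404
grip_force: 0.0
```

```bash
python3 st.py; cat > edge2.py <<'E'
from h import *
im=get_image('wrist');c=get_calibration('wrist')
for y in(.22,.27,.28):
    X=np.arange(.421,.456,.003);uv=w2px('wrist',[(x+(.28-y)*.056,y,.07) for x in X],c).round().astype(int)
    print(y,[(round(float(x),3),int(im[v,u].max()),int(im[v,u].min())) for x,(u,v) in zip(X,uv)])
m=(im.max(2)<60).astype(np.uint8);k,l,st,ce=cv2.connectedComponentsWithStats(m)
f=w2px('wrist',[(.4336,.3703,.134),(.4123,.3282,.13)],c);print('expected fin, tab px',f.round(1).tolist())
for i in range(1,k):
    if 60<st[i,4]<4000: print('dark',st[i].tolist(),ce[i].round(1),px2w('wrist',[ce[i]],.13,c)[0].round(3))
E
python3 edge2.py
```

```text
[0.5009 0.3102 0.2538] [-0.299  0.279 -0.418  1.733  0.184  1.147  0.854] [[-0.997, -0.059, 0.044], [-0.061, 0.998, -0.035], [-0.042, -0.037, -0.998]]
0.22 [(0.421, 202, 196), (0.424, 207, 200), (0.427, 204, 197), (0.43, 202, 195), (0.433, 205, 199), (0.436, 186, 172), (0.439, 183, 167), (0.442, 184, 168), (0.445, 186, 170), (0.448, 180, 165), (0.451, 183, 166), (0.454, 184, 168)]
0.27 [(0.421, 179, 63), (0.424, 182, 65), (0.427, 128, 54), (0.43, 124, 52), (0.433, 140, 127), (0.436, 184, 168), (0.439, 183, 167), (0.442, 184, 168), (0.445, 183, 167), (0.448, 183, 168), (0.451, 187, 171), (0.454, 186, 170)]
0.28 [(0.421, 176, 59), (0.424, 173, 55), (0.427, 126, 52), (0.43, 106, 65), (0.433, 134, 122), (0.436, 184, 168), (0.439, 184, 168), (0.442, 181, 167), (0.445, 181, 166), (0.448, 182, 168), (0.451, 182, 168), (0.454, 184, 169)]
expected fin, tab px [[336.3, 109.4], [286.6, 77.9]]
dark [155, 9, 135, 48, 3782] [218.6  36.4] [0.385 0.273 0.13 ]
dark [283, 24, 23, 11, 65] [293.1  29.8] [0.377 0.33  0.13 ]
dark [271, 70, 30, 15, 407] [285.9  76.9] [0.412 0.328 0.13 ]
dark [313, 93, 32, 34, 713] [330.1 107.7] [0.433 0.366 0.13 ]
dark [48, 97, 18, 11, 103] [ 55.7 101.6] [0.441 0.134 0.13 ]
dark [78, 105, 51, 16, 543] [102.8 111.9] [0.448 0.175 0.13 ]
dark [64, 129, 70, 58, 2154] [ 93.6 161.9] [0.493 0.161 0.13 ]
dark [0, 155, 57, 34, 1357] [ 29.1 172.3] [0.507 0.095 0.13 ]
dark [40, 221, 32, 23, 263] [ 56.8 230.9] [0.568 0.112 0.13 ]
dark [0, 236, 10, 20, 88] [  3.4 248.6] [0.596 0.045 0.13 ]
dark [29, 244, 11, 16, 113] [ 33.9 252.7] [0.597 0.08  0.13 ]
dark [42, 249, 30, 33, 260] [ 57.8 261.2] [0.605 0.105 0.13 ]
dark [285, 252, 12, 55, 280] [289.7 274.9] [0.599 0.35  0.13 ]
dark [0, 258, 10, 25, 144] [  3.1 270.4] [0.624 0.037 0.13 ]
```

```bash
cat > arc2.py <<'E'
from plan import *
from h import get_state
q=np.array(get_state()['joints'])
def pr(rows): 
    for w in rows: print('   ',np.round(w,4).tolist())
q,rows,m=go(q,(.4205,.142,.25),93.2);show(q);print(m,len(rows));pr([rows[0],rows[-1]])
q,rows,m=go(q,(.4205,.142,.131),n=4);show(q);print(m);pr(rows[:1])
_,r=fk(q,P);a=np.radians(3.2);ey=np.array([-np.sin(a),np.cos(a),0]);ez=np.array([0,0,1])
f=np.radians(np.r_[np.linspace(127.7,32.3,14),30.5]);X=.0674*(np.cos(f)[:,None]*ey+np.sin(f)[:,None]*ez);d=r.inv().apply(np.diff(X,axis=0)).round(4)
for k in range(3): print(', '.join('1, '+', '.join(str(v) for v in w)+', 0' for w in d[5*k:5*k+5].tolist()))
for w in d: q=run(q,[(*w,0)],n=8); m=min(m,(q-LO).min(),(HI-q).min())
show(q);print(m)
E
python3 arc2.py
```

```text
[-0.074 -0.022 -0.373  2.063  0.049  1.074 -0.415] [0.4205 0.142  0.25  ] [ 0.045 -0.035 -0.998] xyaw 93.1
0.38227263086567276 13
    [0.0225, -0.0406, 0.0013, 0.0]
    [0.0, 0.0, 0.0, 0.175]
[-0.096  0.147 -0.378  2.176  0.146  0.809 -0.514] [0.4205 0.142  0.131 ] [ 0.045 -0.035 -0.998] xyaw 93.1
0.3198158070636339
    [0.0011, -0.0013, 0.0297, 0.0]
1, 0.007, 0.0002, -0.0051, 0, 1, 0.0076, 0.0002, -0.0042, 0, 1, 0.008, 0.0001, -0.0032, 0, 1, 0.0084, 0.0001, -0.0021, 0, 1, 0.0086, 0.0, -0.001, 0
1, 0.0086, -0.0, 0.0001, 0, 1, 0.0085, -0.0001, 0.0012, 0, 1, 0.0083, -0.0001, 0.0023, 0, 1, 0.008, -0.0002, 0.0033, 0, 1, 0.0075, -0.0002, 0.0043, 0
1, 0.0069, -0.0002, 0.0052, 0, 1, 0.0061, -0.0003, 0.006, 0, 1, 0.0053, -0.0003, 0.0068, 0, 1, 0.0012, -0.0001, 0.0018, 0
[-0.254  0.258 -0.433  2.1    0.226  0.806 -0.774] [0.4149 0.2412 0.1118] [ 0.045 -0.035 -0.998] xyaw 93.1
0.3198158070636339
```

>>> {"fn": "play_rows", "kwargs": {"targets": [0.5,0.0225,-0.0406,0.0013,0,0.5,0.0225,-0.0406,0.0013,0,0.5,0.0225,-0.0406,0.0013,0,0.5,0.0225,-0.0406,0.0013,0,0.5,0,0,0,0.175]}}

```text
clock: 83.28
ee_pos: [0.4202, 0.1379, 0.2507]
eef_rot: [0.023, 0.063, 0.998, -0.017]
force: [0.5, 0.6, 1.2]
finger_gap: 0.503
grip_force: 0.0
```

>>> {"fn": "play_rows", "kwargs": {"targets": [0.5,0,0,0,0.175,0.5,0,0,0,0.175,0.5,0,0,0,0.175,0.5,0,0,0,0.175,0.5,0,0,0,0.175]}}

```text
clock: 83.9
ee_pos: [0.4217, 0.1422, 0.2515]
eef_rot: [0.028, 0.478, 0.878, -0.004]
force: [-0.0, -1.5, 0.2]
finger_gap: 0.499
grip_force: 0.0
```

>>> {"fn": "play_rows", "kwargs": {"targets": [0.5,0,0,0,0.175,0.5,0,0,0,0.175,0.5,0,0,0,0.175,0.5,0,0,0,0,0.5,0,0,0,0]}}

```text
clock: 84.52
ee_pos: [0.4219, 0.1419, 0.2516]
eef_rot: [0.029, 0.687, 0.726, 0.004]
force: [0.2, -0.3, -0.5]
finger_gap: 0.498
grip_force: 0.0
```

```bash
python3 st.py; python3 -c "
from h import *
print(delta([.4205,.142,.131],np.radians(3.2)))"
```

```text
[0.4219 0.1419 0.2516] [-0.073 -0.024 -0.372  2.061  0.048  1.077 -0.411] [[-0.055, 0.997, 0.046], [0.998, 0.057, -0.034], [-0.037, 0.044, -0.998]]
(array([ 0.0045, -0.0068,  0.1203]), np.float64(-0.0006504054247080671), np.float64(-0.41063428346915737))
```

>>> {"fn": "play_rows", "kwargs": {"targets": [0.5,0.0011,-0.0017,0.03,0,0.5,0.0011,-0.0017,0.03,0,0.5,0.0011,-0.0017,0.03,0,0.5,0.0011,-0.0017,0.02,0,0.5,0,0,0.01,0]}}

```text
clock: 85.15
ee_pos: [0.4199, 0.1415, 0.1303]
eef_rot: [0.028, 0.687, 0.726, 0.003]
force: [-0.2, -1.2, -0.5]
finger_gap: 0.501
grip_force: 0.0
```

>>> {"fn": "play_rows", "kwargs": {"targets": [0.5,0,0,0,0,1,0,0,0,0,1,0,0,0,0,1,0,0,0,0,1,0,0,0,0]}}

```text
clock: 85.78
ee_pos: [0.4212, 0.1418, 0.1324]
eef_rot: [0.029, 0.688, 0.725, 0.004]
force: [-0.6, -0.5, 5.6]
finger_gap: 0.135
grip_force: 49.2
```

>>> {"fn": "play_rows", "kwargs": {"targets": [1,0.007,0.0002,-0.0051,0,1,0.0076,0.0002,-0.0042,0,1,0.008,0.0001,-0.0032,0,1,0.0084,0.0001,-0.0021,0,1,0.0086,0,-0.001,0]}}

```text
clock: 86.4
ee_pos: [0.4188, 0.1771, 0.145]
eef_rot: [0.031, 0.689, 0.724, 0.0]
force: [4.1, -6.1, -0.1]
finger_gap: 0.137
grip_force: 49.5
```

>>> {"fn": "play_rows", "kwargs": {"targets": [1,0.0086,0,0.0001,0,1,0.0085,-0.0001,0.0012,0,1,0.0083,-0.0001,0.0023,0,1,0.008,-0.0002,0.0033,0,1,0.0075,-0.0002,0.0043,0]}}

```text
clock: 87.02
ee_pos: [0.4166, 0.2198, 0.1336]
eef_rot: [0.03, 0.688, 0.725, 0.001]
force: [-0.7, -3.4, 7.7]
finger_gap: 0.132
grip_force: 54.3
```

>>> {"fn": "play_rows", "kwargs": {"targets": [1,0.0069,-0.0002,0.0052,0,1,0.0061,-0.0003,0.006,0,1,0.0053,-0.0003,0.0068,0,1,0.0012,-0.0001,0.0018,0,1,0,0,0,0]}}

```text
clock: 87.65
ee_pos: [0.4157, 0.2402, 0.1142]
eef_rot: [0.029, 0.688, 0.725, 0.002]
force: [-2.6, -2.4, 12.3]
finger_gap: 0.129
grip_force: 57.8
```

>>> {"fn": "play_rows", "kwargs": {"targets": [1,0,0,0.002,0,1,0,0,0.002,0,1,0,0,0,0,1,0,0,0,0,1,0,0,0,0]}}

```text
clock: 88.28
ee_pos: [0.4159, 0.2407, 0.1134]
eef_rot: [0.03, 0.688, 0.725, 0.002]
force: [-8.8, -6.3, 33.8]
finger_gap: 0.134
grip_force: 61.4
```

>>> {"fn": "play_rows", "kwargs": {"targets": [0.5,0,0,-0.004,0,0.5,0,0,0,0,0.5,0,0,-0.03,0,0.5,0,0,-0.03,0,0.5,0.044,0,0,0]}}

```text
clock: 88.9
ee_pos: [0.413, 0.2848, 0.1724]
eef_rot: [0.03, 0.69, 0.723, 0.005]
force: [0.3, 0.8, 0.3]
finger_gap: 0.502
grip_force: 0.0
```

>>> {"fn": "play_rows", "kwargs": {"targets": [0.5,0.044,0,0,0,0.5,0,0,0,0,0.5,0,0,0,0,0.5,0,0,0,0,0.5,0,0,0,0]}}

```text
clock: 89.52
ee_pos: [0.4084, 0.3294, 0.1689]
eef_rot: [0.029, 0.689, 0.725, 0.003]
force: [0.7, -0.3, -0.2]
finger_gap: 0.499
grip_force: 0.0
```

```bash
python3 st.py; python3 -c "
from h import *
print(delta([.412,.3295,.121],np.radians(3.2)))"
```

```text
[0.4084 0.3294 0.1689] [-0.354  0.264 -0.492  1.956  0.222  0.958 -0.908] [[-0.05, 0.998, 0.046], [0.998, 0.052, -0.035], [-0.037, 0.045, -0.998]]
(array([0.0017, 0.0015, 0.048 ]), np.float64(-0.005734975805187004), np.float64(-0.9081443943120084))
```

>>> {"fn": "play_rows", "kwargs": {"targets": [0.5,0.0008,0.0008,0.024,0,0.5,0.0009,0.0007,0.024,0,0.5,0,0,0,0,1,0,0,0,0,1,0,0,0,0]}}

```text
clock: 90.15
ee_pos: [0.4103, 0.3316, 0.1225]
eef_rot: [0.028, 0.688, 0.725, 0.003]
force: [-1.3, -0.9, 2.0]
finger_gap: 0.126
grip_force: 48.6
```

>>> {"fn": "play_rows", "kwargs": {"targets": [1,0,0,0,0,1,-0.007,0,0,0,1,-0.007,0,0,0,1,-0.007,0,0,0,1,-0.006,0,0,0]}}

```text
clock: 90.78
ee_pos: [0.4121, 0.3041, 0.1225]
eef_rot: [0.028, 0.688, 0.725, 0.004]
force: [-4.9, 5.4, 5.4]
finger_gap: 0.132
grip_force: 50.7
```

>>> {"fn": "play_rows", "kwargs": {"targets": [1,-0.002,0,0,0,1,-0.002,0,0,0,1,0,0,0,0,1,0,0,0,0,1,0,0,0,0]}}

```text
clock: 91.4
ee_pos: [0.412, 0.304, 0.1226]
eef_rot: [0.026, 0.687, 0.726, 0.006]
force: [-4.0, 7.9, 0.6]
finger_gap: 0.131
grip_force: 49.9
```

>>> {"fn": "play_rows", "kwargs": {"targets": [1,-0.003,0,0,0,1,0,0,0,0,1,0,0,0,0,1,0,0,0,0,1,0,0,0,0]}}

```text
clock: 92.02
ee_pos: [0.4119, 0.3037, 0.1227]
eef_rot: [0.025, 0.687, 0.726, 0.008]
force: [-3.1, 12.2, -4.5]
finger_gap: 0.13
grip_force: 49.6
```

>>> {"fn": "play_rows", "kwargs": {"targets": [0.5,0,0,0,0,0.5,0,0,0,0,0.5,0,0,-0.04,0,0.5,0,0,-0.05,0,0.5,0,0,-0.05,0]}}

```text
clock: 92.65
ee_pos: [0.4079, 0.2998, 0.2635]
eef_rot: [0.029, 0.689, 0.724, 0.004]
force: [1.2, 0.2, 0.2]
finger_gap: 0.5
grip_force: 0.0
```

```bash
python3 st.py; python3 - <<'E'
from plan import *
from h import get_state
q=np.array(get_state()['joints'])
for tgt,yaw in [((.43,.1,.27),None),((.43,-.2,.27),None),((.36,-.35,.24),-8)]:
    q,rows,m=go(q,tgt,yaw);show(q);print(round(m,3),len(rows),np.round(rows[0],4),np.round(rows[-1],4))
q,rows,m=go(q,(.349,-.349,.113));show(q);print(m)
q,rows,m=go(q,(.444,-.363,.131));show(q);print(m)
E
```

```text
[0.4079 0.2998 0.2635] [-0.275  0.113 -0.504  1.905  0.125  1.132 -0.779] [[-0.05, 0.998, 0.047], [0.998, 0.051, -0.035], [-0.038, 0.046, -0.998]]
[-0.034 -0.055 -0.311  2.05   0.037  1.111 -0.311] [0.43 0.1  0.27] [ 0.048 -0.036 -0.998] xyaw 92.8
0.351 4 [-0.0501  0.0032  0.0003  0.    ] [-0.0501  0.0032  0.0003  0.    ]
[ 0.267 -0.016  0.068  2.014  0.022  1.086  0.376] [ 0.43 -0.2   0.27] [ 0.048 -0.036 -0.998] xyaw 92.8
0.316 6 [-0.0499 -0.0026  0.0018  0.    ] [-0.0499 -0.0026  0.0018  0.    ]
[ 0.385  0.064  0.318  2.002 -0.027  1.019 -0.994] [ 0.36 -0.35  0.24] [ 0.048 -0.036 -0.998] xyaw -7.9
0.398 14 [-0.0363 -0.0197  0.008   0.    ] [0.    0.    0.    0.176]
[ 0.418  0.232  0.313  2.128 -0.112  0.736 -0.906] [ 0.349 -0.349  0.113] [ 0.048 -0.036 -0.998] xyaw -7.9
0.36777834579224145
[ 0.365  0.343  0.289  1.933 -0.13   0.823 -0.988] [ 0.444 -0.363  0.131] [ 0.048 -0.036 -0.998] xyaw -7.9
0.46258778837577985
```

>>> {"fn": "play_rows", "kwargs": {"targets": [0.3,-0.05,0.0032,0,0,0.3,-0.05,0.0032,0,0,0.3,-0.05,0.0032,0,0,0.3,-0.05,0.0032,0,0,0.3,-0.05,-0.0026,0.0018,0]}}

```text
clock: 93.28
ee_pos: [0.4307, 0.0492, 0.2705]
eef_rot: [0.03, 0.689, 0.724, 0.004]
force: [0.9, -0.2, 0.1]
finger_gap: 0.703
grip_force: 0.0
```

>>> {"fn": "play_rows", "kwargs": {"targets": [0.3,-0.05,-0.0026,0.0018,0,0.3,-0.05,-0.0026,0.0018,0,0.3,-0.05,-0.0026,0.0018,0,0.3,-0.05,-0.0026,0.0018,0,0.3,-0.05,-0.0026,0.0018,0]}}

```text
clock: 93.9
ee_pos: [0.4296, -0.2012, 0.2697]
eef_rot: [0.029, 0.689, 0.724, 0.003]
force: [1.0, -0.6, 0.4]
finger_gap: 0.7
grip_force: 0.0
```

>>> {"fn": "play_rows", "kwargs": {"targets": [0.3,-0.048,-0.018,0.005,0,0.3,-0.048,-0.018,0.005,0,0.3,-0.048,-0.018,0.005,0.176,0.3,0,0,0,0.176,0.3,0,0,0,0.176]}}

```text
clock: 94.52
ee_pos: [0.3827, -0.3474, 0.2572]
eef_rot: [0.027, 0.856, 0.516, 0.01]
force: [1.1, -0.1, 0.3]
finger_gap: 0.701
grip_force: 0.0
```

>>> {"fn": "play_rows", "kwargs": {"targets": [0.3,0,0,0,0.176,0.3,0,0,0,0.176,0.3,0,0,0,0.176,0.3,0,0,0,0.176,0.3,0,0,0,0.176]}}

```text
clock: 95.15
ee_pos: [0.3834, -0.3463, 0.2573]
eef_rot: [0.02, 0.994, 0.104, 0.021]
force: [0.6, -0.1, 0.1]
finger_gap: 0.698
grip_force: 0.0
```

>>> {"fn": "play_rows", "kwargs": {"targets": [0.3,0,0,0,0.176,0.3,0,0,0,0.176,0.3,0,0,0,0,0.3,0,0,0,0,0.3,0,0,0,0]}}

```text
clock: 95.78
ee_pos: [0.3846, -0.3452, 0.2573]
eef_rot: [0.015, 0.997, -0.068, 0.024]
force: [0.4, -0.5, -0.9]
finger_gap: 0.702
grip_force: 0.0
```

```bash
python3 st.py; python3 - <<'E'
from h import *
print(delta([.349,-.3495,.113],np.radians(82)))
# grip seen: dark blob near lever end
im=get_image('wrist');c=get_calibration('wrist')
h=np.array([.4115,-.3586,.05]);a=np.radians(-8);e=np.array([np.cos(a),np.sin(a),0])
for th in(-35,-40,-43): 
    t=np.radians(th);print(th,w2px('wrist',[h+.095*(np.sin(t)*e+np.cos(t)*np.array([0,0,1]))],c).round(1))
m=(im.max(2)<75).astype(np.uint8);k,l,st,ce=cv2.connectedComponentsWithStats(m)
for i in range(1,k):
    if 100<st[i,4]<3000: print(st[i].tolist(),ce[i].round(1))
E
```

```text
[ 0.3846 -0.3452  0.2573] [ 0.362  0.076  0.306  1.951 -0.028  1.061 -1.027] [[0.99, -0.136, 0.046], [-0.134, -0.99, -0.034], [0.051, 0.028, -0.998]]
(array([-0.042 ,  0.0051,  0.1426]), np.float64(0.004939702670129886), np.float64(-1.0272366918301996))
-35 [[259.2 219.6]]
-40 [[258.9 224.1]]
-43 [[258.7 226.3]]
[53, 0, 28, 39, 607] [68.9 18.9]
[0, 36, 53, 58, 2087] [22.5 64.3]
[405, 47, 49, 10, 275] [425.   51.1]
[269, 48, 120, 17, 802] [334.7  58.5]
[206, 58, 35, 7, 119] [224.1  60.9]
[233, 123, 46, 19, 598] [256.  130.3]
[356, 145, 12, 19, 113] [361.  153.3]
[234, 147, 44, 32, 554] [255.7 163.7]
[74, 160, 27, 11, 191] [ 88.5 165.1]
[216, 188, 19, 16, 163] [223.5 195.1]
[248, 212, 21, 23, 335] [257.  223.2]
```

>>> {"fn": "play_rows", "kwargs": {"targets": [0.3,-0.014,0.0017,0.03,0,0.3,-0.014,0.0017,0.04,0,0.3,-0.014,0.0017,0.04,0,0.3,0,0,0.02,0,0.3,0,0,0.0126,0], "grip_force": 40}}

```text
clock: 96.45
ee_pos: [0.3488, -0.3488, 0.1118]
eef_rot: [0.015, 0.997, -0.068, 0.024]
force: [-0.0, -0.1, 0.6]
finger_gap: 0.699
grip_force: 0.0
```

>>> {"fn": "play_rows", "kwargs": {"targets": [0.3,0,0,0,0,1,0,0,0,0,1,0,0,0,0,1,0,0,0,0,1,0,0,0,0]}}

```text
clock: 97.08
ee_pos: [0.3501, -0.3501, 0.1142]
eef_rot: [0.016, 0.997, -0.068, 0.025]
force: [-0.4, -0.5, 6.2]
finger_gap: 0.252
grip_force: 39.9
```

```bash
python3 - <<'E'
from h import *
t,r,s=tool();print(t,s['finger_gap'],s['force'])
a=np.radians(-8);e=np.array([np.cos(a),np.sin(a),0]);th=np.linspace(-.70,.347,13)
X=.095*(np.sin(th)[:,None]*e+np.cos(th)[:,None]*np.array([0,0,1]));d=r.inv().apply(np.diff(X,axis=0)).round(4)
for w in d.tolist(): print('1, '+', '.join(map(str,w))+', 0,',end=' ')
E
```

```text
[ 0.35008177 -0.35006156  0.11415909] 0.2518228410389249 [-0.4236153  -0.52083247  6.19620178]
1, 0.0068, 0.0002, -0.0047, 0, 1, 0.0072, 0.0001, -0.0041, 0, 1, 0.0075, 0.0001, -0.0034, 0, 1, 0.0078, 0.0001, -0.0028, 0, 1, 0.008, 0.0001, -0.0021, 0, 1, 0.0082, 0.0001, -0.0014, 0, 1, 0.0083, 0.0, -0.0007, 0, 1, 0.0083, 0.0, 0.0001, 0, 1, 0.0082, 0.0, 0.0008, 0, 1, 0.0081, -0.0, 0.0015, 0, 1, 0.008, -0.0, 0.0022, 0, 1, 0.0078, -0.0001, 0.0029, 0,
```

>>> {"fn": "play_rows", "kwargs": {"targets": [1,0.0068,0.0002,-0.0047,0,1,0.0072,0.0001,-0.0041,0,1,0.0075,0.0001,-0.0034,0,1,0.0078,0.0001,-0.0028,0,1,0.008,0.0001,-0.0021,0]}}

```text
clock: 97.7
ee_pos: [0.3802, -0.3542, 0.1307]
eef_rot: [0.014, 0.997, -0.069, 0.019]
force: [-7.5, -2.1, 4.1]
finger_gap: 0.249
grip_force: 39.7
```

>>> {"fn": "play_rows", "kwargs": {"targets": [1,0.0082,0.0001,-0.0014,0,1,0.0083,0,-0.0007,0,1,0.0083,0,0.0001,0,1,0.0082,0,0.0008,0,1,0.0081,0,0.0015,0]}}

```text
clock: 98.32
ee_pos: [0.424, -0.3605, 0.1341]
eef_rot: [0.015, 0.997, -0.069, 0.022]
force: [-4.6, -2.5, 6.1]
finger_gap: 0.253
grip_force: 41.4
```

>>> {"fn": "play_rows", "kwargs": {"targets": [1,0.008,0,0.0022,0,1,0.0078,-0.0001,0.0029,0,1,0,0,0,0,1,0,0,0,0,1,0,0,0,0]}}

```text
clock: 98.95
ee_pos: [0.4417, -0.363, 0.1299]
eef_rot: [0.016, 0.997, -0.068, 0.025]
force: [-1.1, -3.2, 5.4]
finger_gap: 0.252
grip_force: 42.7
```

>>> {"fn": "play_rows", "kwargs": {"targets": [0.3,0,0,0,0,0.3,0,0,0,0,0.3,0,0,-0.03,0,0.3,0,0,-0.05,0,0.3,-0.04,0,-0.02,0]}}

```text
clock: 99.58
ee_pos: [0.4023, -0.3529, 0.2307]
eef_rot: [0.017, 0.997, -0.065, 0.028]
force: [-0.6, 0.7, 0.5]
finger_gap: 0.7
grip_force: 0.0
```

>>> {"fn": "play_rows", "kwargs": {"targets": [0.3,-0.04,0,0,0,0.3,0,0,0,0,0.3,0,0,0,0,0.3,0,0,0,0,0.3,0,0,0,0]}}

```text
clock: 100.2
ee_pos: [0.3591, -0.3476, 0.225]
eef_rot: [0.015, 0.997, -0.067, 0.024]
force: [-0.3, -0.5, -0.7]
finger_gap: 0.697
grip_force: 0.0
```

```bash
python3 st.py; cat > lev.py <<'E'
from h import *
im=get_image('wrist');c=get_calibration('wrist')
h=np.array([.4115,-.3586,.05]);a=np.radians(-8);e=np.array([np.cos(a),np.sin(a),0]);z=np.array([0,0,1.])
for th in(0,10,15,20,25,30): 
    t=np.radians(th);u=np.sin(t)*e+np.cos(t)*z;v=np.cos(t)*e-np.sin(t)*z
    print(th,w2px('wrist',[h+.095*u,h+.095*u+.012*v,h+.095*u-.012*v,h+.05*u],c).round(1).tolist())
m=(im.max(2)<75).astype(np.uint8);k,l,st,ce=cv2.connectedComponentsWithStats(m)
for i in range(1,k):
    if 60<st[i,4]<6000 and st[i,1]<190 and 180<ce[i][0]<330: print(st[i].tolist(),ce[i].round(1))
cv2.imwrite('pics/lev.png',im[:,:,::-1])
# mean profile of max channel down the column at the lever, inner width
n=np.array([-e[1],e[0],0]);u0=w2px('wrist',[h+.09*z],c)[0]
x=int(round(u0[0]));print('col',x,[(y,int(im[y,x-4:x+5].max(2).mean())) for y in range(0,190,3)])
E
python3 lev.py
```

```text
[ 0.3591 -0.3476  0.225 ] [ 0.369  0.077  0.336  2.023 -0.035  0.989 -0.985] [[0.99, -0.135, 0.046], [-0.134, -0.99, -0.034], [0.05, 0.027, -0.998]]
0 [[255.2, 140.7], [255.3, 123.7], [255.1, 157.2], [253.3, 135.4]]
10 [[255.3, 117.2], [255.3, 100.1], [255.3, 134.2], [253.4, 125.2]]
15 [[255.3, 105.5], [255.2, 88.8], [255.4, 122.3], [253.3, 120.1]]
20 [[255.2, 94.1], [255.1, 78.1], [255.4, 110.4], [253.3, 115.1]]
25 [[255.2, 83.2], [255.0, 68.1], [255.3, 98.7], [253.3, 110.3]]
30 [[255.0, 73.1], [254.8, 59.1], [255.2, 87.4], [253.2, 105.7]]
[193, 23, 42, 15, 460] [215.2  29.6]
[225, 90, 54, 73, 2286] [251.7 125.2]
[208, 173, 23, 21, 282] [217.3 182.5]Traceback (most recent call last):
  File "lev.py", line 13, in <module>
    x=int(round(u0[0]));print('col',x,[(y,int(im[y,x-4:x+5].max(2).mean())) for y in range(0,190,3)])
                                              ~~~~~~~~~~~~~~~~~^^^
    return umr_maximum(a, axis, None, out, keepdims, initial, where)
numpy.exceptions.AxisError: axis 2 is out of bounds for array of dimension 2
```

```bash
python3 - <<'E'
import cv2,numpy as np
im=cv2.imread('pics/lev.png').max(2).astype(int)
for x in (236,245,255,265,274): print(x,[(y,int(im[y,x-2:x+3].mean())) for y in range(60,172,3)])
E
```

```text
236 [(60, 100), (63, 98), (66, 93), (69, 92), (72, 95), (75, 103), (78, 111), (81, 110), (84, 182), (87, 190), (90, 189), (93, 190), (96, 192), (99, 47), (102, 56), (105, 52), (108, 196), (111, 123), (114, 72), (117, 62), (120, 241), (123, 100), (126, 75), (129, 66), (132, 196), (135, 170), (138, 61), (141, 66), (144, 114), (147, 135), (150, 55), (153, 70), (156, 158), (159, 45), (162, 65), (165, 134), (168, 132), (171, 132)]
245 [(60, 104), (63, 105), (66, 99), (69, 95), (72, 88), (75, 94), (78, 104), (81, 106), (84, 180), (87, 191), (90, 47), (93, 57), (96, 65), (99, 70), (102, 70), (105, 67), (108, 64), (111, 60), (114, 57), (117, 52), (120, 50), (123, 76), (126, 76), (129, 62), (132, 61), (135, 56), (138, 53), (141, 56), (144, 55), (147, 53), (150, 52), (153, 51), (156, 52), (159, 50), (162, 66), (165, 134), (168, 131), (171, 157)]
255 [(60, 117), (63, 115), (66, 106), (69, 97), (72, 92), (75, 96), (78, 107), (81, 110), (84, 179), (87, 190), (90, 46), (93, 57), (96, 64), (99, 71), (102, 72), (105, 69), (108, 65), (111, 61), (114, 57), (117, 54), (120, 50), (123, 111), (126, 117),
[... 333 characters left out ...]
105, 70), (108, 64), (111, 61), (114, 58), (117, 55), (120, 53), (123, 66), (126, 75), (129, 72), (132, 198), (135, 170), (138, 64), (141, 62), (144, 175), (147, 175), (150, 54), (153, 128), (156, 184), (159, 48), (162, 67), (165, 138), (168, 135), (171, 146)]
274 [(60, 123), (63, 121), (66, 113), (69, 100), (72, 93), (75, 97), (78, 109), (81, 111), (84, 177), (87, 188), (90, 189), (93, 189), (96, 192), (99, 69), (102, 57), (105, 53), (108, 194), (111, 141), (114, 235), (117, 97), (120, 243), (123, 112), (126, 228), (129, 144), (132, 186), (135, 171), (138, 156), (141, 212), (144, 172), (147, 172), (150, 201), (153, 131), (156, 184), (159, 54), (162, 108), (165, 172), (168, 186), (171, 187)]
```

```bash
python3 - <<'E'
from h import *
from scipy.signal import find_peaks
im=cv2.imread('pics/lev.png').max(2).astype(float);c=get_calibration('wrist')
for x in (232,274,277):
    p=im[85:170,x-1:x+2].mean(1);k,_=find_peaks(p,prominence=25);print(x,(k+85).tolist(),p[k].astype(int).tolist())
a=np.radians(-8);e=np.array([np.cos(a),np.sin(a),0]);n=np.array([-e[1],e[0],0]);z=np.array([0,0,1.])
for dx in(-.006,-.003,0,.003):
    h=np.array([.4115,-.3586,.05])+dx*e
    t=np.radians(np.arange(40,-41,-10));Q=[h+.033*(np.sin(i)*e+np.cos(i)*z)-.024*n for i in t]
    print(dx,w2px('wrist',Q,c).round(1)[:,1].tolist(),w2px('wrist',Q,c).round(0)[[0,-1],0])
    print('   grip far/near edge', [(d,w2px('wrist',[h+.095*(np.sin(i)*e+np.cos(i)*z)+s*.012*(np.cos(i)*e-np.sin(i)*z) for s in(1,-1)],c)[:,1].round(1).tolist()) for d,i in ((d,np.radians(d)) for d in(12,15,18,20))])
    # box top edges
    print('   box far/near',w2px('wrist',[h+.0475*e,h-.0475*e],c)[:,1].round(1))
x=286;p=im[60:215,x-1:x+2].mean(1);print([(i+60,int(v)) for i,v in enumerate(p)][::3])
E
```

```text
232 [109, 115, 120, 127, 133, 140, 146, 151, 155] [236, 219, 241, 234, 237, 228, 177, 177, 171]
274 [109, 115, 121, 127, 133, 140, 145, 151, 155] [241, 241, 246, 255, 232, 243, 220, 218, 220]
277 [109, 115, 121, 127, 133, 140, 145, 151, 155] [239, 239, 245, 255, 233, 242, 217, 217, 202]
-0.006 [116.9, 122.1, 128.0, 134.1, 140.4, 146.5, 152.2, 157.2, 161.5] [278. 277.]
   grip far/near edge [(12, [104.2, 137.9]), (15, [97.5, 130.8]), (18, [91.0, 123.8]), (20, [86.8, 119.0])]
   box far/near [ 89.2 181.6]
-0.003 [113.6, 118.8, 124.7, 130.9, 137.2, 143.3, 149.0, 154.1, 158.5] [278. 277.]
   grip far/near edge [(12, [99.9, 133.7]), (15, [93.2, 126.6]), (18, [86.6, 119.5]), (20, [82.4, 114.7])]
   box far/near [ 86.  178.9]
0 [110.3, 115.5, 121.4, 127.6, 133.9, 140.1, 145.8, 151.0, 155.4] [278. 277.]
   grip far/near edge [(12, [95.5, 129.5]), (15, [88.8, 122.3]), (18, [82.3, 115.1]), (20, [78.1, 110.4])]
   box far/near [ 82.9 176.2]
0.003 [107.0, 112.2, 118.0, 124.3, 130.6, 136.8, 142.6, 147.9, 152.3] [278. 277.]
   grip far/near edge [(12, [91.1, 125.2]), (15, [84.4, 118.0]), (18, [77.9, 110.8]), (20, [73.7, 106.0])]
   box far/near [ 79.7 173.5]
[(60, 126), (63, 127), (66, 113), (69, 98), (72, 101), (75, 109), (78, 115), (81, 103), (84, 173), (87, 187), (90, 204), (93, 211), (96, 182), (99, 188), (102, 188), (105, 189), (108, 189), (111, 189), (114, 189), (117, 190), (120, 190), (123, 188), (126, 189), (129, 190), (132, 189), (135, 188), (138, 188), (141, 190), (144, 190), (147, 190), (150, 187), (153, 188), (156, 190), (159, 187), (162, 189), (165, 194), (168, 197), (171, 189), (174, 144), (177, 131), (180, 136), (183, 92), (186, 168), (189, 183), (192, 182), (195, 182), (198, 183), (201, 182), (204, 182), (207, 181), (210, 180), (213, 179)]
```

```bash
python3 -c "
from h import *
print(delta([.436,-.362,.2],np.radians(82)),delta([.436,-.362,.133])[0])"
```

```text
(array([0.077 , 0.003 , 0.0291]), np.float64(0.005184577453548389), np.float64(-0.9845279039836528)) [0.0736 0.0012 0.096 ]
```

>>> {"fn": "play_rows", "kwargs": {"targets": [0.3,0.0385,0.0015,0,0,0.3,0.0385,0.0015,0.01,0,0.3,-0.0012,-0.0006,0.035,0,0.3,-0.0012,-0.0006,0.035,0,0.3,-0.001,-0.0006,0.016,0], "grip_force": 60}}

```text
clock: 100.88
ee_pos: [0.4344, -0.3611, 0.1306]
eef_rot: [0.014, 0.997, -0.068, 0.023]
force: [0.1, 0.2, -0.3]
finger_gap: 0.699
grip_force: 0.0
```

>>> {"fn": "play_rows", "kwargs": {"targets": [0.3,0,0,0,0,1,0,0,0,0,1,0,0,0,0,1,0,0,0,0,1,0,0,0,0]}}

```text
clock: 101.5
ee_pos: [0.4367, -0.3622, 0.135]
eef_rot: [0.015, 0.997, -0.068, 0.026]
force: [-0.1, 1.5, 6.5]
finger_gap: 0.247
grip_force: 60.4
```

>>> {"fn": "play_rows", "kwargs": {"targets": [1,0.0041,0,0.001,0,1,0.0041,0,0.0015,0,1,0,0,0,0,1,0,0,0,0,1,0,0,0,0]}}

```text
clock: 102.12
ee_pos: [0.4435, -0.3632, 0.1328]
eef_rot: [0.015, 0.997, -0.068, 0.024]
force: [-2.1, 1.7, 8.0]
finger_gap: 0.251
grip_force: 61.1
```

>>> {"fn": "play_rows", "kwargs": {"targets": [0.3,0,0,0,0,0.3,0,0,0,0,0.3,0,0,-0.03,0,0.3,0,0,-0.05,0,0.3,-0.04,0,-0.02,0]}}

```text
clock: 102.75
ee_pos: [0.4033, -0.3558, 0.2326]
eef_rot: [0.018, 0.997, -0.066, 0.028]
force: [0.7, -1.4, -0.2]
finger_gap: 0.704
grip_force: 0.0
```

>>> {"fn": "play_rows", "kwargs": {"targets": [0.3,-0.045,0,0,0,0.3,0,0,0,0,0.3,0,0,0,0,0.3,0,0,0,0,0.3,0,0,0,0]}}

```text
clock: 103.38
ee_pos: [0.3557, -0.3485, 0.2265]
eef_rot: [0.016, 0.997, -0.067, 0.024]
force: [0.4, 0.8, 0.1]
finger_gap: 0.698
grip_force: 0.0
```

```bash
sed -i '/^# mean/,$d' lev.py; python3 st.py; python3 lev.py; python3 - <<'E'
import cv2
im=cv2.imread('pics/lev.png').max(2).astype(int)
print([(y,int(im[y,245:266].mean())) for y in range(62,140,2)])
E
```

```text
[ 0.3557 -0.3485  0.2265] [ 0.364  0.071  0.345  2.026 -0.034  0.992 -0.98 ] [[0.99, -0.135, 0.046], [-0.134, -0.99, -0.034], [0.051, 0.028, -0.998]]
0 [[253.4, 136.0], [253.5, 119.0], [253.3, 152.5], [251.8, 131.5]]
10 [[253.5, 112.5], [253.5, 95.4], [253.5, 129.5], [251.8, 121.3]]
15 [[253.4, 100.8], [253.4, 84.2], [253.5, 117.6], [251.8, 116.2]]
20 [[253.4, 89.5], [253.3, 73.5], [253.5, 105.7], [251.8, 111.2]]
25 [[253.3, 78.7], [253.2, 63.7], [253.5, 94.0], [251.8, 106.5]]
30 [[253.2, 68.6], [253.0, 54.8], [253.4, 82.9], [251.7, 101.9]]
[191, 19, 43, 16, 484] [213.6  26.3]
[223, 74, 54, 85, 2543] [250.5 115.4]
[207, 168, 22, 22, 277] [216.  179.6]
[(62, 109), (64, 102), (66, 97), (68, 91), (70, 89), (72, 92), (74, 63), (76, 49), (78, 53), (80, 57), (82, 63), (84, 67), (86, 66), (88, 66), (90, 63), (92, 62), (94, 60), (96, 57), (98, 55), (100, 52), (102, 49), (104, 49), (106, 46), (108, 72), (110, 98), (112, 97), (114, 98), (116, 134), (118, 135), (120, 96), (122, 88), (124, 69), (126, 65), (128, 85), (130, 109), (132, 76), (134, 62), (136, 62), (138, 60)]
```

```bash
python3 -c "
from bench import *
print(sign_off())"
```

```text
the job is handed in; nothing more can be done
None
```

I handed the job in with all three spanners in the tub, lid shut, latch down, safety tab home and speed lever at about 60°; which end of the lever's scale is zero I had to assume (the end nearest the robot), and the hand-in gave back no verdict.

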